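# Scan and book in the three-pole breakers, then load them into the empty enclosure

## Robot

A 7-joint arm with a two-finger parallel gripper is mounted at the origin on the work surface. World frame = base frame: x ahead of the robot, y to its left, z up, the work surface at z = 0. Lengths are in mm, angles in rad, forces in N, time in s.
With the tool pointing down it reaches from about 400 to 850 mm from the base axis. Payload 4.5 kg.
Tool frame: the origin (TCP) lies midway between the tips of the shut fingers; the grasp point (between the pads) lies 19 mm behind it; z points along the fingers, y is the line along which they close (so a half turn about z gives the same grasp; the last joint's range is limited). The gripper opens to 85 mm and grips with 20 to 120 N. Pads are 22 mm wide; open, the fingers measure 114 mm over their backs; the gripper's body (76 mm by 85 mm) begins 54 mm behind the grasp point. The pads swing forward as they close: fully open they stand 13 mm farther back than shut.
Start: joints at [-1.302, 0.689, -0.195, 1.565, 0.157, 0.902, -0.215], TCP at [145.384, 607.88, 231.317] pointing down, gripper open.
Joint ranges: [-3.01, 3.01], [-0.46, 2.08], [-1.47, 1.51], [0.13, 2.56], [-1, 4.14], [0.04, 2.09], [-2.66, 2.66]. Speed limits (rad/s): [2.57, 2.57, 3.14, 3.14, 3.14, 3.14, 3.14].

## Interface

Orientations are given as a 3x3 rotation matrix whose columns are the frame's x, y, z axes.
In Python, from workcell import bot gives the robot as it stands.
- The arm moves only by the tool move_arm, never from a script. Its argument "plan" is a list of rows, each an object with "gripper": the opening, from -1 (shut) to 1 (fully open); "translation": the shift along the tool's x, y, z in units of 0.4 m (1.0 is 0.4 m), a list of three; "rot": the turn, a rotation vector about the tool's x, y, z in units of 90 degrees (1.0 is 90 degrees), a list of three. A call has 1 to 5 rows; each row is the pose to reach, as a shift and turn from the pose commanded when the call began, along the tool's axes at that moment; what a row does not reach only later rows make up. A row lasts 1/12 s, in which the tool goes at most 41.7 mm and 7.16 degrees, less where a joint would pass 70% of its speed; a pose out of reach is approached as far as the arm can. A call with a number of a shift or a turn outside -1 to 1 is refused whole. A call with a gripper value outside its range is refused whole. The fingers move at their own pace and stop on an object; the grip force is fixed at half the most. Time passes only in rows, so rows that repeat a pose let the fingers close. It gives the time, the measured TCP pose, the force, the opening and the grip force at its end, in the units of the state.
- bot.read_state(): the state, without advancing time (a new reading comes with each control period).
- bot.get_image(name): name is "side" or "top" or "wrist"; returns a dict with "pixels" (384x512x3 uint8, red, green, blue), "vfov" (degrees; the focal length in pixels is half the picture's height over the tangent of half this angle, whatever the lens; pixels are square), "cx", "cy" (the principal point, pixels), "camera_from_world" (4x4, takes a point from world to camera coordinates); the wrist camera has in their place "T_tool_cam" (4x4, takes a point from camera to tool coordinates, whose origin is the TCP and whose axes are the flange's). Camera axes: x right, y up, looking along -z (the intrinsics and any distortion apply to the point x, -y, -z); pixel columns grow to the right and rows downward; lengths in mm; the calibration is good to about 2 mm. A picture is of the moment at which its call begins: read the wrist's pose just before it. There is no depth.
- bot.sign_off(): hands the job in; it is judged then, once.
The state is a dict: "clock": time; "q": joint angles; "joint_velocities": joint speeds; "joint_efforts": joint torques, N m; "position": TCP position; "ee_rot": TCP orientation; "ft_force": force on the tool from outside, world axes, zero at the start; "wrist_torque": the same for the moment, N m; "gripper_width": opening from 0.0 (shut) to 1.0 (fully open); "grasp_force": force on a finger pad.
Only numpy, scipy, OpenCV 4.12 (cv2) and the standard library are available. Lean on these libraries where they do the work, as an engineer would, in place of code of your own. Each camera call takes 0.05 s, during which the arm holds its last target. There are 200 camera calls.

## Task

Take the scanner from its dock and scan every three-pole breaker standing loose on the bench (54 mm wide, three toggles), from the robot's left to its right: hold the window square over the sloping label, about 85 mm off, centred, scan line along the label, steady for a good two seconds. Then stand the scanner back in its dock, let go and press the terminal's button. Then set those breakers upright, flat on the floor of the empty white tray, dropping nothing and leaving the narrower and the wider breaker where they are.

Things in the scene. Friction and masses are not known exactly. Their poses are not given: they have to be found in the camera images.
- breaker1: Three-pole breaker, 1st from the robot's left (+y); may be absent. White, on its back: body 85 mm long (x), 54 wide (y), 46 high; centred on it a nose 45 (x) by 54 (y) up to z = 66: grip that across x. Above it a face sloping from 80 mm (-x) to 67 (+x): 3 black toggles, striped label. Origin: centre of underside; +x away from the robot +-0.35 rad. 290 to 430 g.
- label1 (a point): Centre of breaker1's label, 7.7 mm to +x of the breaker's origin, 72 mm above its underside. z: square out of the label (20 degrees from vertical, leaning to the breaker's +x). y: along the label's long side (46 mm; 18 mm wide), parallel to the breaker's y.
- breaker2: Another three-pole breaker just like breaker1, number 2 counted from the robot's left (+y); may be absent (None). 54 mm wide.
- label2 (a point): Centre of breaker2's label, 7.7 mm to +x of the breaker's origin, 72 mm above its underside. z: square out of the label (20 degrees from vertical, leaning to the breaker's +x). y: along the label's long side (46 mm; 18 mm wide), parallel to the breaker's y.
- breaker3: Another three-pole breaker just like breaker1, number 3 counted from the robot's left (+y); may be absent (None). 54 mm wide.
- label3 (a point): Centre of breaker3's label, 7.7 mm to +x of the breaker's origin, 72 mm above its underside. z: square out of the label (20 degrees from vertical, leaning to the breaker's +x). y: along the label's long side (46 mm; 18 mm wide), parallel to the breaker's y.
- breaker4: Another three-pole breaker just like breaker1, number 4 counted from the robot's left (+y); may be absent (None). 54 mm wide.
- label4 (a point): Centre of breaker4's label, 7.7 mm to +x of the breaker's origin, 72 mm above its underside. z: square out of the label (20 degrees from vertical, leaning to the breaker's +x). y: along the label's long side (46 mm; 18 mm wide), parallel to the breaker's y.
- twopole: Look-alike to be left alone: a breaker shaped like breaker1 but 36 mm wide (y), with two toggles. Stands between the others, left or right. 240 g, loose.
- fourpole: Look-alike to be left alone: a breaker shaped like breaker1 but 72 mm wide (y), with four toggles. Stands between the others, left or right. 480 g, loose.
- scanner: Hand-held label scanner standing upright, window down, in its dock: grey head 44 mm (own x) by 76 mm (own y), 40 mm high, with a black handle 30 mm (x) by 40 mm (y) above it from 40 to 158 mm, both on one axis. Grip the handle across its 30 mm. Origin: centre of the underside, z up the handle. It reads out of the underside, along its own -z. 200 g.
- window (a point): Centre of the scanner's window, at the scanner's origin, with the scanner's axes: it looks along -z and its scan line runs along y.
- dock: Black tray in which the scanner stands: inside 68 mm (x) by 100 mm (y), rim 20 mm high, wall and floor 5 mm; the scanner's long side goes along y. Fixed; origin at the centre of its underside.
- empty_tray: White enclosure tray with nothing but a flat metal strip in it: 135 mm (x) by 280 mm (y) outside, walls 5 mm, rim 32 mm high, floor 5 mm thick. Holds up to four breakers side by side along y, their length along x. Fixed; origin at the centre of its underside.
- full_tray: An identical white tray that already holds a row of breakers, fixed in it. Fixed; origin at the centre of its underside; stands left or right of the empty one.
- terminal: Grey booking terminal 100 x 120 x 45 mm with a dark screen on its far half and one round button on the near half. Fixed; origin at the centre of its underside.
- enter_top (a point): Centre of the top of the terminal's black round button (30 mm across); press straight down, 6 mm travel, 5 N fully down, springs back.
- enter (a joint): Travel of that button: 0 up, 0.006 m fully down.
Things that resemble listed ones, but are neither listed nor needed, are in the scene too. Leave any red look-alike of the breaker4 alone.

How it is judged:
By the outcome, as a careful person would: the job done as asked, in the order asked, and still so for the second after the job is handed in, with the robot touching nothing.
Of breaker1, breaker2, breaker3, breaker4 only 3 to 4 are there at a start; the rules pass over those that are not, and their reading is None.
At some moment in a run one of breaker1, breaker2, breaker3, breaker4 may be knocked a few centimetres aside while the robot is not near it.
It also fails if it takes over 210 s, if anything falls off the work surface, if the arm or the gripper's body presses on something with over 40 N, if the wrist force passes 120 N, or if a joint passes its speed limit or range.

## Working session

There is one attempt and no reset: what is moved stays moved. The work goes in short steps, Python scripts to look and compute and a tool call to move; the robot and the scene stay as the last step left them, time stands still between calls to the robot, and variables do not carry over. Pictures are saved under pics/ and viewed, at most 14 in all, crops included, and the job is handed in when it is done.

Besides the shell and the picture viewer there is one more tool, called by a JSON object that holds its "op" and its "data", one argument or row to a line. move_arm: Moves the arm, as the interface text tells. Shifts and turns lie within -1 to 1; 1 stands for 0.4 m of shift or 90 degrees of turn. Its arguments: {"type":"object","properties":{"plan":{"type":"array"}},"required":["plan"]}

```bash
ls; mkdir -p pics
python3 - <<'E'
from workcell import bot
import cv2,numpy as np,pickle
s=bot.read_state();print({k:np.round(v,3).tolist() for k,v in s.items()})
for n in("top","side"):
    i=bot.get_image(n);cv2.imwrite(f"pics/{n}0.png",i["pixels"][:,:,::-1]);pickle.dump(i,open(f"pics/{n}0.pkl","wb"))
    print({k:v for k,v in i.items() if k!="pixels"})
E
```

```text
pics
{'clock': 0.0, 'q': [-1.302, 0.69, -0.194, 1.566, 0.157, 0.902, -0.215], 'joint_velocities': [0.001, -0.001, -0.001, 0.001, 0.0, -0.001, -0.002], 'joint_efforts': [-0.0, -53.96, -1.267, -15.855, 0.009, 0.009, -0.0], 'position': [145.321, 607.187, 230.447], 'ee_rot': [[-0.973, 0.233, -0.0], [0.233, 0.973, -0.002], [-0.0, -0.002, -1.0]], 'ft_force': [0.675, 0.205, 0.33], 'wrist_torque': [-0.002, 0.039, -0.004], 'grasp_force': 0.0, 'gripper_width': 0.998}
{'vfov': 43.05248832346695, 'cx': 251.96961883513896, 'cy': 196.342064537385, 'camera_from_world': array([[-2.47443150e-02, -9.99692591e-01,  1.56260007e-03,
         5.09617817e+00],
       [ 9.97543012e-01, -2.45885709e-02,  6.55998608e-02,
        -5.66793277e+02],
       [-6.55412727e-02,  3.18198440e-03,  9.97844786e-01,
        -1.36741739e+03],
       [ 0.00000000e+00,  0.00000000e+00,  0.00000000e+00,
         1.00000000e+00]])}
{'vfov': 56.825872791361604, 'cx': 252.60100321933584, 'cy': 190.00575391514244, 'camera_from_world': array([[-9.94002304e-01, -1.09314612e-01,  3.12004979e-03,
         5.62369288e+02],
       [ 8.25193394e-02, -7.31018924e-01,  6.77349165e-01,
        -9.83438907e+01],
       [-7.17633460e-02,  6.73544095e-01,  7.35655065e-01,
        -1.15922938e+03],
       [ 0.00000000e+00,  0.00000000e+00,  0.00000000e+00,
         1.00000000e+00]])}
```

Run:
```python
import cv2
for n in("top","side"):
    cv2.imwrite(f"pics/{n}0b.png",cv2.resize(cv2.imread(f"pics/{n}0.png"),(800,600),interpolation=cv2.INTER_CUBIC))
```

```text
(no output)
```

View pics/top0b.png

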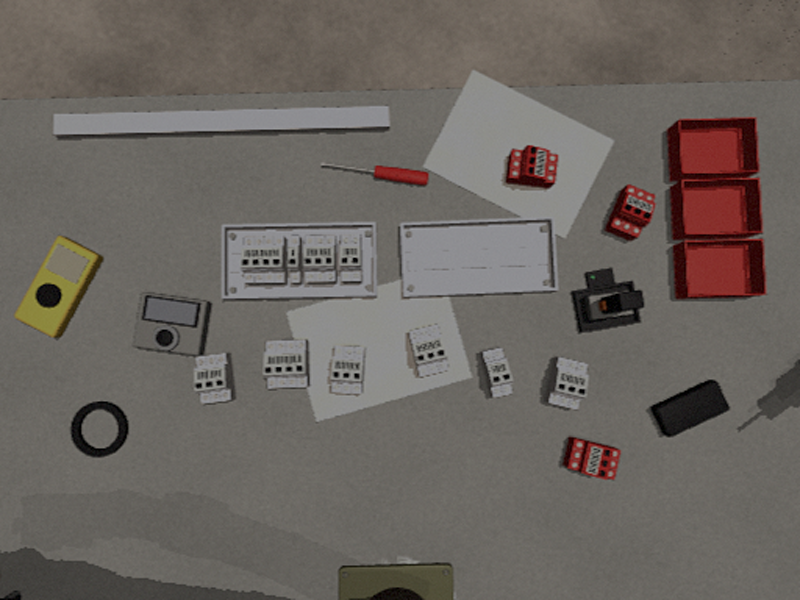

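View pics/side0b.png

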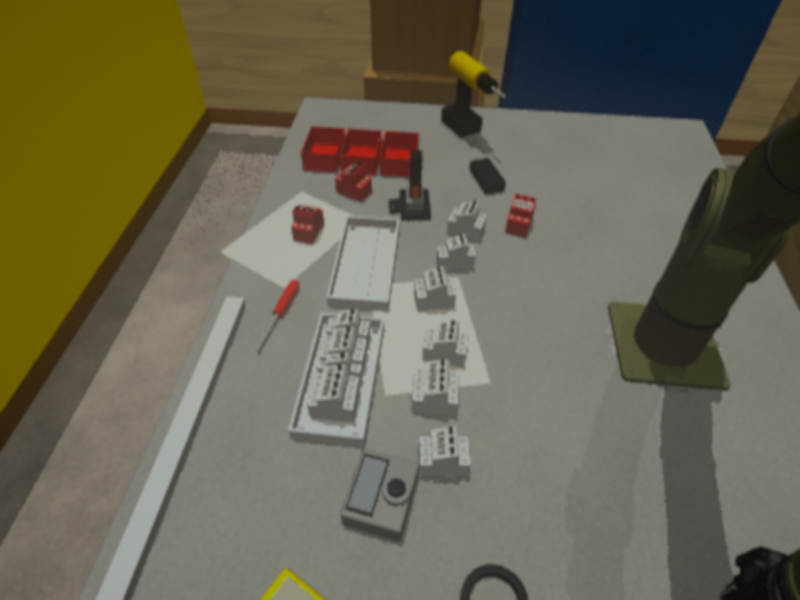

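```bash
cat > h.py <<'E'
import numpy as np,cv2,pickle
from scipy.spatial.transform import Rotation as Ro
def cam(i,s=None):
    """world->cam 4x4 and K for image i (s = state for the wrist)"""
    f=192/np.tan(np.radians(i["vfov"]/2))
    K=np.array([[f,0,i["cx"]],[0,f,i["cy"]],[0,0,1]])
    if s is None: T=i["camera_from_world"]
    else:
        W=np.eye(4);W[:3,:3]=s["ee_rot"];W[:3,3]=s["position"]
        T=np.linalg.inv(W@i["T_tool_cam"])
    return np.diag([1,-1,-1,1])@T,K
def proj(T,K,P):
    c=np.atleast_2d(P)@T[:3,:3].T+T[:3,3];u=c@K.T;return u[:,:2]/u[:,2:]
def back(T,K,uv,z):
    uv=np.atleast_2d(uv);d=np.c_[uv,np.ones(len(uv))]@np.linalg.inv(K).T@T[:3,:3]
    o=-T[:3,:3].T@T[:3,3];return o+d*((z-o[2])/d[:,2])[:,None]
def snap(bot,n,name):
    s=bot.read_state();i=bot.get_image(n);i["s"]=s if n=="wrist" else None
    cv2.imwrite(f"pics/{name}.png",cv2.resize(i["pixels"][:,:,::-1],(800,600),interpolation=cv2.INTER_CUBIC))
    pickle.dump(i,open(f"pics/{name}.pkl","wb"));return i
def load(name):
    i=pickle.load(open(f"pics/{name}.pkl","rb"));return i,*cam(i,i.get("s"))
def down(yaw,tilt=0):
    """tool with y along breaker +x (yaw), z = -label normal (leaning tilt to +x)"""
    Y=np.array([np.cos(tilt)*np.cos(yaw),np.cos(tilt)*np.sin(yaw),-np.sin(tilt)])
    Z=-np.array([np.sin(tilt)*np.cos(yaw),np.sin(tilt)*np.sin(yaw),np.cos(tilt)])
    return np.c_[np.cross(Y,Z),Y,Z]
def plan(p,R,tp,tR,lin=190,ang=34,n=0):
    p=np.array(p,float);tp=np.array(tp,float)
    rv=Ro.from_matrix(R.T@tR).as_rotvec()
    n=n or max(1,int(np.ceil(max(np.linalg.norm(tp-p)/lin,np.degrees(np.linalg.norm(rv))/ang))))
    for k in range(n):
        Rk=R@Ro.from_rotvec(rv*k/n).as_matrix()
        print(" t",np.round(Rk.T@(tp-p)/n/400,4).tolist(),"r",np.round(rv/n/(np.pi/2),4).tolist())
E
python3 - <<'E'
from h import *
from workcell import bot
i=snap(bot,"wrist","w0");print(np.round(i["T_tool_cam"],3).tolist(),i["vfov"],i["cx"],i["cy"])
i,T,K=load("top0") if 0 else (lambda i:(i,*cam(i)))(pickle.load(open("pics/top0.pkl","rb")))
s=512/800
for nm,uv,z in [("b1",(212,375),73),("four",(286,360),73),("b2",(347,366),73),("b3",(429,350),73),("two",(496,370),73),("b4",(570,378),73),("scan top",(630,301),163),("dock",(607,305),20),("tray",(478,258),32),("full",(299,260),32),("term",(172,322),45),("btn",(165,338),47),
 ("trayTL",(401,223),32),("trayTR",(552,220),32),("trayBR",(556,291),32),("trayBL",(402,298),32)]:
    print(nm,np.round(back(T,K,np.array(uv)*s,z)[0]))
E
```

```text
[[0.0, 0.946, 0.323, 83.431], [1.0, -0.0, 0.0, 1.022], [0.0, 0.323, -0.946, -142.769], [0.0, 0.0, 0.0, 1.0]] 61.90283654203747 258.66974769493856 194.05575002939906
b1 [452. 310.  73.]
four [475. 181.  73.]
b2 [462.  75.  73.]
b3 [486. -68.  73.]
two [ 448. -184.   73.]
b4 [ 431. -312.   73.]
scan top [ 557. -395.  163.]
dock [ 560. -397.   20.]
tray [ 651. -164.   32.]
full [655. 161.  32.]
term [548. 387.  45.]
btn [519. 399.  47.]
trayTL [718. -26.  32.]
trayTR [ 717. -301.   32.]
trayBR [ 587. -303.   32.]
trayBL [581. -24.  32.]
```

Run:
```python
from h import *
from workcell import bot
s=bot.read_state()
R=np.array(s["ee_rot"]);plan([145.4,607.9,231.3],R,[430,360,260],down(0))
```

```text
t [-0.2787, -0.1458, -0.0237] r [-0.0002, 0.0002, 0.2835]
 t [-0.3143, -0.0115, -0.0238] r [-0.0002, 0.0002, 0.2835]
 t [-0.2886, 0.125, -0.0239] r [-0.0002, 0.0002, 0.2835]
```

{"op": "move_arm", "data": {
  "plan": [
    {"gripper": 1, "translation": [-0.279, -0.146, -0.024], "rot": [0, 0, 0.2835]},
    {"gripper": 1, "translation": [-0.279, -0.146, -0.024], "rot": [0, 0, 0.2835]},
    {"gripper": 1, "translation": [-0.279, -0.146, -0.024], "rot": [0, 0, 0.2835]},
    {"gripper": 1, "translation": [-0.279, -0.146, -0.024], "rot": [0, 0, 0.2835]},
    {"gripper": 1, "translation": [-0.279, -0.146, -0.024], "rot": [0, 0, 0.2835]}
  ]
}}

```text
clock: 0.57
position: [243.8, 522.6, 241.1]
ee_rot: [[-0.772, 0.635, 0.002], [0.635, 0.772, -0.002], [-0.003, 0.0, -1.0]]
ft_force: [-0.6, 1.2, -0.8]
gripper_width: 1.002
grasp_force: 0.0
```

{"op": "move_arm", "data": {
  "plan": [
    {"gripper": 1, "translation": [-0.314, -0.0115, -0.024], "rot": [0, 0, 0.2835]},
    {"gripper": 1, "translation": [-0.314, -0.0115, -0.024], "rot": [0, 0, 0.2835]},
    {"gripper": 1, "translation": [-0.314, -0.0115, -0.024], "rot": [0, 0, 0.2835]},
    {"gripper": 1, "translation": [-0.314, -0.0115, -0.024], "rot": [0, 0, 0.2835]},
    {"gripper": 1, "translation": [-0.314, -0.0115, -0.024], "rot": [0, 0, 0.2835]}
  ]
}}

```text
clock: 0.98
position: [336.9, 441.2, 250.5]
ee_rot: [[-0.427, 0.904, 0.001], [0.904, 0.427, -0.0], [-0.001, 0.001, -1.0]]
ft_force: [-0.2, 0.6, 0.4]
gripper_width: 1.001
grasp_force: 0.0
```

{"op": "move_arm", "data": {
  "plan": [
    {"gripper": 1, "translation": [-0.289, 0.125, -0.024], "rot": [0, 0, 0.2835]},
    {"gripper": 1, "translation": [-0.289, 0.125, -0.024], "rot": [0, 0, 0.2835]},
    {"gripper": 1, "translation": [-0.289, 0.125, -0.024], "rot": [0, 0, 0.2835]},
    {"gripper": 1, "translation": [-0.289, 0.125, -0.024], "rot": [0, 0, 0.2835]},
    {"gripper": 1, "translation": [-0.289, 0.125, -0.024], "rot": [0, 0, 0.2835]}
  ]
}}

```text
clock: 1.4
position: [431.0, 359.5, 260.0]
ee_rot: [[0.001, 1.0, 0.0], [1.0, -0.001, 0.0], [0.0, 0.0, -1.0]]
ft_force: [-1.1, 0.3, -0.5]
gripper_width: 0.997
grasp_force: 0.0
```

```bash
python3 -c "
from h import *
from workcell import bot
snap(bot,'wrist','wA')"
```

```text
(no output)
```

View pics/wA.png

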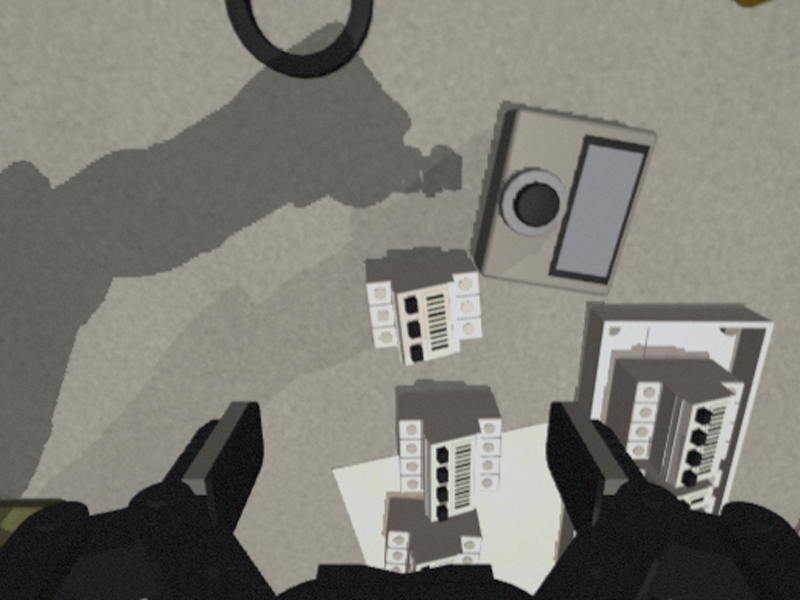

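{"op": "move_arm", "data": {
  "plan": [
    {"gripper": 1, "translation": [-0.375, 0.02, 0], "rot": [0, 0, 0]},
    {"gripper": 1, "translation": [-0.375, 0.02, 0], "rot": [0, 0, 0]},
    {"gripper": 1, "translation": [-0.375, 0.02, 0], "rot": [0, 0, 0]},
    {"gripper": 1, "translation": [-0.375, 0.02, 0], "rot": [0, 0, 0]},
    {"gripper": 1, "translation": [-0.375, 0.02, 0], "rot": [0, 0, 0]}
  ]
}}

```text
clock: 1.87
position: [436.6, 205.8, 260.0]
ee_rot: [[-0.001, 1.0, -0.002], [1.0, 0.001, -0.003], [-0.003, -0.002, -1.0]]
ft_force: [0.2, 0.7, -0.6]
gripper_width: 0.997
grasp_force: 0.0
```

{"op": "move_arm", "data": {
  "plan": [
    {"gripper": 1, "translation": [-0.375, 0.02, 0], "rot": [0, 0, 0]},
    {"gripper": 1, "translation": [-0.375, 0.02, 0], "rot": [0, 0, 0]},
    {"gripper": 1, "translation": [-0.375, 0.02, 0], "rot": [0, 0, 0]},
    {"gripper": 1, "translation": [-0.375, 0.02, 0], "rot": [0, 0, 0]},
    {"gripper": 1, "translation": [-0.375, 0.02, 0], "rot": [0, 0, 0]}
  ]
}}

```text
clock: 2.28
position: [445.6, 56.7, 260.1]
ee_rot: [[0.0, 1.0, -0.001], [1.0, -0.0, -0.002], [-0.002, -0.001, -1.0]]
ft_force: [0.2, -0.1, 0.1]
gripper_width: 0.998
grasp_force: 0.0
```

```bash
python3 -c "
from h import *
from workcell import bot
snap(bot,'wrist','wB')"
```

{"op": "move_arm", "data": {
  "plan": [
    {"gripper": 1, "translation": [-0.25, 0, 0], "rot": [0, 0, 0]},
    {"gripper": 1, "translation": [-0.25, 0, 0], "rot": [0, 0, 0]},
    {"gripper": 1, "translation": [-0.25, 0, 0], "rot": [0, 0, 0]},
    {"gripper": 1, "translation": [-0.25, 0, 0], "rot": [0, 0, 0]},
    {"gripper": 1, "translation": [-0.25, 0, 0], "rot": [0, 0, 0]}
  ]
}}

```text
clock: 2.75
position: [446.7, -37.5, 259.9]
ee_rot: [[-0.005, 1.0, 0.0], [1.0, 0.005, 0.002], [0.002, 0.0, -1.0]]
ft_force: [-0.2, 0.8, 0.1]
gripper_width: 0.995
grasp_force: 0.0
```

```bash
python3 -c "
from h import *
from workcell import bot
snap(bot,'wrist','wC')"
```

{"op": "move_arm", "data": {
  "plan": [
    {"gripper": 1, "translation": [-0.33, 0.05, 0], "rot": [0, 0, 0]},
    {"gripper": 1, "translation": [-0.33, 0.05, 0], "rot": [0, 0, 0]},
    {"gripper": 1, "translation": [-0.33, 0.05, 0], "rot": [0, 0, 0]},
    {"gripper": 1, "translation": [-0.33, 0.05, 0], "rot": [0, 0, 0]},
    {"gripper": 1, "translation": [-0.33, 0.05, 0], "rot": [0, 0, 0]}
  ]
}}

```text
clock: 3.22
position: [467.3, -173.1, 259.9]
ee_rot: [[0.001, 1.0, 0.001], [1.0, -0.001, -0.001], [-0.001, 0.001, -1.0]]
ft_force: [0.0, -0.8, -0.2]
gripper_width: 1.001
grasp_force: 0.0
```

{"op": "move_arm", "data": {
  "plan": [
    {"gripper": 1, "translation": [-0.33, 0.05, 0], "rot": [0, 0, 0]},
    {"gripper": 1, "translation": [-0.33, 0.05, 0], "rot": [0, 0, 0]},
    {"gripper": 1, "translation": [-0.33, 0.05, 0], "rot": [0, 0, 0]},
    {"gripper": 1, "translation": [-0.33, 0.05, 0], "rot": [0, 0, 0]},
    {"gripper": 1, "translation": [-0.33, 0.05, 0], "rot": [0, 0, 0]}
  ]
}}

```text
clock: 3.63
position: [487.3, -304.5, 259.6]
ee_rot: [[-0.0, 1.0, 0.001], [1.0, 0.0, -0.0], [-0.0, 0.001, -1.0]]
ft_force: [0.1, 0.7, -0.1]
gripper_width: 1.003
grasp_force: 0.0
```

```bash
cat >> h.py <<'E'
from scipy.optimize import minimize
from scipy.ndimage import map_coordinates
def rect(x0,x1,y0,y1,z0,z1=None):
    z1=z0 if z1 is None else z1
    c=[(x0,y0,z0),(x1,y0,z1),(x1,y1,z1),(x0,y1,z0)];return [(c[k],c[(k+1)%4]) for k in range(4)]
def edges(w):
    h=w/2;E=[]
    for s in(-1,1):
        a,b=22.5*s,42.5*s
        E+=[((b,-h,46),(b,h,46)),((a,-h,46),(b,-h,46)),((a,h,46),(b,h,46))]
    c,d=9*np.cos(.349),9*np.sin(.349)
    E+=rect(7.7-c,7.7+c,-(h-4),h-4,72+d,72-d)
    return E
def pts(E,n=40):
    t=np.linspace(0.03,.97,n)[:,None]
    return np.concatenate([np.array(a)*(1-t)+np.array(b)*t for a,b in E]).astype(float)
def place(P,q):
    c,s=np.cos(q[2]),np.sin(q[2]);return np.c_[c*P[:,0]-s*P[:,1]+q[0],s*P[:,0]+c*P[:,1]+q[1],P[:,2]]
def grad(i,sg):
    g=cv2.GaussianBlur(cv2.cvtColor(i["pixels"],cv2.COLOR_RGB2GRAY).astype(np.float32),(0,0),sg)
    m=np.hypot(cv2.Sobel(g,5,1,0),cv2.Sobel(g,5,0,1))*sg;return np.minimum(m,120)
def fit(views,E,q0,span=(14,14,.3),sgs=(2.,.8)):
    """views: list of (i,T,K); maximise the image gradient under the model's edges"""
    P=pts(E);q=np.array(q0,float)
    for sg in sgs:
        G=[grad(v[0],sg) for v in views]
        def cost(q):
            W=place(P,q);r=0
            for g,(i,T,K) in zip(G,views):
                uv=proj(T,K,W);r-=map_coordinates(g,[uv[:,1],uv[:,0]],order=1).mean()
            return r/len(views)
        if sg==sgs[0]:
            gr=[np.linspace(-s,s,9)+c for s,c in zip(span,q)]
            q=min((np.array([a,b,c]) for a in gr[0] for b in gr[1] for c in gr[2]),key=cost)
        S=np.vstack([q,q+[3,0,0],q+[0,3,0],q+[0,0,.05]])
        r=minimize(cost,q,method="Nelder-Mead",options=dict(initial_simplex=S,xatol=.02,fatol=1e-3));q=r.x
    return q,r.fun
def overlay(name,items,out,crop):
    """draw models (E,q) on a saved view; crop=(x0,y0,x1,y1) in raw pixels"""
    i,T,K=load(name);x0,y0,x1,y1=crop;k=min(800/(x1-x0),600/(y1-y0))
    im=cv2.resize(i["pixels"][y0:y1,x0:x1,::-1],None,fx=k,fy=k,interpolation=cv2.INTER_CUBIC)
    for E,q in items:
        for e in E:
            u=((proj(T,K,place(np.array(e,float),q))-[x0,y0]+.5)*k).astype(int);cv2.line(im,u[0].tolist(),u[1].tolist(),(0,255,0),1)
    cv2.imwrite(f"pics/{out}.png",im)
E
python3 - <<'E'
from h import *
from workcell import bot
snap(bot,"wrist","wD");snap(bot,"top","top1")
for nm,q0,v in [("b1",(452,310,.05),"wA"),("b2",(462,75,0),"wB"),("b3",(480,-68,.1),"wC"),("b4",(431,-312,-.1),"wD")]:
    for vs in([v],["top1"],[v,"top1"]):
        q,f=fit([load(x) for x in vs],edges(54),q0);print(nm,vs,np.round(q,3),round(f,1))
E
```

```text
b1 ['wA'] [4.45908e+02 3.17077e+02 1.09000e-01] -82.3
b1 ['top1'] [4.45758e+02 3.13208e+02 1.04000e-01] -91.7
b1 ['wA', 'top1'] [4.45810e+02 3.17112e+02 1.11000e-01] -83.8
b2 ['wB'] [ 4.53651e+02  7.88690e+01 -1.80000e-02] -59.2
b2 ['top1'] [ 4.5216e+02  7.7188e+01 -2.1000e-01] -66.0
b2 ['wB', 'top1'] [ 4.53034e+02  7.88210e+01 -1.60000e-02] -61.1
b3 ['wC'] [ 4.67534e+02 -7.73100e+01  1.99000e-01] -72.3
b3 ['top1'] [ 4.62491e+02 -7.25660e+01  1.84000e-01] -65.9
b3 ['wC', 'top1'] [ 4.65823e+02 -7.39890e+01  2.17000e-01] -61.0
b4 ['wD'] [ 4.22429e+02 -3.12880e+02 -2.58000e-01] -79.7
b4 ['top1'] [ 4.21845e+02 -3.12166e+02 -2.60000e-01] -95.0
b4 ['wD', 'top1'] [ 4.22281e+02 -3.12727e+02 -2.58000e-01] -87.0
```

View pics/wD.png

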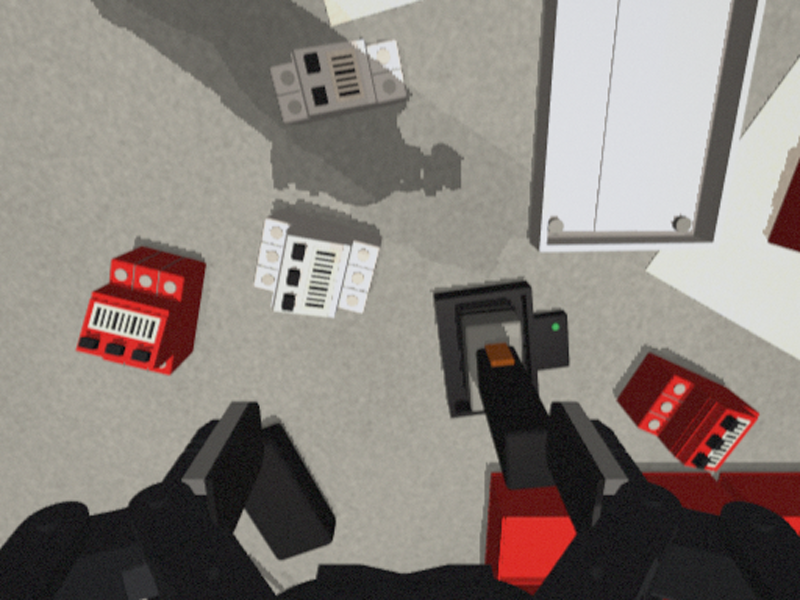

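Run:
```python
from h import *
B={"wA":(446,317,.11),"wB":(453.6,78.9,-.018),"wC":(467.5,-77.3,.2),"wD":(422.4,-312.9,-.258)}
tiles=[]
for n,q in B.items():
    i,T,K=load(n);u=proj(T,K,[[q[0],q[1],40]])[0].astype(int)
    c=[max(0,min(512-100,u[0]-50)),max(0,min(384-76,u[1]-38))]
    overlay(n,[(edges(54),q)],"t",(c[0],c[1],c[0]+100,c[1]+75));tiles.append(cv2.resize(cv2.imread("pics/t.png"),(400,300)))
cv2.imwrite("pics/ov1.png",np.vstack([np.hstack(tiles[:2]),np.hstack(tiles[2:])]))
i,T,K=load("wD");s=512/800
P=np.array([(433,292),(530,281),(452,416)])*s;print("rim",np.round(back(T,K,P,20),1).tolist())
# dock rim / scanner handle fits
E=rect(-39,39,-55,55,20)
for v in(["wD"],["top1"]): print(v,[np.round(x,3) for x in fit([load(x) for x in v],E,(560,-397,.1),span=(16,16,.2))])
overlay("wD",[(E,(560,-397,.1))],"t",(0,0,512,384))
H=rect(-15,15,-20,20,163)
for v in(["wD"],["top1"]): print(v,[np.round(x,3) for x in fit([load(x) for x in v],H,(557,-395,.1),span=(14,14,.2))])
```

```text
rim [[510.7, -341.5, 20.0], [587.7, -332.3, 20.0], [529.5, -455.4, 20.0]]
['wD'] [array([ 5.57122e+02, -3.91254e+02,  1.54000e-01]), np.float64(-86.819)]
['top1'] [array([ 5.58865e+02, -3.91873e+02,  1.33000e-01]), np.float64(-66.584)]
['wD'] [array([ 5.44982e+02, -3.55579e+02,  3.12000e-01]), np.float64(-74.963)]
['top1'] [array([ 5.72807e+02, -3.84467e+02,  4.76000e-01]), np.float64(-74.426)]
```

View pics/ov1.png

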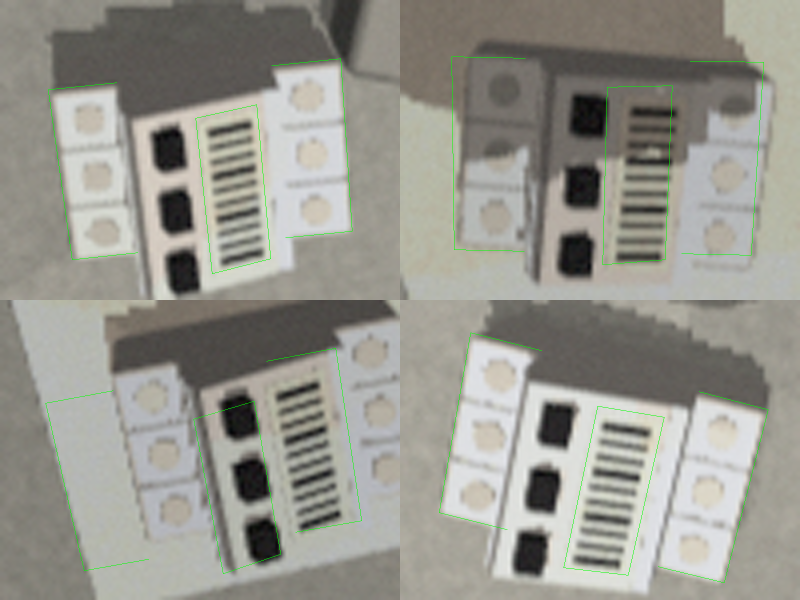

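Run:
```python
from h import *
i,T,K=load("wD")
def crop(n,c,g):
    i,T,K=load(n);x0,y0,x1,y1=c
    a=(np.clip(i["pixels"][y0:y1,x0:x1,::-1]/255.,0,1)**g*255).astype(np.uint8)
    return cv2.resize(a,(400,600),interpolation=cv2.INTER_CUBIC)
cv2.imwrite("pics/dk.png",np.hstack([crop("wD",(270,172,370,322),.45),crop("top1",(360,165,420,255),.45)]))
for nm,q0,v,sp in [("b2",(459,74,-.08),"wB",(8,8,.1)),("b3",(485,-68,.2),"wC",(9,9,.15))]:
    for vs in([v],["wB"],["wA"],["top1"]):
        q,f=fit([load(x) for x in vs],edges(54),q0,span=sp,sgs=(1.2,.8));print(nm,vs,np.round(q,3),round(f,1))
```

```text
b2 ['wB'] [ 4.54271e+02  8.11650e+01 -8.50000e-02] -62.1
b2 ['wB'] [ 4.54271e+02  8.11650e+01 -8.50000e-02] -62.1
b2 ['wA'] [ 4.54117e+02  8.00090e+01 -9.80000e-02] -58.1
b2 ['top1'] [ 4.53135e+02  8.05830e+01 -1.05000e-01] -68.7
b3 ['wC'] [ 4.81699e+02 -6.34250e+01  6.30000e-02] -67.7
b3 ['wB'] [ 4.85291e+02 -7.47470e+01  2.48000e-01] -65.1
b3 ['wA'] [ 4.76e+02 -7.70e+01  5.00e-02] 0.0
b3 ['top1'] [ 4.83532e+02 -6.98840e+01  2.09000e-01] -66.5
```

View pics/dk.png

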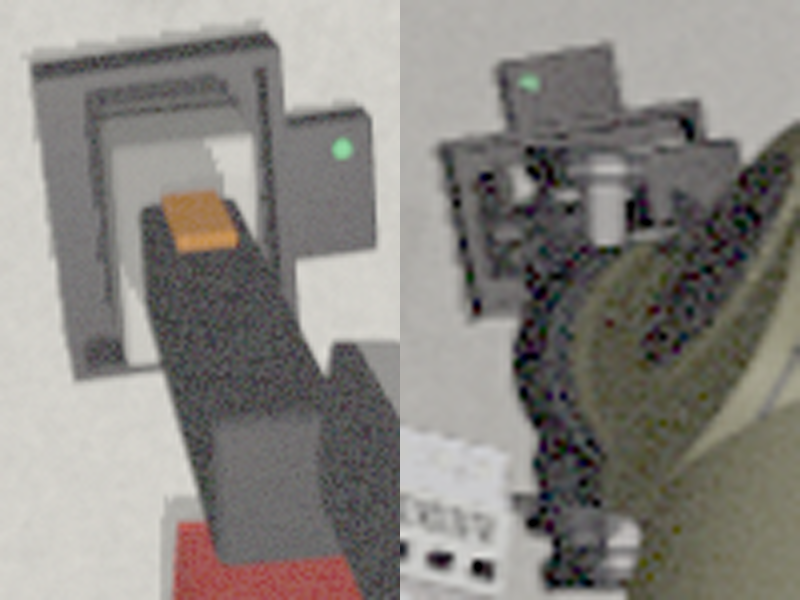

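Run:
```python
from h import *
i,T,K=load("wD")
f=lambda l:np.array(l)/4+[270-.4,172-.4]
print("handle",np.round(back(T,K,f([(213,428),(321,415),(225,562)]),163),1).tolist())
print("head",np.round(back(T,K,f([(105,115),(125,365),(254,180)]),45),1).tolist())
print("dock out",np.round(back(T,K,f([(33,65),(272,38),(75,378)]),20),1).tolist())
H=rect(-15,15,-20,20,163)[:1]+rect(-15,15,-20,20,163)[2:]
for n,q0 in (("wD",(558,-392,.14)),("top0",0)): 
    if q0: print(fit([load(n)],H,q0,span=(8,8,.1),sgs=(1.2,.8)))
```

```text
handle [[543.3, -379.7, 163.0], [566.4, -376.4, 163.0], [548.3, -414.9, 163.0]]
head [[531.7, -350.3, 45.0], [541.3, -435.0, 45.0], [577.5, -371.2, 45.0]]
dock out [[511.6, -342.8, 20.0], [585.8, -333.9, 20.0], [528.2, -455.1, 20.0]]
(array([ 5.47644701e+02, -3.69258749e+02,  2.91871121e-01]), np.float64(-51.91304397583008))
```

{"op": "move_arm", "data": {
  "plan": [
    {"gripper": 1, "translation": [-0.22, 0.177, 0.1], "rot": [0, 0, -0.089]},
    {"gripper": 1, "translation": [-0.22, 0.177, 0.1], "rot": [0, 0, -0.089]},
    {"gripper": 1, "translation": [-0.22, 0.177, 0.1], "rot": [0, 0, -0.089]},
    {"gripper": 1, "translation": [-0.22, 0.177, 0.1], "rot": [0, 0, -0.089]},
    {"gripper": 1, "translation": [-0.22, 0.177, 0.1], "rot": [0, 0, -0.089]}
  ]
}}

```text
clock: 4.15
position: [558.1, -388.8, 218.0]
ee_rot: [[-0.143, 0.99, -0.002], [0.99, 0.143, 0.004], [0.004, -0.001, -1.0]]
ft_force: [-0.6, 0.6, -0.3]
gripper_width: 0.999
grasp_force: 0.0
```

Run:
```python
from h import *
from workcell import bot
i=snap(bot,"wrist","wE");s=i["s"];print(np.round(s["position"],1),np.round(s["ee_rot"],3).tolist())
a=(np.clip(i["pixels"][:,:,::-1]/255.,0,1)**.45*255).astype(np.uint8)[90:300,116:396]
cv2.imwrite("pics/wEg.png",cv2.resize(a,(800,600),interpolation=cv2.INTER_CUBIC))
```

```text
[ 558.1 -388.8  218. ] [[-0.143, 0.99, -0.002], [0.99, 0.143, 0.004], [0.004, -0.001, -1.0]]
```

View pics/wEg.png

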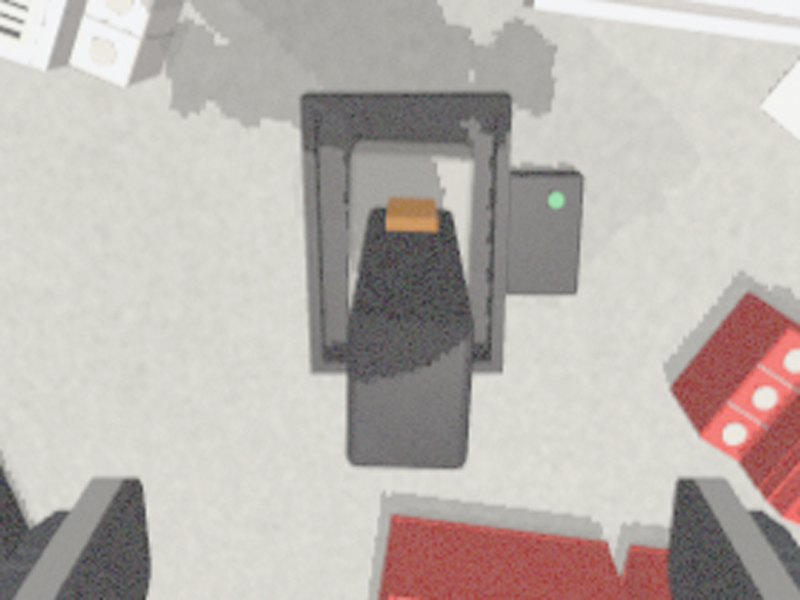

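Run:
```python
from h import *
i,T,K=load("wE");s=i["s"];p=np.array(s["position"]);c,sn=np.cos(.143),np.sin(.143)
f=lambda l:np.array(l)/(800/280)+[116-.4,90-.4]
A=np.array([[c,sn],[-sn,c]])
for n,l,z in(("handle",[(348,320),(473,318),(349,466),(467,466)],163),("head",[(349,142),(475,150)],45),("dock",[(302,95),(511,95),(312,372),(502,372)],20)):
    P=back(T,K,f(l),z);print(n,np.round(P,1).tolist(),"in dock axes rel TCP",np.round((P-p)[:,:2]@A.T,1).tolist())
```

```text
handle [[542.7, -379.3, 163.0], [571.1, -374.7, 163.0], [547.6, -416.8, 163.0], [576.0, -412.7, 163.0]] in dock axes rel TCP [[-13.8, 11.6], [14.9, 12.2], [-14.4, -26.2], [14.4, -26.2]]
head [[532.8, -358.1, 45.0], [576.2, -354.6, 45.0]] in dock axes rel TCP [[-20.7, 34.0], [22.8, 31.3]]
dock [[512.6, -347.7, 20.0], [588.3, -336.7, 20.0], [528.2, -456.6, 20.0], [604.3, -445.5, 20.0]] in dock axes rel TCP [[-39.2, 47.2], [37.3, 47.3], [-39.2, -62.8], [37.6, -62.7]]
```

```bash
python3 -c "
from workcell import bot
s=bot.read_state();print(s['position'],s['q'],s['clock'])"
```

```text
[ 557.83243652 -388.29276662  219.18346667] [ 0.50774748  0.77931769  0.06758294  1.3991089  -0.06056644  0.96804414
  0.73414553] 4.2
```

{"op": "move_arm", "data": {
  "plan": [
    {"gripper": 1, "translation": [-0.019, 0.0012, 0.02], "rot": [0, 0, 0]},
    {"gripper": 1, "translation": [-0.019, 0.0012, 0.08], "rot": [0, 0, 0]},
    {"gripper": 1, "translation": [-0.019, 0.0012, 0.15], "rot": [0, 0, 0]},
    {"gripper": 1, "translation": [-0.019, 0.0012, 0.22], "rot": [0, 0, 0]},
    {"gripper": 1, "translation": [-0.019, 0.0012, 0.2775], "rot": [0, 0, 0]}
  ]
}}

```text
clock: 4.62
position: [558.2, -397.5, 108.1]
ee_rot: [[-0.141, 0.99, -0.0], [0.99, 0.141, 0.001], [0.002, -0.0, -1.0]]
ft_force: [-0.4, -0.1, -0.1]
gripper_width: 1.0
grasp_force: 0.0
```

{"op": "move_arm", "data": {
  "plan": [
    {"gripper": 1, "translation": [0, 0, 0], "rot": [0, 0, 0]},
    {"gripper": -1, "translation": [0, 0, 0], "rot": [0, 0, 0]},
    {"gripper": -1, "translation": [0, 0, 0], "rot": [0, 0, 0]},
    {"gripper": -1, "translation": [0, 0, 0], "rot": [0, 0, 0]},
    {"gripper": -1, "translation": [0, 0, 0], "rot": [0, 0, 0]}
  ]
}}

```text
clock: 5.03
position: [559.5, -400.3, 111.2]
ee_rot: [[-0.14, 0.99, 0.003], [0.99, 0.14, -0.002], [-0.002, 0.003, -1.0]]
ft_force: [1.0, 0.5, -0.1]
gripper_width: 0.457
grasp_force: 0.0
```

{"op": "move_arm", "data": {
  "plan": [
    {"gripper": -1, "translation": [0, 0, 0], "rot": [0, 0, 0]},
    {"gripper": -1, "translation": [0, 0, 0], "rot": [0, 0, 0]},
    {"gripper": -1, "translation": [0, 0, 0], "rot": [0, 0, 0]},
    {"gripper": -1, "translation": [0, 0, 0], "rot": [0, 0, 0]},
    {"gripper": -1, "translation": [0, 0, 0], "rot": [0, 0, 0]}
  ]
}}

```text
clock: 5.45
position: [559.7, -400.4, 111.0]
ee_rot: [[-0.139, 0.99, 0.003], [0.99, 0.139, -0.002], [-0.002, 0.003, -1.0]]
ft_force: [0.7, 0.1, 5.5]
gripper_width: 0.349
grasp_force: 59.6
```

```bash
python3 -c "
from workcell import bot
s=bot.read_state();print(s['position'],s['ee_rot'],s['q'],s['clock'],s['grasp_force'],s['gripper_width'],s['ft_force'])"
```

```text
[ 559.66025305 -400.42126806  110.99680852] [[-0.13938157  0.99023386  0.0031117 ]
 [ 0.99023625  0.13938759 -0.00180967]
 [-0.00222573  0.00282908 -0.99999352]] [ 0.52626438  0.91329399  0.05578774  1.46168419 -0.06396018  0.76478912
  0.74624124] 5.45 59.593700766563416 0.34941386938463864 [0.65580178 0.14621194 5.49234159]
```

```bash
cat >> h.py <<'E'
def scanpose(q,off=4.7,L=106,d=85):
    R=down(q[2],np.radians(20));n=-R[:,2]
    lab=np.array([q[0]+7.7*np.cos(q[2]),q[1]+7.7*np.sin(q[2]),72.])
    return lab+(d+L)*n-off*R[:,0],R
E
python3 - <<'E'
from h import *
from workcell import bot
s=bot.read_state();R=down(.14)
print("go");plan([559.7,-400.4,256],R,[530,-130,265],R)
print("b1");t,R1=scanpose((445.9,317.1,.11));print(t);plan([530,-130,265],R,t,R1)
E
```

```text
go
 t [0.3399, 0.0104, -0.0112] r [0.0, 0.0, 0.0]
 t [0.3399, 0.0104, -0.0112] r [0.0, 0.0, 0.0]
b1
[519.00044432 320.44505978 251.48129057]
 t [0.373, 0.0433, 0.0113] r [0.0741, 0.0011, 0.0063]
 t [0.3734, 0.0407, 0.007] r [0.0741, 0.0011, 0.0063]
 t [0.3738, 0.0376, 0.0031] r [0.0741, 0.0011, 0.0063]
```

{"op": "move_arm", "data": {
  "plan": [
    {"gripper": -1, "translation": [0, 0, -0.04], "rot": [0, 0, 0]},
    {"gripper": -1, "translation": [0, 0, -0.12], "rot": [0, 0, 0]},
    {"gripper": -1, "translation": [0, 0, -0.2], "rot": [0, 0, 0]},
    {"gripper": -1, "translation": [0, 0, -0.28], "rot": [0, 0, 0]},
    {"gripper": -1, "translation": [0, 0, -0.3625], "rot": [0, 0, 0]}
  ]
}}

```text
clock: 5.87
position: [557.7, -399.3, 255.2]
ee_rot: [[-0.139, 0.99, -0.001], [0.99, 0.139, 0.001], [0.001, -0.001, -1.0]]
ft_force: [1.3, 0.6, -1.8]
gripper_width: 0.341
grasp_force: 59.0
```

{"op": "move_arm", "data": {
  "plan": [
    {"gripper": -1, "translation": [0.05, 0.002, -0.002], "rot": [0, 0, 0]},
    {"gripper": -1, "translation": [0.14, 0.004, -0.004], "rot": [0, 0, 0]},
    {"gripper": -1, "translation": [0.24, 0.007, -0.007], "rot": [0, 0, 0]},
    {"gripper": -1, "translation": [0.34, 0.01, -0.011], "rot": [0, 0, 0]},
    {"gripper": -1, "translation": [0.34, 0.01, -0.011], "rot": [0, 0, 0]}
  ]
}}

```text
clock: 6.28
position: [543.4, -252.5, 258.3]
ee_rot: [[-0.151, 0.989, -0.002], [0.989, 0.151, 0.01], [0.011, -0.001, -1.0]]
ft_force: [0.4, 2.4, -1.3]
gripper_width: 0.341
grasp_force: 59.2
```

{"op": "move_arm", "data": {
  "plan": [
    {"gripper": -1, "translation": [0.1, 0.003, -0.004], "rot": [0, 0, 0]},
    {"gripper": -1, "translation": [0.19, 0.006, -0.006], "rot": [0, 0, 0]},
    {"gripper": -1, "translation": [0.27, 0.009, -0.009], "rot": [0, 0, 0]},
    {"gripper": -1, "translation": [0.34, 0.01, -0.011], "rot": [0, 0, 0]},
    {"gripper": -1, "translation": [0.34, 0.01, -0.011], "rot": [0, 0, 0]}
  ]
}}

```text
clock: 6.7
position: [527.9, -121.0, 262.8]
ee_rot: [[-0.149, 0.989, -0.002], [0.989, 0.149, 0.006], [0.006, -0.001, -1.0]]
ft_force: [-0.2, 1.0, -1.9]
gripper_width: 0.345
grasp_force: 59.4
```

Run:
```python
from h import *
from workcell import bot
i=snap(bot,"wrist","wF");s=i["s"];print(np.round(s["position"],1),np.round(s["ee_rot"],3).tolist())
snap(bot,"top","top2")
v=[load("wF")]
for q0 in((484,-70,.2),):
  for sp in((5,5,.06),(9,9,.12)):print(fit(v,edges(54),q0,span=sp,sgs=(1.2,.8)))
```

```text
[ 527.9 -121.   262.8] [[-0.149, 0.989, -0.002], [0.989, 0.149, 0.006], [0.006, -0.001, -1.0]]
(array([ 5.02127827e+02, -7.33621073e+01,  1.04368031e-01]), np.float64(-69.21012878417969))
(array([ 4.73508284e+02, -7.66904958e+01,  1.34934746e-01]), np.float64(-63.06058120727539))
```

View pics/wF.png

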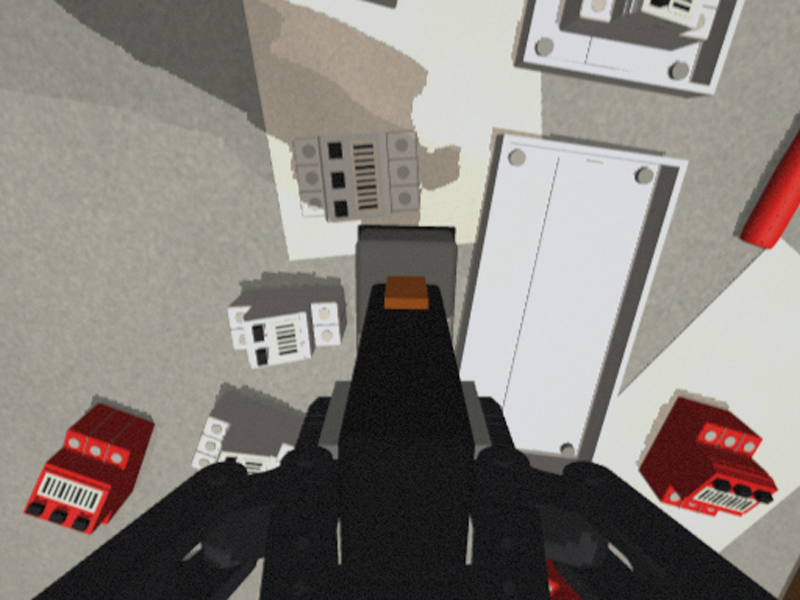

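Run:
```python
from h import *
i,T,K=load("wF");s=.64
f=lambda l:np.array(l)*s-.2
tg=back(T,K,f([(335,150),(341,208)]),79);d=(tg[0]-tg[1])[:2];yaw=np.arctan2(-d[0],d[1])
st=back(T,K,f([(363,146),(367,208)]),72);d2=(st[0]-st[1])[:2]
co=back(T,K,f([(293,138),(414,131),(419,213),(305,217)]),46)
print("tog",tg.round(1).tolist(),np.linalg.norm(d),yaw,"stripe",st.round(1).tolist(),np.arctan2(-d2[0],d2[1]),"corners",co.round(1).tolist(),co.mean(0))
import h
h.grad.__defaults__
def g2(i,sg):
    g=cv2.GaussianBlur(np.log(cv2.cvtColor(i["pixels"],cv2.COLOR_RGB2GRAY).astype(np.float32)+10),(0,0),sg)
    m=np.hypot(cv2.Sobel(g,5,1,0),cv2.Sobel(g,5,0,1))*sg;return np.minimum(m,.6)*100
h.grad=g2
lab=st.mean(0);q0=(lab[0]-7.7,lab[1],yaw)
print(q0)
for n in("wF","wB","top1","top2"):print(n,fit([load(n)],edges(54),q0,span=(5,5,.1),sgs=(1.2,.8)))
for n in("wB","wA","top1"):print("b2",n,fit([load(n)],edges(54),(454,80.5,-.09),span=(5,5,.06),sgs=(1.2,.8)))
print("b1",fit([load("wA")],edges(54),(446,317,.11),span=(5,5,.06),sgs=(1.2,.8)))
print("b1",fit([load("top2")],edges(54),(446,315,.11),span=(5,5,.06),sgs=(1.2,.8)))
```

```text
tog [[473.8, -53.2, 79.0], [481.4, -88.4, 79.0]] 36.029637884036575 0.2139261708255863 stripe [[490.3, -48.4, 72.0], [497.7, -86.9, 72.0]] 0.19121440154687366 corners [[440.3, -51.2, 46.0], [521.4, -34.4, 46.0], [533.6, -88.7, 46.0], [453.1, -103.7, 46.0]] [487.09425308 -69.48366057  46.        ]
(np.float64(486.2927885100784), np.float64(-67.68862052344926), np.float64(0.2139261708255863))
wF (array([ 5.02075664e+02, -7.33016550e+01,  1.03018254e-01]), np.float64(-38.3718376159668))
wB (array([ 4.83578085e+02, -6.59009041e+01,  2.10520657e-01]), np.float64(-37.320674896240234))
top1 (array([ 4.84018189e+02, -6.58046021e+01,  3.12196943e-01]), np.float64(-39.99336242675781))
top2 (array([ 4.87740482e+02, -6.84296448e+01,  7.91609645e-02]), np.float64(-44.33539581298828))
b2 wB (array([ 4.54456238e+02,  8.09742374e+01, -8.20049172e-02]), np.float64(-40.14116287231445))
b2 wA (array([ 4.54277351e+02,  8.02221383e+01, -9.22099567e-02]), np.float64(-40.4249153137207))
b2 top1 (array([ 4.53028282e+02,  8.07085613e+01, -1.03549045e-01]), np.float64(-43.607818603515625))
b1 (array([4.44336813e+02, 3.17271144e+02, 1.11702307e-01]), np.float64(-43.2606201171875))
b1 (array([4.45765396e+02, 3.13162364e+02, 1.02416052e-01]), np.float64(-53.5610466003418))
```

Run:
```python
from h import *
from workcell import bot
s=bot.read_state();p=s["position"];print(s["clock"],p.round(1),s["ee_rot"].round(3).tolist(),s["q"].round(2),s["joint_velocities"].round(2))
t,R1=scanpose((445.5,315.5,.108));print(t.round(1));plan([530,-130,263],down(.145),t,R1,n=4)
```

```text
6.8 [ 528.4 -127.9  263. ] [[-0.143, 0.99, -0.0], [0.99, 0.143, 0.0], [0.0, -0.0, -1.0]] [ 0.1   0.54  0.09  1.78 -0.06  0.82  0.36] [ 0.04  0.01  0.05 -0.02  0.01 -0.    0.  ]
[518.6 318.7 251.5]
 t [0.2785, 0.0335, 0.0072] r [0.0555, 0.001, 0.0058]
 t [0.2788, 0.0314, 0.0048] r [0.0555, 0.001, 0.0058]
 t [0.2791, 0.0292, 0.0026] r [0.0555, 0.001, 0.0058]
 t [0.2793, 0.0268, 0.0006] r [0.0555, 0.001, 0.0058]
```

{"op": "move_arm", "data": {
  "plan": [
    {"gripper": -1, "translation": [0.05, 0.006, 0.001], "rot": [0.01, 0, 0.001]},
    {"gripper": -1, "translation": [0.11, 0.013, 0.003], "rot": [0.022, 0, 0.002]},
    {"gripper": -1, "translation": [0.17, 0.02, 0.004], "rot": [0.034, 0, 0.003]},
    {"gripper": -1, "translation": [0.23, 0.027, 0.006], "rot": [0.045, 0.001, 0.005]},
    {"gripper": -1, "translation": [0.2785, 0.0335, 0.0072], "rot": [0.0555, 0.001, 0.0058]}
  ]
}}

```text
clock: 7.22
position: [526.4, -17.0, 259.9]
ee_rot: [[-0.129, 0.988, -0.087], [0.992, 0.128, -0.01], [0.001, -0.088, -0.996]]
ft_force: [0.0, 0.1, -2.3]
gripper_width: 0.346
grasp_force: 59.4
```

{"op": "move_arm", "data": {
  "plan": [
    {"gripper": -1, "translation": [0.056, 0.006, 0.001], "rot": [0.011, 0, 0.001]},
    {"gripper": -1, "translation": [0.112, 0.0125, 0.002], "rot": [0.022, 0, 0.002]},
    {"gripper": -1, "translation": [0.168, 0.019, 0.003], "rot": [0.033, 0, 0.003]},
    {"gripper": -1, "translation": [0.224, 0.025, 0.004], "rot": [0.044, 0.001, 0.005]},
    {"gripper": -1, "translation": [0.2788, 0.0314, 0.0048], "rot": [0.0555, 0.001, 0.0058]}
  ]
}}

```text
clock: 7.63
position: [524.6, 94.2, 257.1]
ee_rot: [[-0.118, 0.978, -0.172], [0.993, 0.117, -0.02], [0.0, -0.174, -0.985]]
ft_force: [-0.7, -0.6, -2.0]
gripper_width: 0.347
grasp_force: 59.4
```

{"op": "move_arm", "data": {
  "plan": [
    {"gripper": -1, "translation": [0.056, 0.006, 0.001], "rot": [0.011, 0, 0.001]},
    {"gripper": -1, "translation": [0.112, 0.012, 0.001], "rot": [0.022, 0, 0.002]},
    {"gripper": -1, "translation": [0.168, 0.018, 0.002], "rot": [0.033, 0, 0.003]},
    {"gripper": -1, "translation": [0.224, 0.0235, 0.002], "rot": [0.044, 0.001, 0.005]},
    {"gripper": -1, "translation": [0.2791, 0.0292, 0.0026], "rot": [0.0555, 0.001, 0.0058]}
  ]
}}

```text
clock: 8.05
position: [522.8, 206.5, 254.2]
ee_rot: [[-0.109, 0.96, -0.257], [0.994, 0.105, -0.028], [-0.0, -0.258, -0.966]]
ft_force: [0.2, -1.5, -1.4]
gripper_width: 0.346
grasp_force: 59.4
```

{"op": "move_arm", "data": {
  "plan": [
    {"gripper": -1, "translation": [0.08, 0.008, 0], "rot": [0.016, 0, 0.002]},
    {"gripper": -1, "translation": [0.15, 0.015, 0], "rot": [0.03, 0, 0.003]},
    {"gripper": -1, "translation": [0.21, 0.021, 0], "rot": [0.042, 0.001, 0.004]},
    {"gripper": -1, "translation": [0.255, 0.025, 0.0005], "rot": [0.051, 0.001, 0.005]},
    {"gripper": -1, "translation": [0.2793, 0.0268, 0.0006], "rot": [0.0555, 0.001, 0.0058]}
  ]
}}

```text
clock: 8.47
position: [520.1, 321.1, 250.4]
ee_rot: [[-0.103, 0.935, -0.34], [0.995, 0.098, -0.035], [0.001, -0.342, -0.94]]
ft_force: [0.1, 0.0, -2.7]
gripper_width: 0.346
grasp_force: 59.4
```

{"op": "move_arm", "data": {
  "plan": [
    {"gripper": -1, "translation": [0, 0, 0], "rot": [0, 0, 0]},
    {"gripper": -1, "translation": [0, 0, 0], "rot": [0, 0, 0]},
    {"gripper": -1, "translation": [0, 0, 0], "rot": [0, 0, 0]}
  ]
}}

```text
clock: 8.72
position: [520.3, 316.8, 251.5]
ee_rot: [[-0.1, 0.935, -0.339], [0.995, 0.093, -0.036], [-0.002, -0.341, -0.94]]
ft_force: [0.4, 0.1, -2.5]
gripper_width: 0.343
grasp_force: 59.4
```

Run:
```python
from h import *
from workcell import bot
i=snap(bot,"wrist","wG");s=i["s"];p=s["position"];R=s["ee_rot"];print(s["clock"],p.round(1),R.round(3).tolist())
snap(bot,"side","side1")
t,R1=scanpose((445.5,315.5,.108));plan(p,R,t,R1)
```

```text
8.7167 [520.3 316.8 251.5] [[-0.1, 0.935, -0.339], [0.995, 0.093, -0.036], [-0.002, -0.341, -0.94]]
 t [0.0051, -0.0035, 0.0012] r [0.0007, -0.0002, -0.0052]
```

View pics/wG.png

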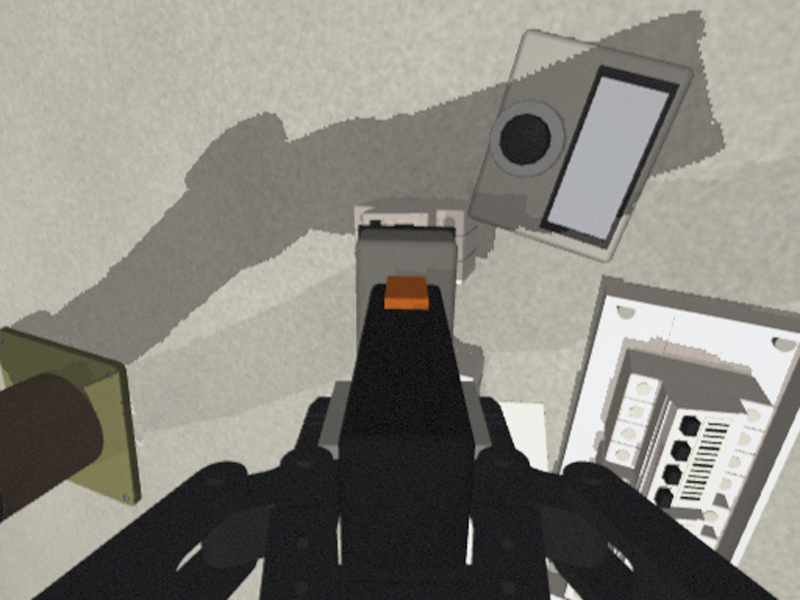

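Run:
```python
from h import *
i,T,K=load("wG");s=i["s"];p=s["position"];R=s["ee_rot"]
for off in(3,4.7,6.5):
    P=np.array([[off+38,-22,66],[off+38,22,66],[off+38,-22,106],[off+38,22,106]])@R.T+p
    print(off,(proj(T,K,P)/.64).round(0).tolist())
for y in(313,315,317):
    P=place(np.array([[-42.5,27,46],[42.5,27,46],[-14.3,27,80],[21.4,27,67.],[42.5,-27,46]]),(445.5,y,.108));print(y,(proj(T,K,P)/.64).round(0).tolist())
# button
print(back(T,K,np.array([[525,139]])*.64,47))
for n,q in(("side1",(445.5,315,.108)),):
    overlay(n,[(edges(54),q),(rect(-22,22,-38,38,0),(0,0,0))],"sv",(240,180,400,300))
    i2,T2,K2=load(n);im=cv2.imread("pics/sv.png")
    W=np.array([[22,-38,0],[22,38,0],[-22,38,0],[-22,-38,0]])+0.
    W=np.c_[W[:,1]+4.7,W[:,0],W[:,2]+106]@R.T+p
    u=((proj(T2,K2,W)-[240,180]+.5)*5).astype(int);cv2.polylines(im,[u.reshape(-1,1,2)],True,(0,0,255),1);cv2.imwrite("pics/sv.png",im)
```

```text
3 [[352.0, 240.0], [456.0, 240.0], [360.0, 224.0], [448.0, 224.0]]
4.7 [[352.0, 236.0], [456.0, 236.0], [360.0, 221.0], [448.0, 221.0]]
6.5 [[352.0, 232.0], [456.0, 232.0], [360.0, 217.0], [448.0, 217.0]]
313 [[350.0, 208.0], [461.0, 213.0], [366.0, 217.0], [423.0, 216.0], [459.0, 288.0]]
315 [[350.0, 205.0], [462.0, 210.0], [366.0, 214.0], [423.0, 213.0], [459.0, 285.0]]
317 [[350.0, 203.0], [462.0, 207.0], [366.0, 211.0], [423.0, 210.0], [460.0, 283.0]]
[[519.41816717 396.86274611  47.        ]]
```

View pics/sv.png

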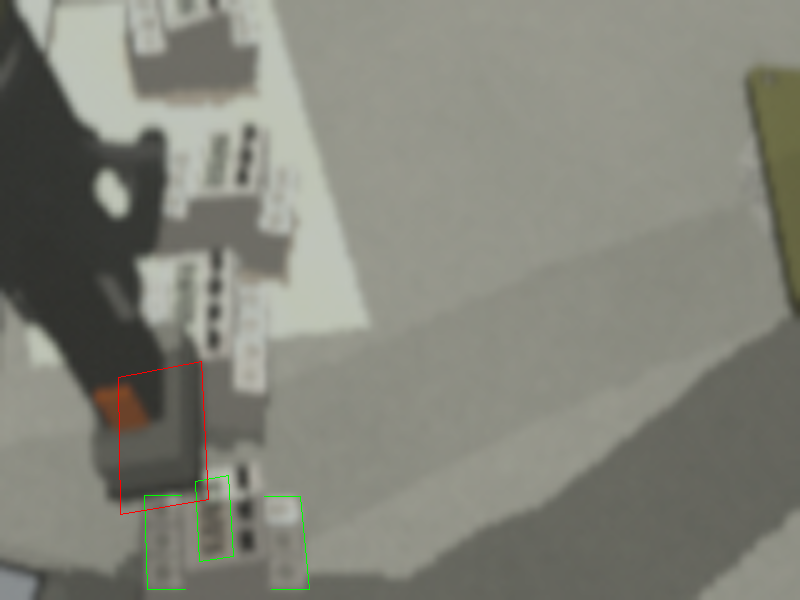

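```bash
sed -i 's/off=4.7/off=2.5/' h.py
python3 - <<'E'
from h import *
from workcell import bot
s=bot.read_state();p=s["position"];R=s["ee_rot"];print(p.round(1),s["joint_velocities"].round(3))
t,R1=scanpose((445.7,313.5,.105));print(t);plan(p,R,t,R1)
E
```

```text
[520.  317.4 251.7] [-0.005  0.    -0.009 -0.003 -0.005  0.    -0.002]
[518.58568003 318.66740091 251.48129057]
 t [0.0036, -0.0028, 0.0017] r [0.0007, -0.0001, -0.0031]
```

{"op": "move_arm", "data": {
  "plan": [
    {"gripper": -1, "translation": [0.003, -0.003, 0.001], "rot": [0, 0, -0.003]},
    {"gripper": -1, "translation": [0.003, -0.003, 0.001], "rot": [0, 0, -0.003]},
    {"gripper": -1, "translation": [0.003, -0.003, 0.001], "rot": [0, 0, -0.003]},
    {"gripper": -1, "translation": [0.003, -0.003, 0.001], "rot": [0, 0, -0.003]},
    {"gripper": -1, "translation": [0.003, -0.003, 0.001], "rot": [0, 0, -0.003]}
  ]
}}

```text
clock: 9.23
position: [517.9, 320.5, 251.5]
ee_rot: [[-0.107, 0.934, -0.34], [0.994, 0.101, -0.035], [0.001, -0.342, -0.94]]
ft_force: [0.2, 0.2, -1.2]
gripper_width: 0.349
grasp_force: 59.4
```

{"op": "move_arm", "data": {
  "plan": [
    {"gripper": -1, "translation": [0, 0, 0], "rot": [0, 0, 0]},
    {"gripper": -1, "translation": [0, 0, 0], "rot": [0, 0, 0]},
    {"gripper": -1, "translation": [0, 0, 0], "rot": [0, 0, 0]},
    {"gripper": -1, "translation": [0, 0, 0], "rot": [0, 0, 0]},
    {"gripper": -1, "translation": [0, 0, 0], "rot": [0, 0, 0]}
  ]
}}

```text
clock: 9.65
position: [517.9, 320.6, 251.4]
ee_rot: [[-0.107, 0.934, -0.34], [0.994, 0.101, -0.035], [0.001, -0.342, -0.94]]
ft_force: [0.1, 0.2, -2.0]
gripper_width: 0.343
grasp_force: 59.4
```

{"op": "move_arm", "data": {
  "plan": [
    {"gripper": -1, "translation": [0, 0, 0], "rot": [0, 0, 0]},
    {"gripper": -1, "translation": [0, 0, 0], "rot": [0, 0, 0]},
    {"gripper": -1, "translation": [0, 0, 0], "rot": [0, 0, 0]},
    {"gripper": -1, "translation": [0, 0, 0], "rot": [0, 0, 0]},
    {"gripper": -1, "translation": [0, 0, 0], "rot": [0, 0, 0]}
  ]
}}

```text
clock: 10.07
position: [517.9, 320.6, 251.4]
ee_rot: [[-0.107, 0.934, -0.34], [0.994, 0.101, -0.035], [0.002, -0.342, -0.94]]
ft_force: [-0.1, -0.1, -1.8]
gripper_width: 0.347
grasp_force: 59.4
```

{"op": "move_arm", "data": {
  "plan": [
    {"gripper": -1, "translation": [0, 0, 0], "rot": [0, 0, 0]},
    {"gripper": -1, "translation": [0, 0, 0], "rot": [0, 0, 0]},
    {"gripper": -1, "translation": [0, 0, 0], "rot": [0, 0, 0]},
    {"gripper": -1, "translation": [0, 0, 0], "rot": [0, 0, 0]},
    {"gripper": -1, "translation": [0, 0, 0], "rot": [0, 0, 0]}
  ]
}}

```text
clock: 10.48
position: [517.9, 320.6, 251.4]
ee_rot: [[-0.107, 0.934, -0.34], [0.994, 0.101, -0.035], [0.002, -0.342, -0.94]]
ft_force: [0.0, 0.2, -2.0]
gripper_width: 0.346
grasp_force: 59.4
```

{"op": "move_arm", "data": {
  "plan": [
    {"gripper": -1, "translation": [0, 0, 0], "rot": [0, 0, 0]},
    {"gripper": -1, "translation": [0, 0, 0], "rot": [0, 0, 0]},
    {"gripper": -1, "translation": [0, 0, 0], "rot": [0, 0, 0]},
    {"gripper": -1, "translation": [0, 0, 0], "rot": [0, 0, 0]},
    {"gripper": -1, "translation": [0, 0, 0], "rot": [0, 0, 0]}
  ]
}}

```text
clock: 10.9
position: [517.9, 320.6, 251.4]
ee_rot: [[-0.107, 0.934, -0.34], [0.994, 0.101, -0.035], [0.002, -0.342, -0.94]]
ft_force: [0.4, 0.2, -2.0]
gripper_width: 0.348
grasp_force: 59.4
```

{"op": "move_arm", "data": {
  "plan": [
    {"gripper": -1, "translation": [0, 0, 0], "rot": [0, 0, 0]},
    {"gripper": -1, "translation": [0, 0, 0], "rot": [0, 0, 0]},
    {"gripper": -1, "translation": [0, 0, 0], "rot": [0, 0, 0]},
    {"gripper": -1, "translation": [0, 0, 0], "rot": [0, 0, 0]},
    {"gripper": -1, "translation": [0, 0, 0], "rot": [0, 0, 0]}
  ]
}}

```text
clock: 11.32
position: [517.9, 320.6, 251.4]
ee_rot: [[-0.107, 0.934, -0.34], [0.994, 0.101, -0.035], [0.002, -0.342, -0.94]]
ft_force: [-1.0, -0.4, -1.3]
gripper_width: 0.346
grasp_force: 59.4
```

{"op": "move_arm", "data": {
  "plan": [
    {"gripper": -1, "translation": [0, 0, 0], "rot": [0, 0, 0]},
    {"gripper": -1, "translation": [0, 0, 0], "rot": [0, 0, 0]},
    {"gripper": -1, "translation": [0, 0, 0], "rot": [0, 0, 0]},
    {"gripper": -1, "translation": [0, 0, 0], "rot": [0, 0, 0]},
    {"gripper": -1, "translation": [0, 0, 0], "rot": [0, 0, 0]}
  ]
}}

```text
clock: 11.73
position: [517.9, 320.6, 251.4]
ee_rot: [[-0.107, 0.934, -0.34], [0.994, 0.101, -0.035], [0.002, -0.342, -0.94]]
ft_force: [0.2, -0.3, -1.4]
gripper_width: 0.345
grasp_force: 59.4
```

Run:
```python
from h import *
from workcell import bot
s=bot.read_state();p=s["position"];R=s["ee_rot"];print(s["clock"],p.round(1),R.round(3).tolist())
snap(bot,"top","top3")
for n,q0 in(("b1",(445.7,313.5,.105)),("b4",(422,-312.5,-.258))):print(n,fit([load("top3")],edges(54),q0))
plan(p,R,[500,15,251],down(-.09,np.radians(20)))
```

```text
11.7333 [517.9 320.6 251.4] [[-0.107, 0.934, -0.34], [0.994, 0.101, -0.035], [0.002, -0.342, -0.94]]
b1 (array([ 4.47737997e+02,  3.25268272e+02, -2.33821378e-01]), np.float64(-77.64270782470703))
b4 (array([ 4.22023645e+02, -3.12170868e+02, -2.58566771e-01]), np.float64(-94.7969741821289))
 t [-0.3774, -0.0595, 0.0216] r [0.0001, 0.021, 0.0593]
 t [-0.3818, -0.0241, 0.009] r [0.0001, 0.021, 0.0593]
```

{"op": "move_arm", "data": {
  "plan": [
    {"gripper": -1, "translation": [-0.06, -0.0095, 0.003], "rot": [0, 0.003, 0.0095]},
    {"gripper": -1, "translation": [-0.14, -0.022, 0.008], "rot": [0, 0.008, 0.022]},
    {"gripper": -1, "translation": [-0.22, -0.035, 0.0126], "rot": [0, 0.012, 0.035]},
    {"gripper": -1, "translation": [-0.3, -0.047, 0.017], "rot": [0, 0.017, 0.047]},
    {"gripper": -1, "translation": [-0.3774, -0.0595, 0.0216], "rot": [0, 0.021, 0.0593]}
  ]
}}

```text
clock: 12.2
position: [508.8, 166.0, 251.4]
ee_rot: [[-0.008, 0.94, -0.341], [1.0, 0.007, -0.002], [0.0, -0.341, -0.94]]
ft_force: [0.8, -0.4, -2.0]
gripper_width: 0.343
grasp_force: 59.4
```

{"op": "move_arm", "data": {
  "plan": [
    {"gripper": -1, "translation": [-0.09, -0.006, 0.002], "rot": [0, 0.005, 0.014]},
    {"gripper": -1, "translation": [-0.18, -0.0114, 0.004], "rot": [0, 0.01, 0.028]},
    {"gripper": -1, "translation": [-0.26, -0.0164, 0.006], "rot": [0, 0.0143, 0.04]},
    {"gripper": -1, "translation": [-0.33, -0.021, 0.008], "rot": [0, 0.018, 0.051]},
    {"gripper": -1, "translation": [-0.3818, -0.0241, 0.009], "rot": [0, 0.021, 0.0593]}
  ]
}}

```text
clock: 12.62
position: [499.7, 11.4, 251.3]
ee_rot: [[0.094, 0.936, -0.34], [0.996, -0.089, 0.03], [-0.002, -0.341, -0.94]]
ft_force: [0.3, 0.4, -0.9]
gripper_width: 0.344
grasp_force: 59.4
```

{"op": "move_arm", "data": {
  "plan": [
    {"gripper": -1, "translation": [0, 0, 0], "rot": [0, 0, 0]},
    {"gripper": -1, "translation": [0, 0, 0], "rot": [0, 0, 0]},
    {"gripper": -1, "translation": [0, 0, 0], "rot": [0, 0, 0]},
    {"gripper": -1, "translation": [0, 0, 0], "rot": [0, 0, 0]},
    {"gripper": -1, "translation": [0, 0, 0], "rot": [0, 0, 0]}
  ]
}}

```text
clock: 13.03
position: [500.1, 16.5, 250.9]
ee_rot: [[0.087, 0.936, -0.341], [0.996, -0.082, 0.031], [0.001, -0.342, -0.94]]
ft_force: [-0.5, 0.8, -1.7]
gripper_width: 0.342
grasp_force: 59.5
```

Run:
```python
from h import *
from workcell import bot
i=snap(bot,"wrist","wH");s=i["s"];p=s["position"];R=s["ee_rot"];print(s["clock"],p.round(1),R.round(3).tolist())
print(fit([load("wH")],edges(54),(454,80.5,-.09),span=(6,6,.06),sgs=(1.2,.8)))
```

```text
13.0333 [500.1  16.5 250.9] [[0.087, 0.936, -0.341], [0.996, -0.082, 0.031], [0.001, -0.342, -0.94]]
(array([ 4.48817722e+02,  7.08195902e+01, -5.60632675e-02]), np.float64(-69.48031616210938))
```

View pics/wH.png

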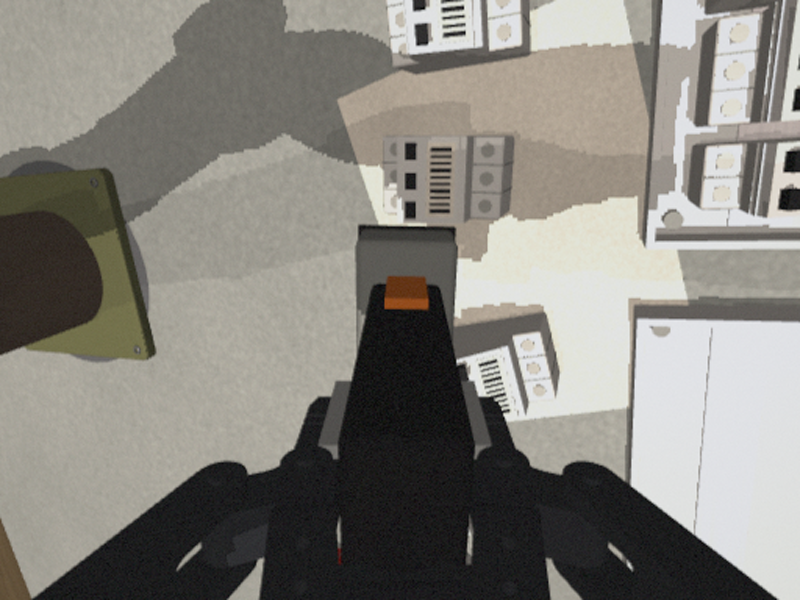

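```bash
cat >> h.py <<'E'
def clicks(n,tog,lab,z=(80,72),s=.64):
    """pose from 1st/3rd toggle and the label's two stripe ends (800-wide pixels), +y one first"""
    i,T,K=load(n);a=back(T,K,np.array(tog)*s-.2,z[0]);b=back(T,K,np.array(lab)*s-.2,z[1])
    y=[float(np.arctan2(-(p[0]-p[1])[0],(p[0]-p[1])[1])) for p in(a,b)];m=b.mean(0);w=np.mean(y)
    print("toggle span",np.linalg.norm(a[0]-a[1]).round(1),"stripes",np.linalg.norm(b[0]-b[1]).round(1),"yaws",np.round(y,3))
    return np.array([m[0]-7.7*np.cos(w),m[1]-7.7*np.sin(w),w])
E
python3 - <<'E'
from h import *
q=clicks("wH",[(411,150),(410,210)],[(440,149),(440,211)]);print(q)
i,T,K=load("wH");print(back(T,K,np.array([(384,137),(513,135),(511,218)])*.64-.2,46).round(1).tolist())
print("b3?",clicks("wF",[(335,150),(341,208)],[(363,146),(367,208)]))
print(place(np.array([(-42.5,27,46),(42.5,27,46),(42.5,-27,46.)]),q).round(1).tolist())
print(fit([load("wH")],edges(54),q,span=(2,2,.03),sgs=(.8,)))
from workcell import bot
s=bot.read_state();p=s["position"];R=s["ee_rot"];print(p.round(1))
t,R1=scanpose(q);print(t.round(1));plan(p,R,t,R1)
E
```

```text
toggle span 36.9 stripes 38.3 yaws [-0.101 -0.063]
[ 4.56146039e+02  7.62081264e+01 -8.22760452e-02]
[[417.7, 105.6, 46.0], [506.1, 99.3, 46.0], [503.8, 46.7, 46.0]]
toggle span 35.9 stripes 39.2 yaws [0.214 0.191]
b3? [ 4.86450233e+02 -6.92377660e+01  2.02570286e-01]
[[416.0, 106.6, 46.0], [500.7, 99.6, 46.0], [496.3, 45.8, 46.0]]
(array([ 4.62209952e+02,  7.02324616e+01, -7.96156536e-02]), np.float64(-78.17051696777344))
[500.   16.3 250.9]
[528.7  67.7 251.5]
 t [0.1343, 0.0561, -0.0217] r [0.0001, -0.0016, -0.0032]
```

```bash
cat >> h.py <<'E'
def toggles(n,guess,thr=45,z=80,s=.64,wd=4):
    """dark-blob centroids near the clicked toggles -> points on plane z"""
    i,T,K=load(n);g=255.-cv2.cvtColor(i["pixels"],cv2.COLOR_RGB2GRAY);out=[]
    for u,v in np.array(guess)*s:
        u,v=int(round(u)),int(round(v))
        for _ in range(3):
            w=g[v-wd:v+wd+1,u-wd:u+wd+1];w=np.where(w>255-thr,w,0);Y,X=np.mgrid[v-wd:v+wd+1,u-wd:u+wd+1]
            if w.sum()==0: break
            c=(X*w).sum()/w.sum(),(Y*w).sum()/w.sum();u,v=int(round(c[0])),int(round(c[1]))
        out.append(c)
    return back(T,K,out,z)
def frompts(P,xt):
    """pose from toggle points (+y first), xt = toggles' local x"""
    d=(P[0]-P[-1])[:2];y=np.arctan2(-d[0],d[1]);m=P.mean(0);return np.array([m[0]-xt*np.cos(y),m[1]-xt*np.sin(y),y]),np.linalg.norm(d)
E
python3 - <<'E'
from h import *
P=toggles("wD",[(299,252),(293,277),(288,301)]);q=(422.2,-312.6,-.258)
c,s=np.cos(q[2]),np.sin(q[2]);L=(P[:,:2]-q[:2])@np.array([[c,-s],[s,c]]);print("b4 local",L.round(1).tolist(),frompts(P,-7))
P=toggles("wH",[(411,150),(410,181),(410,210)],60);print(P.round(1).tolist(),frompts(P,L[:,0].mean()))
P=toggles("wF",[(335,150),(338,180),(341,208)],60);print(P.round(1).tolist(),frompts(P,L[:,0].mean()))
P=toggles("wA",[(411,305),(414,328),(417,352)],60);print(P.round(1).tolist(),frompts(P,L[:,0].mean()))
E
```

```text
b4 local [[-8.9, 16.6], [-9.1, -1.2], [-9.1, -19.6]] (array([ 4.19865977e+02, -3.13488189e+02, -2.64312641e-01]), np.float64(36.20811993706522))
[[448.4, 95.4, 80.0], [446.8, 76.6, 80.0], [445.4, 59.1, 80.0]] (array([ 4.55859383e+02,  7.62703960e+01, -8.31699180e-02]), np.float64(36.46840108346595))
[[473.9, -53.4, 80.0], [477.7, -71.0, 80.0], [481.3, -88.3, 80.0]] (array([ 4.86433198e+02, -6.90174805e+01,  2.09802192e-01]), np.float64(35.67174143149636))
[[435.7, 332.4, 80.0], [437.6, 315.0, 80.0], [439.5, 297.3, 80.0]] (array([4.46551520e+02, 3.15887801e+02, 1.09200342e-01]), np.float64(35.298466526626214))
```

{"op": "move_arm", "data": {
  "plan": [
    {"gripper": -1, "translation": [0.03, 0.013, -0.005], "rot": [0, 0, 0]},
    {"gripper": -1, "translation": [0.065, 0.027, -0.01], "rot": [0, 0, 0]},
    {"gripper": -1, "translation": [0.095, 0.04, -0.015], "rot": [0, 0, -0.001]},
    {"gripper": -1, "translation": [0.12, 0.05, -0.02], "rot": [0, -0.001, -0.002]},
    {"gripper": -1, "translation": [0.134, 0.056, -0.022], "rot": [0, -0.0016, -0.003]}
  ]
}}

```text
clock: 13.5
position: [529.8, 69.4, 251.4]
ee_rot: [[0.081, 0.937, -0.34], [0.997, -0.076, 0.029], [0.001, -0.341, -0.94]]
ft_force: [0.2, 0.4, -1.6]
gripper_width: 0.345
grasp_force: 59.5
```

{"op": "move_arm", "data": {
  "plan": [
    {"gripper": -1, "translation": [0, 0, 0], "rot": [0, 0, 0]},
    {"gripper": -1, "translation": [0, 0, 0], "rot": [0, 0, 0]},
    {"gripper": -1, "translation": [0, 0, 0], "rot": [0, 0, 0]},
    {"gripper": -1, "translation": [0, 0, 0], "rot": [0, 0, 0]},
    {"gripper": -1, "translation": [0, 0, 0], "rot": [0, 0, 0]}
  ]
}}

```text
clock: 13.92
position: [528.5, 65.4, 251.7]
ee_rot: [[0.086, 0.936, -0.341], [0.996, -0.081, 0.028], [-0.001, -0.342, -0.94]]
ft_force: [-1.0, 0.5, -2.3]
gripper_width: 0.348
grasp_force: 59.5
```

{"op": "move_arm", "data": {
  "plan": [
    {"gripper": -1, "translation": [0, 0, 0], "rot": [0, 0, 0]},
    {"gripper": -1, "translation": [0, 0, 0], "rot": [0, 0, 0]},
    {"gripper": -1, "translation": [0, 0, 0], "rot": [0, 0, 0]},
    {"gripper": -1, "translation": [0, 0, 0], "rot": [0, 0, 0]},
    {"gripper": -1, "translation": [0, 0, 0], "rot": [0, 0, 0]}
  ]
}}

```text
clock: 14.33
position: [528.8, 66.2, 251.6]
ee_rot: [[0.085, 0.936, -0.341], [0.996, -0.08, 0.028], [-0.001, -0.342, -0.94]]
ft_force: [-0.2, 0.3, -1.9]
gripper_width: 0.342
grasp_force: 59.5
```

{"op": "move_arm", "data": {
  "plan": [
    {"gripper": -1, "translation": [0, 0, 0], "rot": [0, 0, 0]},
    {"gripper": -1, "translation": [0, 0, 0], "rot": [0, 0, 0]},
    {"gripper": -1, "translation": [0, 0, 0], "rot": [0, 0, 0]},
    {"gripper": -1, "translation": [0, 0, 0], "rot": [0, 0, 0]},
    {"gripper": -1, "translation": [0, 0, 0], "rot": [0, 0, 0]}
  ]
}}

```text
clock: 14.75
position: [528.8, 66.2, 251.6]
ee_rot: [[0.085, 0.936, -0.341], [0.996, -0.08, 0.028], [-0.001, -0.342, -0.94]]
ft_force: [0.3, -0.0, -2.1]
gripper_width: 0.344
grasp_force: 59.5
```

{"op": "move_arm", "data": {
  "plan": [
    {"gripper": -1, "translation": [0, 0, 0], "rot": [0, 0, 0]},
    {"gripper": -1, "translation": [0, 0, 0], "rot": [0, 0, 0]},
    {"gripper": -1, "translation": [0, 0, 0], "rot": [0, 0, 0]},
    {"gripper": -1, "translation": [0, 0, 0], "rot": [0, 0, 0]},
    {"gripper": -1, "translation": [0, 0, 0], "rot": [0, 0, 0]}
  ]
}}

```text
clock: 15.17
position: [528.8, 66.2, 251.6]
ee_rot: [[0.085, 0.936, -0.341], [0.996, -0.08, 0.028], [-0.001, -0.342, -0.94]]
ft_force: [-0.0, 0.5, -2.3]
gripper_width: 0.347
grasp_force: 59.5
```

{"op": "move_arm", "data": {
  "plan": [
    {"gripper": -1, "translation": [0, 0, 0], "rot": [0, 0, 0]},
    {"gripper": -1, "translation": [0, 0, 0], "rot": [0, 0, 0]},
    {"gripper": -1, "translation": [0, 0, 0], "rot": [0, 0, 0]},
    {"gripper": -1, "translation": [0, 0, 0], "rot": [0, 0, 0]},
    {"gripper": -1, "translation": [0, 0, 0], "rot": [0, 0, 0]}
  ]
}}

```text
clock: 15.58
position: [528.8, 66.2, 251.6]
ee_rot: [[0.085, 0.936, -0.341], [0.996, -0.08, 0.028], [-0.001, -0.342, -0.94]]
ft_force: [-0.5, -0.5, -2.1]
gripper_width: 0.346
grasp_force: 59.5
```

{"op": "move_arm", "data": {
  "plan": [
    {"gripper": -1, "translation": [0, 0, 0], "rot": [0, 0, 0]},
    {"gripper": -1, "translation": [0, 0, 0], "rot": [0, 0, 0]},
    {"gripper": -1, "translation": [0, 0, 0], "rot": [0, 0, 0]},
    {"gripper": -1, "translation": [0, 0, 0], "rot": [0, 0, 0]},
    {"gripper": -1, "translation": [0, 0, 0], "rot": [0, 0, 0]}
  ]
}}

```text
clock: 16.0
position: [528.7, 66.2, 251.6]
ee_rot: [[0.085, 0.936, -0.341], [0.996, -0.08, 0.028], [-0.001, -0.342, -0.94]]
ft_force: [-0.1, -0.5, -2.1]
gripper_width: 0.343
grasp_force: 59.5
```

Run:
```python
from h import *
from workcell import bot
s=bot.read_state();p=s["position"];R=s["ee_rot"];print(s["clock"],p.round(1),R.round(3).tolist())
snap(bot,"top","top3");i=snap(bot,"wrist","wI")
t,R1=scanpose((486.4,-69,.207));print(t);plan(p,R,t,R1,lin=100)
# changes between top pictures (raw px) near breakers
a,T,K=load("top1");b=load("top3")[0]
for n,q in(("b1",(446,313.5,.1)),("b2",(456,76.3,0)),("b3",(486,-69,.2)),("b4",(422,-312,-.26))):
    u=proj(T,K,[[q[0],q[1],60]])[0].astype(int);sl=np.s_[u[1]-18:u[1]+18,u[0]-14:u[0]+14]
    print(n,np.abs(a["pixels"][sl].astype(int)-b["pixels"][sl]).mean())
print("b1",fit([load("top3")],edges(54),(446,313.5,.105)),"b4",fit([load("top3")],edges(54),(422,-312.5,-.258)))
```

```text
16.0 [528.7  66.2 251.6] [[0.085, 0.936, -0.341], [0.996, -0.08, 0.028], [-0.001, -0.342, -0.94]]
[558.38069591 -56.43800169 251.48129057]
 t [-0.1496, 0.047, -0.0168] r [0.0, -0.0315, -0.0874]
 t [-0.1553, 0.026, -0.0092] r [0.0, -0.0315, -0.0874]
b1 3.8058862433862433
b2 81.16964285714286
b3 4.0532407407407405
b4 4.276785714285714
b1 (array([4.45794444e+02, 3.13206592e+02, 1.04599119e-01]), np.float64(-92.53715515136719)) b4 (array([ 4.22010142e+02, -3.12185267e+02, -2.58577634e-01]), np.float64(-95.93094635009766))
```

Run:
```python
from h import *
i,T,K=load("top3")
for n,q in(("b1",(445.8,313.3,.105)),("b3",(486.4,-69,.207)),("b4",(422,-312.2,-.258))):
    g=proj(T,K,place(np.array([(-9.,17.5,80),(-9,0,80),(-9,-17.5,80)]),q))
    for thr in(70,90):
        P=toggles("top3",g,thr,s=1,wd=2);r=frompts(P,-9);print(n,thr,r[0].round(3),r[1].round(1))
```

```text
b1 70 [4.46797e+02 3.15611e+02 8.90000e-02] 35.2
b1 90 [4.46511e+02 3.15885e+02 8.80000e-02] 36.2
b3 70 [ 4.8711e+02 -6.7690e+01  2.3700e-01] 36.0
b3 90 [ 4.87062e+02 -6.75300e+01  2.30000e-01] 36.4
b4 70 [ 4.22563e+02 -3.14153e+02 -2.56000e-01] 35.5
b4 90 [ 4.22492e+02 -3.14170e+02 -2.56000e-01] 35.5
```

{"op": "move_arm", "data": {
  "plan": [
    {"gripper": -1, "translation": [-0.025, 0.008, -0.003], "rot": [0, -0.005, -0.015]},
    {"gripper": -1, "translation": [-0.055, 0.017, -0.006], "rot": [0, -0.012, -0.032]},
    {"gripper": -1, "translation": [-0.085, 0.027, -0.01], "rot": [0, -0.018, -0.05]},
    {"gripper": -1, "translation": [-0.117, 0.037, -0.013], "rot": [0, -0.025, -0.069]},
    {"gripper": -1, "translation": [-0.15, 0.047, -0.017], "rot": [0, -0.0315, -0.0874]}
  ]
}}

```text
clock: 16.52
position: [543.7, 4.3, 251.6]
ee_rot: [[-0.063, 0.938, -0.341], [0.998, 0.059, -0.022], [-0.0, -0.342, -0.94]]
ft_force: [0.1, -0.8, -2.4]
gripper_width: 0.344
grasp_force: 59.6
```

{"op": "move_arm", "data": {
  "plan": [
    {"gripper": -1, "translation": [-0.04, 0.007, -0.002], "rot": [0, -0.009, -0.023]},
    {"gripper": -1, "translation": [-0.08, 0.0135, -0.005], "rot": [0, -0.017, -0.046]},
    {"gripper": -1, "translation": [-0.11, 0.019, -0.007], "rot": [0, -0.023, -0.064]},
    {"gripper": -1, "translation": [-0.137, 0.023, -0.008], "rot": [0, -0.029, -0.08]},
    {"gripper": -1, "translation": [-0.1535, 0.026, -0.009], "rot": [0, -0.0325, -0.0895]}
  ]
}}

```text
clock: 16.93
position: [558.4, -57.3, 251.4]
ee_rot: [[-0.209, 0.919, -0.334], [0.978, 0.196, -0.072], [-0.001, -0.342, -0.94]]
ft_force: [-0.8, 0.4, -2.0]
gripper_width: 0.347
grasp_force: 59.6
```

{"op": "move_arm", "data": {
  "plan": [
    {"gripper": -1, "translation": [0, 0, 0], "rot": [0, 0, 0]},
    {"gripper": -1, "translation": [0, 0, 0], "rot": [0, 0, 0]},
    {"gripper": -1, "translation": [0, 0, 0], "rot": [0, 0, 0]},
    {"gripper": -1, "translation": [0, 0, 0], "rot": [0, 0, 0]},
    {"gripper": -1, "translation": [0, 0, 0], "rot": [0, 0, 0]}
  ]
}}

```text
clock: 17.35
position: [558.3, -55.1, 251.5]
ee_rot: [[-0.21, 0.919, -0.334], [0.978, 0.197, -0.072], [0.0, -0.342, -0.94]]
ft_force: [-0.3, 0.4, -1.1]
gripper_width: 0.344
grasp_force: 59.6
```

{"op": "move_arm", "data": {
  "plan": [
    {"gripper": -1, "translation": [0, 0, 0], "rot": [0, 0, 0]},
    {"gripper": -1, "translation": [0, 0, 0], "rot": [0, 0, 0]},
    {"gripper": -1, "translation": [0, 0, 0], "rot": [0, 0, 0]},
    {"gripper": -1, "translation": [0, 0, 0], "rot": [0, 0, 0]},
    {"gripper": -1, "translation": [0, 0, 0], "rot": [0, 0, 0]}
  ]
}}

```text
clock: 17.77
position: [558.3, -55.9, 251.5]
ee_rot: [[-0.209, 0.919, -0.334], [0.978, 0.196, -0.072], [-0.0, -0.342, -0.94]]
ft_force: [0.5, 0.4, -1.7]
gripper_width: 0.344
grasp_force: 59.6
```

{"op": "move_arm", "data": {
  "plan": [
    {"gripper": -1, "translation": [0, 0, 0], "rot": [0, 0, 0]},
    {"gripper": -1, "translation": [0, 0, 0], "rot": [0, 0, 0]},
    {"gripper": -1, "translation": [0, 0, 0], "rot": [0, 0, 0]},
    {"gripper": -1, "translation": [0, 0, 0], "rot": [0, 0, 0]},
    {"gripper": -1, "translation": [0, 0, 0], "rot": [0, 0, 0]}
  ]
}}

```text
clock: 18.18
position: [558.3, -56.0, 251.5]
ee_rot: [[-0.209, 0.919, -0.334], [0.978, 0.196, -0.072], [-0.0, -0.342, -0.94]]
ft_force: [0.1, 0.1, -2.6]
gripper_width: 0.343
grasp_force: 59.6
```

{"op": "move_arm", "data": {
  "plan": [
    {"gripper": -1, "translation": [0, 0, 0], "rot": [0, 0, 0]},
    {"gripper": -1, "translation": [0, 0, 0], "rot": [0, 0, 0]},
    {"gripper": -1, "translation": [0, 0, 0], "rot": [0, 0, 0]},
    {"gripper": -1, "translation": [0, 0, 0], "rot": [0, 0, 0]},
    {"gripper": -1, "translation": [0, 0, 0], "rot": [0, 0, 0]}
  ]
}}

```text
clock: 18.6
position: [558.3, -55.9, 251.5]
ee_rot: [[-0.209, 0.919, -0.334], [0.978, 0.196, -0.072], [-0.0, -0.342, -0.94]]
ft_force: [0.0, 0.5, -2.2]
gripper_width: 0.344
grasp_force: 59.6
```

{"op": "move_arm", "data": {
  "plan": [
    {"gripper": -1, "translation": [0, 0, 0], "rot": [0, 0, 0]},
    {"gripper": -1, "translation": [0, 0, 0], "rot": [0, 0, 0]},
    {"gripper": -1, "translation": [0, 0, 0], "rot": [0, 0, 0]},
    {"gripper": -1, "translation": [0, 0, 0], "rot": [0, 0, 0]},
    {"gripper": -1, "translation": [0, 0, 0], "rot": [0, 0, 0]}
  ]
}}

```text
clock: 19.02
position: [558.3, -55.9, 251.5]
ee_rot: [[-0.209, 0.919, -0.334], [0.978, 0.196, -0.072], [-0.0, -0.342, -0.94]]
ft_force: [0.9, -0.6, -1.7]
gripper_width: 0.348
grasp_force: 59.6
```

{"op": "move_arm", "data": {
  "plan": [
    {"gripper": -1, "translation": [0, 0, 0], "rot": [0, 0, 0]},
    {"gripper": -1, "translation": [0, 0, 0], "rot": [0, 0, 0]},
    {"gripper": -1, "translation": [0, 0, 0], "rot": [0, 0, 0]},
    {"gripper": -1, "translation": [0, 0, 0], "rot": [0, 0, 0]},
    {"gripper": -1, "translation": [0, 0, 0], "rot": [0, 0, 0]}
  ]
}}

```text
clock: 19.43
position: [558.3, -55.9, 251.5]
ee_rot: [[-0.209, 0.919, -0.334], [0.978, 0.196, -0.072], [-0.0, -0.342, -0.94]]
ft_force: [0.6, -0.0, -1.7]
gripper_width: 0.347
grasp_force: 59.6
```

Run:
```python
from h import *
from workcell import bot
s=bot.read_state();p=s["position"];R=s["ee_rot"];print(s["clock"],p.round(1),R.round(3).tolist(),s["q"].round(2))
snap(bot,"top","top4")
print("b4",fit([load("top4")],edges(54),(422,-312.5,-.258)))
t,R1=scanpose((422.1,-312.8,-.258));print(t);plan(p,R,t,R1,lin=110)
a,T,K=load("top1");b=load("top4")[0]
for n,q in(("b1",(446,313.5,.1)),("b2",(456,76.3,0)),("b4",(422,-312,-.26))):
    u=proj(T,K,[[q[0],q[1],60]])[0].astype(int);sl=np.s_[u[1]-18:u[1]+18,u[0]-14:u[0]+14]
    print(n,np.abs(a["pixels"][sl].astype(int)-b["pixels"][sl]).mean())
```

```text
19.4333 [558.3 -55.9 251.5] [[-0.209, 0.919, -0.334], [0.978, 0.196, -0.072], [-0.0, -0.342, -0.94]] [-0.08  0.75  0.11  1.42  0.    1.31  0.23]
b4 (array([ 4.22018261e+02, -3.12161716e+02, -2.58471406e-01]), np.float64(-95.98490905761719))
[ 492.07098478 -333.84960031  251.48129057]
 t [-0.215, -0.0962, 0.0351] r [0.0, 0.0341, 0.0934]
 t [-0.2283, -0.0636, 0.0232] r [0.0, 0.0341, 0.0934]
 t [-0.236, -0.0295, 0.0108] r [0.0, 0.0341, 0.0934]
b1 4.916005291005291
b2 50.22850529100529
b4 5.343915343915344
```

{"op": "move_arm", "data": {
  "plan": [
    {"gripper": -1, "translation": [-0.035, -0.016, 0.006], "rot": [0, 0.006, 0.015]},
    {"gripper": -1, "translation": [-0.08, -0.036, 0.013], "rot": [0, 0.013, 0.035]},
    {"gripper": -1, "translation": [-0.125, -0.056, 0.02], "rot": [0, 0.02, 0.054]},
    {"gripper": -1, "translation": [-0.17, -0.076, 0.028], "rot": [0, 0.027, 0.074]},
    {"gripper": -1, "translation": [-0.215, -0.0962, 0.0351], "rot": [0, 0.0341, 0.0934]}
  ]
}}

```text
clock: 19.9
position: [535.6, -150.3, 251.5]
ee_rot: [[-0.052, 0.938, -0.342], [0.999, 0.048, -0.018], [-0.001, -0.342, -0.94]]
ft_force: [-0.4, -0.4, -2.2]
gripper_width: 0.345
grasp_force: 59.4
```

{"op": "move_arm", "data": {
  "plan": [
    {"gripper": -1, "translation": [-0.046, -0.013, 0.005], "rot": [0, 0.007, 0.019]},
    {"gripper": -1, "translation": [-0.092, -0.026, 0.009], "rot": [0, 0.014, 0.038]},
    {"gripper": -1, "translation": [-0.138, -0.038, 0.014], "rot": [0, 0.02, 0.056]},
    {"gripper": -1, "translation": [-0.184, -0.051, 0.019], "rot": [0, 0.027, 0.075]},
    {"gripper": -1, "translation": [-0.2283, -0.0636, 0.0232], "rot": [0, 0.0341, 0.0934]}
  ]
}}

```text
clock: 20.32
position: [513.3, -243.0, 251.5]
ee_rot: [[0.105, 0.934, -0.34], [0.995, -0.098, 0.035], [-0.001, -0.342, -0.94]]
ft_force: [0.2, -0.1, -1.7]
gripper_width: 0.344
grasp_force: 59.4
```

{"op": "move_arm", "data": {
  "plan": [
    {"gripper": -1, "translation": [-0.06, -0.008, 0.003], "rot": [0, 0.009, 0.024]},
    {"gripper": -1, "translation": [-0.12, -0.015, 0.006], "rot": [0, 0.017, 0.048]},
    {"gripper": -1, "translation": [-0.17, -0.021, 0.008], "rot": [0, 0.025, 0.068]},
    {"gripper": -1, "translation": [-0.21, -0.026, 0.01], "rot": [0, 0.03, 0.083]},
    {"gripper": -1, "translation": [-0.236, -0.0295, 0.0108], "rot": [0, 0.0341, 0.0934]}
  ]
}}

```text
clock: 20.73
position: [490.5, -336.7, 251.5]
ee_rot: [[0.259, 0.907, -0.331], [0.966, -0.244, 0.087], [-0.002, -0.342, -0.94]]
ft_force: [-0.4, -1.0, -2.2]
gripper_width: 0.342
grasp_force: 59.4
```

{"op": "move_arm", "data": {
  "plan": [
    {"gripper": -1, "translation": [0, 0, 0], "rot": [0, 0, 0]},
    {"gripper": -1, "translation": [0, 0, 0], "rot": [0, 0, 0]},
    {"gripper": -1, "translation": [0, 0, 0], "rot": [0, 0, 0]},
    {"gripper": -1, "translation": [0, 0, 0], "rot": [0, 0, 0]},
    {"gripper": -1, "translation": [0, 0, 0], "rot": [0, 0, 0]}
  ]
}}

```text
clock: 21.15
position: [492.9, -332.2, 251.4]
ee_rot: [[0.252, 0.909, -0.33], [0.968, -0.237, 0.088], [0.001, -0.342, -0.94]]
ft_force: [0.7, -0.2, -2.5]
gripper_width: 0.348
grasp_force: 59.5
```

{"op": "move_arm", "data": {
  "plan": [
    {"gripper": -1, "translation": [0, 0, 0], "rot": [0, 0, 0]},
    {"gripper": -1, "translation": [0, 0, 0], "rot": [0, 0, 0]},
    {"gripper": -1, "translation": [0, 0, 0], "rot": [0, 0, 0]},
    {"gripper": -1, "translation": [0, 0, 0], "rot": [0, 0, 0]},
    {"gripper": -1, "translation": [0, 0, 0], "rot": [0, 0, 0]}
  ]
}}

```text
clock: 21.57
position: [492.1, -333.9, 251.5]
ee_rot: [[0.255, 0.909, -0.331], [0.967, -0.24, 0.087], [0.0, -0.342, -0.94]]
ft_force: [-0.2, 0.2, -2.8]
gripper_width: 0.343
grasp_force: 59.5
```

Run:
```python
from h import *
from workcell import bot
s=bot.read_state();p=s["position"];R=s["ee_rot"];print(s["clock"],p.round(1),R.round(3).tolist(),s["q"].round(2))
t,R1=scanpose((422.1,-312.8,-.258));print(t);plan(p,R,t,R1,lin=110)
# return: upright above dock, scanner centre at dock centre; off along tool x
Rd=down(.143);d=np.array([558.6,-396.2,0])-2.5*Rd[:,0];d[2]=256;print(d);plan(p,R,d,Rd)
```

```text
21.5667 [ 492.1 -333.9  251.5] [[0.255, 0.909, -0.331], [0.967, -0.24, 0.087], [0.0, -0.342, -0.94]] [ 0.37  0.81  0.23  1.31 -0.07  1.37  0.32]
[ 492.07098478 -333.84960031  251.48129057]
 t [0.0, -0.0001, -0.0] r [0.0001, -0.0001, 0.0001]
[ 558.95628283 -398.67448228  256.        ]
 t [-0.114, 0.1868, -0.0801] r [-0.2191, -0.0446, -0.2526]
```

{"op": "move_arm", "data": {
  "plan": [
    {"gripper": -1, "translation": [0, 0, 0], "rot": [0, 0, 0]},
    {"gripper": -1, "translation": [0, 0, 0], "rot": [0, 0, 0]},
    {"gripper": -1, "translation": [0, 0, 0], "rot": [0, 0, 0]},
    {"gripper": -1, "translation": [0, 0, 0], "rot": [0, 0, 0]},
    {"gripper": -1, "translation": [0, 0, 0], "rot": [0, 0, 0]}
  ]
}}

```text
clock: 21.98
position: [492.1, -333.9, 251.4]
ee_rot: [[0.255, 0.909, -0.331], [0.967, -0.24, 0.087], [0.0, -0.342, -0.94]]
ft_force: [0.8, -0.6, -1.8]
gripper_width: 0.347
grasp_force: 59.5
```

{"op": "move_arm", "data": {
  "plan": [
    {"gripper": -1, "translation": [0, 0, 0], "rot": [0, 0, 0]},
    {"gripper": -1, "translation": [0, 0, 0], "rot": [0, 0, 0]},
    {"gripper": -1, "translation": [0, 0, 0], "rot": [0, 0, 0]},
    {"gripper": -1, "translation": [0, 0, 0], "rot": [0, 0, 0]},
    {"gripper": -1, "translation": [0, 0, 0], "rot": [0, 0, 0]}
  ]
}}

```text
clock: 22.4
position: [492.1, -333.9, 251.5]
ee_rot: [[0.255, 0.909, -0.331], [0.967, -0.24, 0.087], [0.0, -0.342, -0.94]]
ft_force: [-0.4, 0.4, -2.7]
gripper_width: 0.344
grasp_force: 59.5
```

{"op": "move_arm", "data": {
  "plan": [
    {"gripper": -1, "translation": [0, 0, 0], "rot": [0, 0, 0]},
    {"gripper": -1, "translation": [0, 0, 0], "rot": [0, 0, 0]},
    {"gripper": -1, "translation": [0, 0, 0], "rot": [0, 0, 0]},
    {"gripper": -1, "translation": [0, 0, 0], "rot": [0, 0, 0]},
    {"gripper": -1, "translation": [0, 0, 0], "rot": [0, 0, 0]}
  ]
}}

```text
clock: 22.82
position: [492.1, -333.9, 251.5]
ee_rot: [[0.255, 0.909, -0.331], [0.967, -0.24, 0.087], [0.0, -0.342, -0.94]]
ft_force: [-0.2, 0.7, -2.4]
gripper_width: 0.348
grasp_force: 59.5
```

{"op": "move_arm", "data": {
  "plan": [
    {"gripper": -1, "translation": [0, 0, 0], "rot": [0, 0, 0]},
    {"gripper": -1, "translation": [0, 0, 0], "rot": [0, 0, 0]},
    {"gripper": -1, "translation": [0, 0, 0], "rot": [0, 0, 0]},
    {"gripper": -1, "translation": [0, 0, 0], "rot": [0, 0, 0]},
    {"gripper": -1, "translation": [0, 0, 0], "rot": [0, 0, 0]}
  ]
}}

```text
clock: 23.23
position: [492.1, -333.9, 251.4]
ee_rot: [[0.255, 0.909, -0.331], [0.967, -0.24, 0.087], [0.0, -0.342, -0.94]]
ft_force: [-0.5, 0.6, -2.3]
gripper_width: 0.342
grasp_force: 59.5
```

{"op": "move_arm", "data": {
  "plan": [
    {"gripper": -1, "translation": [0, 0, 0], "rot": [0, 0, 0]},
    {"gripper": -1, "translation": [0, 0, 0], "rot": [0, 0, 0]},
    {"gripper": -1, "translation": [0, 0, 0], "rot": [0, 0, 0]},
    {"gripper": -1, "translation": [0, 0, 0], "rot": [0, 0, 0]},
    {"gripper": -1, "translation": [0, 0, 0], "rot": [0, 0, 0]}
  ]
}}

```text
clock: 23.65
position: [492.1, -333.9, 251.4]
ee_rot: [[0.255, 0.909, -0.331], [0.967, -0.24, 0.087], [0.0, -0.342, -0.94]]
ft_force: [0.6, -0.2, -0.8]
gripper_width: 0.346
grasp_force: 59.5
```

{"op": "move_arm", "data": {
  "plan": [
    {"gripper": -1, "translation": [-0.01, 0.017, -0.007], "rot": [-0.02, -0.004, -0.023]},
    {"gripper": -1, "translation": [-0.035, 0.057, -0.024], "rot": [-0.066, -0.013, -0.076]},
    {"gripper": -1, "translation": [-0.06, 0.098, -0.042], "rot": [-0.115, -0.023, -0.133]},
    {"gripper": -1, "translation": [-0.086, 0.14, -0.06], "rot": [-0.164, -0.033, -0.19]},
    {"gripper": -1, "translation": [-0.114, 0.1868, -0.0801], "rot": [-0.2191, -0.0446, -0.2526]}
  ]
}}

```text
clock: 24.07
position: [560.0, -398.4, 256.5]
ee_rot: [[-0.143, 0.99, -0.002], [0.99, 0.143, -0.0], [-0.0, -0.002, -1.0]]
ft_force: [0.7, -0.1, -2.2]
gripper_width: 0.345
grasp_force: 59.5
```

{"op": "move_arm", "data": {
  "plan": [
    {"gripper": -1, "translation": [0, 0, 0], "rot": [0, 0, 0]},
    {"gripper": -1, "translation": [0, 0, 0], "rot": [0, 0, 0]},
    {"gripper": -1, "translation": [0, 0, 0], "rot": [0, 0, 0]},
    {"gripper": -1, "translation": [0, 0, 0], "rot": [0, 0, 0]},
    {"gripper": -1, "translation": [0, 0, 0], "rot": [0, 0, 0]}
  ]
}}

```text
clock: 24.48
position: [559.3, -397.2, 255.5]
ee_rot: [[-0.138, 0.99, -0.006], [0.99, 0.138, 0.002], [0.002, -0.006, -1.0]]
ft_force: [-0.6, 0.1, -1.7]
gripper_width: 0.342
grasp_force: 59.8
```

{"op": "move_arm", "data": {
  "plan": [
    {"gripper": -1, "translation": [0, 0, 0], "rot": [0, 0, 0]},
    {"gripper": -1, "translation": [0, 0, 0], "rot": [0, 0, 0]},
    {"gripper": -1, "translation": [0, 0, 0], "rot": [0, 0, 0]},
    {"gripper": -1, "translation": [0, 0, 0], "rot": [0, 0, 0]}
  ]
}}

```text
clock: 24.82
position: [559.0, -398.5, 255.9]
ee_rot: [[-0.137, 0.991, -0.005], [0.991, 0.137, 0.0], [0.001, -0.005, -1.0]]
ft_force: [-0.1, -0.3, -2.2]
gripper_width: 0.347
grasp_force: 59.8
```

Run:
```python
from h import *
from workcell import bot
i=snap(bot,"wrist","wJ");s=i["s"];p=s["position"];R=s["ee_rot"];print(s["clock"],p.round(1),R.round(3).tolist(),s["q"].round(2))
snap(bot,"side","side2");snap(bot,"top","top5")
Rd=down(.143);d=np.array([558.6,-396.2,0])-2.5*Rd[:,0];d[2]=111;plan(p,R,d,Rd)
import cv2
a=cv2.imread("pics/wJ.png")[150:450,200:700];b=cv2.imread("pics/side2.png")[80:330,330:580]
cv2.imwrite("pics/dk2.png",np.hstack([cv2.resize(a,(500,300)),cv2.resize(b,(300,300))]))
```

```text
24.8167 [ 559.  -398.5  255.9] [[-0.137, 0.991, -0.005], [0.991, 0.137, 0.0], [0.001, -0.005, -1.0]] [ 0.52  0.76  0.07  1.33 -0.05  1.06  0.73]
 t [-0.0009, 0.0017, 0.3623] r [-0.0032, -0.0007, -0.0034]
```

View pics/dk2.png

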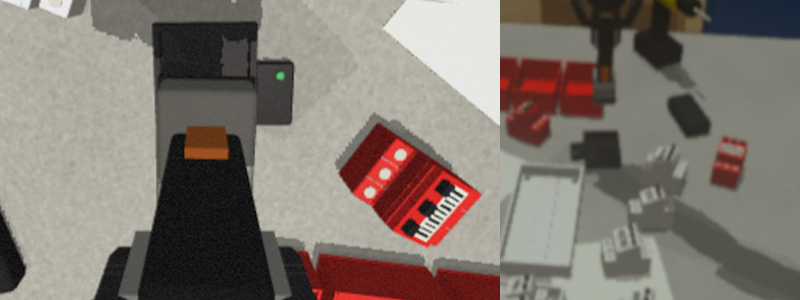

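{"op": "move_arm", "data": {
  "plan": [
    {"gripper": -1, "translation": [-0.001, 0.001, 0.05], "rot": [-0.003, 0, -0.003]},
    {"gripper": -1, "translation": [-0.001, 0.001, 0.12], "rot": [-0.003, 0, -0.003]},
    {"gripper": -1, "translation": [-0.001, 0.001, 0.19], "rot": [-0.003, 0, -0.003]},
    {"gripper": -1, "translation": [-0.001, 0.001, 0.25], "rot": [-0.003, 0, -0.003]},
    {"gripper": -1, "translation": [-0.001, 0.001, 0.29], "rot": [-0.003, 0, -0.003]}
  ]
}}

```text
clock: 25.38
position: [557.6, -398.1, 137.3]
ee_rot: [[-0.142, 0.99, -0.003], [0.99, 0.142, 0.003], [0.004, -0.003, -1.0]]
ft_force: [-0.6, 0.3, -3.2]
gripper_width: 0.346
grasp_force: 59.7
```

{"op": "move_arm", "data": {
  "plan": [
    {"gripper": -1, "translation": [0, 0, 0.02], "rot": [0, 0, 0]},
    {"gripper": -1, "translation": [0, 0, 0.04], "rot": [0, 0, 0]},
    {"gripper": -1, "translation": [0, 0, 0.055], "rot": [0, 0, 0]},
    {"gripper": -1, "translation": [0, 0, 0.066], "rot": [0, 0, 0]},
    {"gripper": -1, "translation": [0, 0, 0.072], "rot": [0, 0, 0]}
  ]
}}

```text
clock: 25.8
position: [559.2, -399.2, 111.4]
ee_rot: [[-0.142, 0.99, 0.001], [0.99, 0.142, 0.0], [0.0, 0.001, -1.0]]
ft_force: [0.4, 0.6, -1.3]
gripper_width: 0.344
grasp_force: 59.7
```

{"op": "move_arm", "data": {
  "plan": [
    {"gripper": -1, "translation": [0, 0, 0], "rot": [0, 0, 0]},
    {"gripper": -1, "translation": [0, 0, 0], "rot": [0, 0, 0]},
    {"gripper": -1, "translation": [0, 0, 0], "rot": [0, 0, 0]}
  ]
}}

```text
clock: 26.05
position: [559.2, -399.2, 112.0]
ee_rot: [[-0.142, 0.99, 0.001], [0.99, 0.142, 0.0], [0.0, 0.001, -1.0]]
ft_force: [0.4, 0.6, -1.4]
gripper_width: 0.345
grasp_force: 59.9
```

{"op": "move_arm", "data": {
  "plan": [
    {"gripper": -1, "translation": [0, 0, 0.002], "rot": [0, 0, 0]},
    {"gripper": -1, "translation": [0, 0, 0.004], "rot": [0, 0, 0]},
    {"gripper": -1, "translation": [0, 0, 0.005], "rot": [0, 0, 0]},
    {"gripper": -1, "translation": [0, 0, 0.005], "rot": [0, 0, 0]},
    {"gripper": -1, "translation": [0, 0, 0.005], "rot": [0, 0, 0]}
  ]
}}

```text
clock: 26.47
position: [559.4, -399.3, 111.0]
ee_rot: [[-0.142, 0.99, 0.001], [0.99, 0.142, 0.0], [-0.0, 0.001, -1.0]]
ft_force: [-2.1, 2.2, 6.9]
gripper_width: 0.345
grasp_force: 61.1
```

{"op": "move_arm", "data": {
  "plan": [
    {"gripper": 1, "translation": [0, 0, 0], "rot": [0, 0, 0]},
    {"gripper": 1, "translation": [0, 0, 0], "rot": [0, 0, 0]},
    {"gripper": 1, "translation": [0, 0, 0], "rot": [0, 0, 0]},
    {"gripper": 1, "translation": [0, 0, 0], "rot": [0, 0, 0]},
    {"gripper": 1, "translation": [0, 0, 0], "rot": [0, 0, 0]}
  ]
}}

```text
clock: 26.88
position: [558.8, -398.9, 109.1]
ee_rot: [[-0.142, 0.99, -0.0], [0.99, 0.142, 0.001], [0.001, -0.0, -1.0]]
ft_force: [0.6, 1.2, -0.9]
gripper_width: 0.994
grasp_force: 0.0
```

{"op": "move_arm", "data": {
  "plan": [
    {"gripper": 1, "translation": [0, 0, 0], "rot": [0, 0, 0]},
    {"gripper": 1, "translation": [0, 0, 0], "rot": [0, 0, 0]},
    {"gripper": 1, "translation": [0, 0, 0], "rot": [0, 0, 0]},
    {"gripper": 1, "translation": [0, 0, 0], "rot": [0, 0, 0]},
    {"gripper": 1, "translation": [0, 0, 0], "rot": [0, 0, 0]}
  ]
}}

```text
clock: 27.3
position: [558.8, -398.9, 109.2]
ee_rot: [[-0.142, 0.99, -0.0], [0.99, 0.142, 0.001], [0.001, -0.0, -1.0]]
ft_force: [-0.2, 0.0, -0.6]
gripper_width: 1.001
grasp_force: 0.0
```

{"op": "move_arm", "data": {
  "plan": [
    {"gripper": 1, "translation": [0, 0, -0.03], "rot": [0, 0, 0]},
    {"gripper": 1, "translation": [0, 0, -0.1], "rot": [0, 0, 0]},
    {"gripper": 1, "translation": [0, 0, -0.18], "rot": [0, 0, 0]},
    {"gripper": 1, "translation": [0, 0, -0.26], "rot": [0, 0, 0]},
    {"gripper": 1, "translation": [0, 0, -0.34], "rot": [0, 0, 0]}
  ]
}}

```text
clock: 27.72
position: [558.7, -399.1, 247.7]
ee_rot: [[-0.142, 0.99, 0.0], [0.99, 0.142, 0.001], [0.001, 0.0, -1.0]]
ft_force: [0.8, 0.1, -0.1]
gripper_width: 1.001
grasp_force: 0.0
```

Run:
```python
from h import *
from workcell import bot
i=snap(bot,"wrist","wK");s=i["s"];p=s["position"];R=s["ee_rot"];print(s["clock"],p.round(1),R.round(3).tolist())
# handle-top check: fit of handle outline upright at z=163, head top at 45
print(fit([load("wK")],rect(-14.5,14.5,-19.5,19.5,163),(558.6,-396.2,.143),span=(8,8,.1),sgs=(1.2,.8)))
i,T,K=load("wK");g=cv2.cvtColor(i["pixels"],cv2.COLOR_RGB2GRAY)
# button by the two settled views
i,T,K=load("wG")
print("btn",back(T,K,np.array([[525,139],])*.64,45))
```

```text
27.7167 [ 558.7 -399.1  247.7] [[-0.142, 0.99, 0.0], [0.99, 0.142, 0.001], [0.001, 0.0, -1.0]]
(array([ 5.59739843e+02, -3.96127878e+02,  1.24364209e-01]), np.float64(-78.24420166015625))
btn [[519.17583289 396.80900032  45.        ]]
```

Run:
```python
from h import *
plan([558.7,-399.1,245],down(.143),[519,397,150],down(.1),n=5)
```

```text
t [0.3968, 0.0371, 0.0475] r [0.0, 0.0, 0.0055]
 t [0.3971, 0.0337, 0.0475] r [0.0, 0.0, 0.0055]
 t [0.3974, 0.0302, 0.0475] r [0.0, 0.0, 0.0055]
 t [0.3976, 0.0268, 0.0475] r [0.0, 0.0, 0.0055]
 t [0.3979, 0.0234, 0.0475] r [0.0, 0.0, 0.0055]
```

{"op": "move_arm", "data": {
  "plan": [
    {"gripper": -1, "translation": [0.06, 0.006, 0], "rot": [0, 0, 0]},
    {"gripper": -1, "translation": [0.14, 0.013, 0.01], "rot": [0, 0, 0.002]},
    {"gripper": -1, "translation": [0.22, 0.02, 0.02], "rot": [0, 0, 0.003]},
    {"gripper": -1, "translation": [0.31, 0.029, 0.03], "rot": [0, 0, 0.0045]},
    {"gripper": -1, "translation": [0.3968, 0.0371, 0.0475], "rot": [0, 0, 0.0055]}
  ]
}}

```text
clock: 28.18
position: [551.3, -238.6, 227.6]
ee_rot: [[-0.132, 0.991, 0.002], [0.991, 0.132, 0.0], [0.0, 0.002, -1.0]]
ft_force: [0.6, 0.3, -0.3]
gripper_width: 0.302
grasp_force: 0.0
```

{"op": "move_arm", "data": {
  "plan": [
    {"gripper": -1, "translation": [0.08, 0.007, 0.01], "rot": [0, 0, 0.001]},
    {"gripper": -1, "translation": [0.16, 0.0135, 0.019], "rot": [0, 0, 0.002]},
    {"gripper": -1, "translation": [0.24, 0.02, 0.029], "rot": [0, 0, 0.003]},
    {"gripper": -1, "translation": [0.32, 0.027, 0.038], "rot": [0, 0, 0.0045]},
    {"gripper": -1, "translation": [0.3971, 0.0337, 0.0475], "rot": [0, 0, 0.0055]}
  ]
}}

```text
clock: 28.6
position: [543.3, -78.9, 208.3]
ee_rot: [[-0.125, 0.992, 0.001], [0.992, 0.125, 0.001], [0.001, 0.001, -1.0]]
ft_force: [-0.2, -0.0, 0.1]
gripper_width: -0.0
grasp_force: 0.0
```

{"op": "move_arm", "data": {
  "plan": [
    {"gripper": -1, "translation": [0.08, 0.006, 0.01], "rot": [0, 0, 0.001]},
    {"gripper": -1, "translation": [0.16, 0.012, 0.019], "rot": [0, 0, 0.002]},
    {"gripper": -1, "translation": [0.24, 0.018, 0.029], "rot": [0, 0, 0.003]},
    {"gripper": -1, "translation": [0.32, 0.024, 0.038], "rot": [0, 0, 0.0045]},
    {"gripper": -1, "translation": [0.3974, 0.0302, 0.0475], "rot": [0, 0, 0.0055]}
  ]
}}

```text
clock: 29.02
position: [535.5, 80.5, 189.4]
ee_rot: [[-0.116, 0.993, 0.001], [0.993, 0.116, 0.002], [0.002, 0.001, -1.0]]
ft_force: [0.2, -0.7, -0.2]
gripper_width: 0.002
grasp_force: 0.0
```

{"op": "move_arm", "data": {
  "plan": [
    {"gripper": -1, "translation": [0.08, 0.005, 0.01], "rot": [0, 0, 0.001]},
    {"gripper": -1, "translation": [0.16, 0.011, 0.019], "rot": [0, 0, 0.002]},
    {"gripper": -1, "translation": [0.24, 0.016, 0.029], "rot": [0, 0, 0.003]},
    {"gripper": -1, "translation": [0.32, 0.0215, 0.038], "rot": [0, 0, 0.0045]},
    {"gripper": -1, "translation": [0.3976, 0.0268, 0.0475], "rot": [0, 0, 0.0055]}
  ]
}}

```text
clock: 29.43
position: [527.5, 240.0, 170.5]
ee_rot: [[-0.108, 0.994, 0.001], [0.994, 0.108, 0.002], [0.002, 0.001, -1.0]]
ft_force: [-0.6, -0.4, -1.3]
gripper_width: -0.001
grasp_force: 0.0
```

{"op": "move_arm", "data": {
  "plan": [
    {"gripper": -1, "translation": [0.1, 0.006, 0.012], "rot": [0, 0, 0.001]},
    {"gripper": -1, "translation": [0.2, 0.012, 0.024], "rot": [0, 0, 0.003]},
    {"gripper": -1, "translation": [0.28, 0.0165, 0.0335], "rot": [0, 0, 0.004]},
    {"gripper": -1, "translation": [0.35, 0.021, 0.042], "rot": [0, 0, 0.005]},
    {"gripper": -1, "translation": [0.3979, 0.0234, 0.0475], "rot": [0, 0, 0.0055]}
  ]
}}

```text
clock: 29.85
position: [518.4, 401.8, 151.3]
ee_rot: [[-0.103, 0.995, -0.0], [0.995, 0.103, 0.004], [0.004, 0.0, -1.0]]
ft_force: [-0.2, 0.4, 1.1]
gripper_width: 0.003
grasp_force: 0.0
```

{"op": "move_arm", "data": {
  "plan": [
    {"gripper": -1, "translation": [0, 0, 0], "rot": [0, 0, 0]},
    {"gripper": -1, "translation": [0, 0, 0], "rot": [0, 0, 0]},
    {"gripper": -1, "translation": [0, 0, 0], "rot": [0, 0, 0]},
    {"gripper": -1, "translation": [0, 0, 0], "rot": [0, 0, 0]},
    {"gripper": -1, "translation": [0, 0, 0], "rot": [0, 0, 0]}
  ]
}}

```text
clock: 30.27
position: [520.6, 395.4, 151.6]
ee_rot: [[-0.096, 0.995, 0.0], [0.995, 0.096, 0.0], [0.0, 0.0, -1.0]]
ft_force: [1.1, -0.2, -0.9]
gripper_width: 0.0
grasp_force: 0.0
```

Run:
```python
from h import *
from workcell import bot
i=snap(bot,"wrist","wL");s=i["s"];p=s["position"];R=s["ee_rot"];print(s["clock"],p.round(1),R.round(3).tolist())
i,T,K=load("wL")
print("expected px",proj(T,K,[[519,397,49]])/.64)
hsv=cv2.cvtColor(i["pixels"],cv2.COLOR_RGB2GRAY);u,v=proj(T,K,[[519,397,49]])[0].astype(int)
m=(hsv[v-45:v+45,u-45:u+45]<48).astype(np.uint8);n,l,st,c=cv2.connectedComponentsWithStats(m)
for k in range(1,n):
    if st[k,4]>80:print(st[k],back(T,K,[c[k]+[u-45,v-45]],49).round(1))
```

```text
30.2667 [520.6 395.4 151.6] [[-0.096, 0.995, 0.0], [0.995, 0.096, 0.0], [0.0, 0.0, -1.0]]
expected px [[401.03559481 300.86715128]]
[ 29  32  38  38 799] [[519.2 394.3  49. ]]
```

{"op": "move_arm", "data": {
  "plan": [
    {"gripper": -1, "translation": [0, 0, 0.05], "rot": [0, 0, 0]},
    {"gripper": -1, "translation": [0, 0, 0.11], "rot": [0, 0, 0]},
    {"gripper": -1, "translation": [0, 0, 0.165], "rot": [0, 0, 0]},
    {"gripper": -1, "translation": [0, 0, 0.2], "rot": [0, 0, 0]},
    {"gripper": -1, "translation": [0, 0, 0.215], "rot": [0, 0, 0]}
  ]
}}

```text
clock: 30.73
position: [518.8, 395.8, 63.1]
ee_rot: [[-0.098, 0.995, -0.003], [0.995, 0.098, -0.001], [-0.001, -0.003, -1.0]]
ft_force: [-2.2, -1.2, 3.8]
gripper_width: 0.001
grasp_force: 1.9
```

{"op": "move_arm", "data": {
  "plan": [
    {"gripper": -1, "translation": [0, 0, 0.005], "rot": [0, 0, 0]},
    {"gripper": -1, "translation": [0, 0, 0.01], "rot": [0, 0, 0]},
    {"gripper": -1, "translation": [0, 0, 0.015], "rot": [0, 0, 0]},
    {"gripper": -1, "translation": [0, 0, 0.02], "rot": [0, 0, 0]},
    {"gripper": -1, "translation": [0, 0, 0.025], "rot": [0, 0, 0]}
  ]
}}

```text
clock: 31.15
position: [519.9, 396.7, 60.4]
ee_rot: [[-0.098, 0.995, -0.0], [0.995, 0.098, 0.001], [0.001, -0.0, -1.0]]
ft_force: [-12.8, -8.7, 45.5]
gripper_width: -0.003
grasp_force: 22.9
```

{"op": "move_arm", "data": {
  "plan": [
    {"gripper": -1, "translation": [0, 0, 0.003], "rot": [0, 0, 0]},
    {"gripper": -1, "translation": [0, 0, 0.006], "rot": [0, 0, 0]},
    {"gripper": -1, "translation": [0, 0, 0.0075], "rot": [0, 0, 0]},
    {"gripper": -1, "translation": [0, 0, 0.0075], "rot": [0, 0, 0]},
    {"gripper": -1, "translation": [0, 0, 0.0075], "rot": [0, 0, 0]}
  ]
}}

```text
clock: 31.57
position: [519.9, 396.7, 60.3]
ee_rot: [[-0.098, 0.995, 0.0], [0.995, 0.098, 0.002], [0.002, 0.0, -1.0]]
ft_force: [-13.9, -10.2, 50.0]
gripper_width: 0.002
grasp_force: 25.0
```

Run:
```python
from h import *
from workcell import bot
snap(bot,"top","top6");v=[load("top6")]
a,T,K=load("top1");b=v[0][0]
for n,q in(("b1",(445.8,313.3,.105)),("b2",(456,76.3,-.083)),("b3",(486.6,-68.5,.21)),("b4",(422,-312.2,-.258))):
    u=proj(T,K,[[q[0],q[1],60]])[0].astype(int);sl=np.s_[u[1]-18:u[1]+18,u[0]-14:u[0]+14]
    print(n,np.abs(a["pixels"][sl].astype(int)-b["pixels"][sl]).mean().round(1),fit(v,edges(54),q,span=(6,6,.1),sgs=(1.2,.8)))
for n in("top6","wF"):print(n,"tray",fit([load(n)],rect(-67.5,67.5,-140,140,32),(651,-164,0),span=(8,8,.06),sgs=(1.2,.8)))
s=bot.read_state();p=s["position"];plan([p[0],p[1],125],s["ee_rot"],[445.8,313.8,130],down(.105))
```

```text
b1 33.9 (array([4.66450083e+02, 2.80400212e+02, 3.88935066e-01]), np.float64(-89.90980529785156))
b2 5.9 (array([ 4.53157623e+02,  8.05835454e+01, -1.04863886e-01]), np.float64(-68.04134368896484))
b3 5.8 (array([ 4.83501783e+02, -6.98951314e+01,  2.08388401e-01]), np.float64(-65.13043212890625))
b4 5.2 (array([ 4.22029040e+02, -3.12175396e+02, -2.57897021e-01]), np.float64(-93.3075180053711))
top6 tray (array([ 6.55682944e+02, -1.58827220e+02,  4.67893328e-03]), np.float64(-86.28307342529297))
wF tray (array([ 6.48478675e+02, -1.65483358e+02,  1.61191652e-02]), np.float64(-78.89619445800781))
 t [-0.188, -0.2047, -0.013] r [0.0003, -0.0015, -0.0043]
```

{"op": "move_arm", "data": {
  "plan": [
    {"gripper": -1, "translation": [0, 0, -0.03], "rot": [0, 0, 0]},
    {"gripper": -1, "translation": [0, 0, -0.07], "rot": [0, 0, 0]},
    {"gripper": 0, "translation": [0, 0, -0.12], "rot": [0, 0, 0]},
    {"gripper": 1, "translation": [0, 0, -0.17], "rot": [0, 0, 0]},
    {"gripper": 1, "translation": [0, 0, -0.19], "rot": [0, 0, 0]}
  ]
}}

```text
clock: 32.03
position: [522.2, 398.9, 132.1]
ee_rot: [[-0.099, 0.995, 0.006], [0.995, 0.099, 0.006], [0.005, 0.007, -1.0]]
ft_force: [0.5, 0.6, 0.5]
gripper_width: 0.42
grasp_force: 0.0
```

{"op": "move_arm", "data": {
  "plan": [
    {"gripper": 1, "translation": [-0.02, -0.02, -0.03], "rot": [0, 0, 0]},
    {"gripper": 1, "translation": [-0.06, -0.06, -0.06], "rot": [0, 0, 0]},
    {"gripper": 1, "translation": [-0.1, -0.11, -0.1], "rot": [0, 0, 0]},
    {"gripper": 1, "translation": [-0.13, -0.145, -0.13], "rot": [0, 0, 0]},
    {"gripper": 1, "translation": [-0.152, -0.166, -0.15], "rot": [0, 0, 0]}
  ]
}}

```text
clock: 32.45
position: [458.9, 329.1, 189.4]
ee_rot: [[-0.099, 0.995, 0.001], [0.995, 0.099, 0.002], [0.002, 0.001, -1.0]]
ft_force: [0.2, 0.3, -0.1]
gripper_width: 0.999
grasp_force: 0.0
```

{"op": "move_arm", "data": {
  "plan": [
    {"gripper": 1, "translation": [0, 0, 0], "rot": [0, 0, 0]},
    {"gripper": 1, "translation": [0, 0, 0], "rot": [0, 0, 0]},
    {"gripper": 1, "translation": [0, 0, 0], "rot": [0, 0, 0]},
    {"gripper": 1, "translation": [0, 0, 0], "rot": [0, 0, 0]},
    {"gripper": 1, "translation": [0, 0, 0], "rot": [0, 0, 0]}
  ]
}}

```text
clock: 32.87
position: [460.0, 330.7, 187.2]
ee_rot: [[-0.1, 0.995, -0.0], [0.995, 0.1, 0.001], [0.001, -0.0, -1.0]]
ft_force: [0.1, -0.1, 0.5]
gripper_width: 0.998
grasp_force: 0.0
```

Run:
```python
from h import *
from workcell import bot
i=snap(bot,"wrist","wM");s=i["s"];p=s["position"];R=s["ee_rot"];print(s["clock"],p.round(1),R.round(3).tolist())
snap(bot,"top","top7")
for n in("wM","top7"):
  for q0 in((466.5,280.4,.38),(445.8,313.5,.105)):print(n,fit([load(n)],edges(54),q0,span=(9,9,.1),sgs=(1.2,.8)))
i,T,K=load("wM");P=toggles("wM",proj(T,K,place(np.array([(-9.,17.5,80),(-9,0,80),(-9,-17.5,80)]),(466.5,280.4,.38))),60,s=1,wd=5);print(P,frompts(P,-9))
```

```text
32.8667 [460.  330.7 187.2] [[-0.1, 0.995, -0.0], [0.995, 0.1, 0.001], [0.001, -0.0, -1.0]]
wM (array([4.65118319e+02, 2.82083716e+02, 3.90074241e-01]), np.float64(-80.15486145019531))
wM (array([4.61788251e+02, 3.18419611e+02, 2.19894792e-01]), np.float64(-52.43342208862305))
top7 (array([4.66451593e+02, 2.80447713e+02, 3.90146633e-01]), np.float64(-90.7990951538086))
top7 (array([ 4.47526637e+02,  3.13356766e+02, -1.76078048e-02]), np.float64(-55.38673400878906))
[[451.61266686 294.37727788  80.        ]
 [458.48892523 277.63836864  80.        ]
 [465.41028908 261.00113308  80.        ]] (array([4.66821273e+02, 2.81110618e+02, 3.92002517e-01]), np.float64(36.1156672481355))
```

View pics/wM.png

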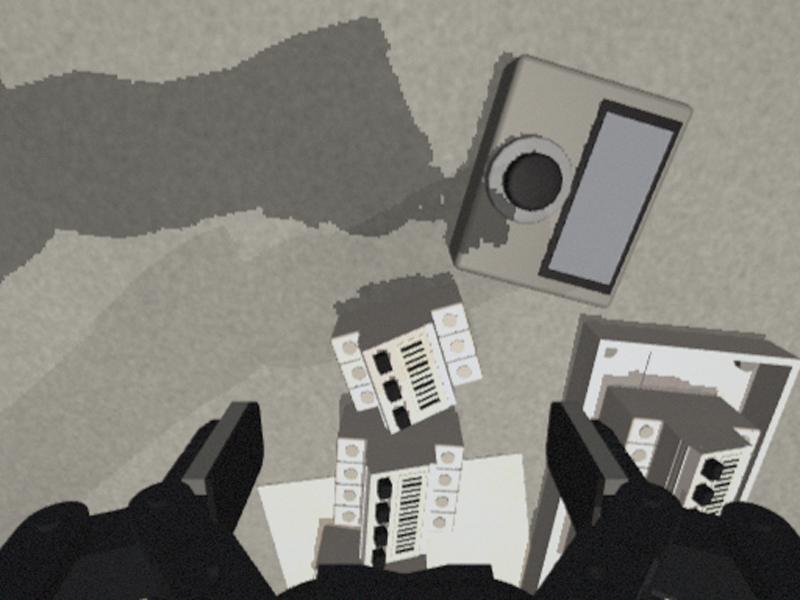

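Run:
```python
from h import *
from workcell import bot
s=bot.read_state();p=s["position"];R=s["ee_rot"];Rt=down(.391)
plan(p,R,[466,281,115],Rt)
E2=rect(-67.5,67.5,-140,140,32)+rect(-62.5,62.5,-135,135,32)
for n in("top7","top4","top1","wH","wF","wC"):print(n,fit([load(n)],E2,(651,-164,0.005),span=(8,8,.03),sgs=(1.2,.8)))
i,T,K=load("wM");print(back(T,K,np.array([[533,181]])*.64,65))
```

```text
t [-0.1245, 0.0031, 0.1809] r [-0.0002, -0.0005, -0.1856]
top7 (array([ 6.49659152e+02, -1.58306729e+02,  1.44619205e-02]), np.float64(-95.60881042480469))
top4 (array([ 6.49523532e+02, -1.57947378e+02,  1.57531846e-02]), np.float64(-68.04783630371094))
top1 (array([ 6.49662604e+02, -1.58254016e+02,  1.35111380e-02]), np.float64(-96.21088409423828))
wH (array([ 6.50426581e+02, -1.58920022e+02,  1.98549162e-02]), np.float64(-28.5485897064209))
wF (array([ 6.54827547e+02, -1.60998784e+02,  1.78583618e-02]), np.float64(-70.62828063964844))
wC (array([ 6.54306749e+02, -1.65095301e+02,  1.16155667e-02]), np.float64(-63.3918571472168))
[[520.29147434 397.6458737   65.        ]]
```

{"op": "move_arm", "data": {
  "plan": [
    {"gripper": 1, "translation": [-0.03, 0.001, 0.03], "rot": [0, 0, -0.04]},
    {"gripper": 1, "translation": [-0.06, 0.0015, 0.07], "rot": [0, 0, -0.09]},
    {"gripper": 1, "translation": [-0.09, 0.002, 0.115], "rot": [0, 0, -0.13]},
    {"gripper": 1, "translation": [-0.115, 0.003, 0.155], "rot": [0, 0, -0.17]},
    {"gripper": 1, "translation": [-0.1245, 0.003, 0.181], "rot": [0, 0, -0.1856]}
  ]
}}

```text
clock: 33.38
position: [465.7, 278.3, 113.9]
ee_rot: [[-0.381, 0.924, -0.002], [0.924, 0.381, -0.001], [-0.0, -0.002, -1.0]]
ft_force: [0.7, -0.8, -0.0]
gripper_width: 0.998
grasp_force: 0.0
```

{"op": "move_arm", "data": {
  "plan": [
    {"gripper": 1, "translation": [0, 0, 0], "rot": [0, 0, 0]},
    {"gripper": 1, "translation": [0, 0, 0], "rot": [0, 0, 0]},
    {"gripper": 1, "translation": [0, 0, 0], "rot": [0, 0, 0]},
    {"gripper": 1, "translation": [0, 0, 0], "rot": [0, 0, 0]},
    {"gripper": 1, "translation": [0, 0, 0], "rot": [0, 0, 0]}
  ]
}}

```text
clock: 33.8
position: [466.1, 281.7, 116.3]
ee_rot: [[-0.381, 0.924, 0.001], [0.924, 0.381, 0.002], [0.002, 0.002, -1.0]]
ft_force: [-0.0, -0.7, -0.1]
gripper_width: 1.001
grasp_force: 0.0
```

Run:
```python
from h import *
from workcell import bot
s=bot.read_state();p=s["position"];R=s["ee_rot"];print(s["clock"],p.round(1))
plan(p,R,[466,281,48.5],down(.391))
```

```text
33.8 [466.1 281.7 116.3]
 t [-0.0017, -0.0013, 0.1694] r [0.0012, -0.001, 0.0002]
```

{"op": "move_arm", "data": {
  "plan": [
    {"gripper": 1, "translation": [-0.001, -0.001, 0.04], "rot": [0, 0, 0]},
    {"gripper": 1, "translation": [-0.001, -0.001, 0.09], "rot": [0, 0, 0]},
    {"gripper": 1, "translation": [-0.001, -0.001, 0.13], "rot": [0, 0, 0]},
    {"gripper": 1, "translation": [-0.001, -0.001, 0.155], "rot": [0, 0, 0]},
    {"gripper": 1, "translation": [-0.001, -0.001, 0.166], "rot": [0, 0, 0]}
  ]
}}

```text
clock: 34.22
position: [465.0, 280.3, 48.2]
ee_rot: [[-0.381, 0.924, -0.001], [0.924, 0.381, 0.0], [0.001, -0.001, -1.0]]
ft_force: [0.1, -0.7, 0.3]
gripper_width: 0.999
grasp_force: 0.0
```

{"op": "move_arm", "data": {
  "plan": [
    {"gripper": 1, "translation": [0, 0, 0], "rot": [0, 0, 0]},
    {"gripper": 1, "translation": [0, 0, 0], "rot": [0, 0, 0]},
    {"gripper": -1, "translation": [0, 0, 0], "rot": [0, 0, 0]},
    {"gripper": -1, "translation": [0, 0, 0], "rot": [0, 0, 0]},
    {"gripper": -1, "translation": [0, 0, 0], "rot": [0, 0, 0]}
  ]
}}

```text
clock: 34.63
position: [466.0, 280.5, 49.8]
ee_rot: [[-0.381, 0.925, 0.001], [0.925, 0.381, 0.002], [0.001, 0.001, -1.0]]
ft_force: [0.2, -0.1, 0.1]
gripper_width: 0.603
grasp_force: 0.0
```

{"op": "move_arm", "data": {
  "plan": [
    {"gripper": -1, "translation": [0, 0, 0], "rot": [0, 0, 0]},
    {"gripper": -1, "translation": [0, 0, 0], "rot": [0, 0, 0]},
    {"gripper": -1, "translation": [0, 0, 0], "rot": [0, 0, 0]},
    {"gripper": -1, "translation": [0, 0, 0], "rot": [0, 0, 0]},
    {"gripper": -1, "translation": [0, 0, 0], "rot": [0, 0, 0]}
  ]
}}

```text
clock: 35.05
position: [466.2, 280.6, 50.2]
ee_rot: [[-0.381, 0.925, 0.001], [0.925, 0.381, 0.002], [0.001, 0.002, -1.0]]
ft_force: [-0.9, -0.1, 5.7]
gripper_width: 0.51
grasp_force: 62.0
```

Run:
```python
from h import *
from workcell import bot
s=bot.read_state();p=s["position"];R=s["ee_rot"];print(s["clock"],p.round(1),R.round(3).tolist(),s["gripper_width"],s["grasp_force"])
# breaker centre in tool frame (y centred by the grip)
Rt=down(.014);off=(R.T@(np.array([466,281,0])-p))[0];print("tool-x offset of breaker",off)
t=np.array([651,-71,0])+Rt@[0,0,0]-off*Rt[:,0];t[2]=170;print(t)
plan([p[0],p[1],170],R,t,Rt)
```

```text
35.05 [466.2 280.6  50.2] [[-0.381, 0.925, 0.001], [0.925, 0.381, 0.002], [0.001, 0.002, -1.0]] 0.5102252601711291 61.97779655456543
tool-x offset of breaker 0.37700143982592027
[651.00527785 -71.37696449 170.        ]
 t [-0.3299, 0.0307, -0.0004] r [0.0004, -0.0004, 0.0799]
 t [-0.3234, 0.0718, -0.0002] r [0.0004, -0.0004, 0.0799]
 t [-0.3119, 0.1117, -0.0001] r [0.0004, -0.0004, 0.0799]
```

{"op": "move_arm", "data": {
  "plan": [
    {"gripper": -1, "translation": [0, 0, -0.02], "rot": [0, 0, 0]},
    {"gripper": -1, "translation": [0, 0, -0.08], "rot": [0, 0, 0]},
    {"gripper": -1, "translation": [0, 0, -0.16], "rot": [0, 0, 0]},
    {"gripper": -1, "translation": [0, 0, -0.24], "rot": [0, 0, 0]},
    {"gripper": -1, "translation": [0, 0, -0.3], "rot": [0, 0, 0]}
  ]
}}

```text
clock: 35.47
position: [465.6, 280.0, 171.5]
ee_rot: [[-0.381, 0.925, 0.001], [0.925, 0.381, 0.002], [0.001, 0.001, -1.0]]
ft_force: [0.9, 0.5, -2.9]
gripper_width: 0.511
grasp_force: 62.4
```

{"op": "move_arm", "data": {
  "plan": [
    {"gripper": -1, "translation": [-0.05, 0.0045, 0], "rot": [0, 0, 0.012]},
    {"gripper": -1, "translation": [-0.11, 0.01, 0], "rot": [0, 0, 0.027]},
    {"gripper": -1, "translation": [-0.18, 0.0165, 0], "rot": [0, 0, 0.044]},
    {"gripper": -1, "translation": [-0.255, 0.0235, 0], "rot": [0, 0, 0.062]},
    {"gripper": -1, "translation": [-0.33, 0.0307, 0], "rot": [0, 0, 0.08]}
  ]
}}

```text
clock: 35.88
position: [526.8, 161.6, 169.2]
ee_rot: [[-0.261, 0.965, -0.001], [0.965, 0.261, 0.001], [0.001, -0.001, -1.0]]
ft_force: [0.3, 0.1, -2.3]
gripper_width: 0.508
grasp_force: 62.4
```

{"op": "move_arm", "data": {
  "plan": [
    {"gripper": -1, "translation": [-0.065, 0.0145, 0], "rot": [0, 0, 0.016]},
    {"gripper": -1, "translation": [-0.13, 0.029, 0], "rot": [0, 0, 0.032]},
    {"gripper": -1, "translation": [-0.195, 0.043, 0], "rot": [0, 0, 0.048]},
    {"gripper": -1, "translation": [-0.26, 0.0575, 0], "rot": [0, 0, 0.064]},
    {"gripper": -1, "translation": [-0.3234, 0.0718, 0], "rot": [0, 0, 0.08]}
  ]
}}

```text
clock: 36.3
position: [588.4, 43.9, 168.9]
ee_rot: [[-0.137, 0.991, -0.002], [0.991, 0.137, 0.001], [0.001, -0.002, -1.0]]
ft_force: [0.8, 0.6, -3.3]
gripper_width: 0.509
grasp_force: 62.3
```

{"op": "move_arm", "data": {
  "plan": [
    {"gripper": -1, "translation": [-0.08, 0.029, 0], "rot": [0, 0, 0.02]},
    {"gripper": -1, "translation": [-0.16, 0.057, 0], "rot": [0, 0, 0.041]},
    {"gripper": -1, "translation": [-0.23, 0.082, 0], "rot": [0, 0, 0.059]},
    {"gripper": -1, "translation": [-0.28, 0.1, 0], "rot": [0, 0, 0.072]},
    {"gripper": -1, "translation": [-0.3119, 0.1117, 0], "rot": [0, 0, 0.08]}
  ]
}}

```text
clock: 36.72
position: [650.3, -76.3, 168.7]
ee_rot: [[-0.009, 1.0, -0.001], [1.0, 0.009, -0.001], [-0.001, -0.001, -1.0]]
ft_force: [0.6, -0.1, -2.7]
gripper_width: 0.509
grasp_force: 62.3
```

{"op": "move_arm", "data": {
  "plan": [
    {"gripper": -1, "translation": [0, 0, 0], "rot": [0, 0, 0]},
    {"gripper": -1, "translation": [0, 0, 0], "rot": [0, 0, 0]},
    {"gripper": -1, "translation": [0, 0, 0], "rot": [0, 0, 0]},
    {"gripper": -1, "translation": [0, 0, 0], "rot": [0, 0, 0]},
    {"gripper": -1, "translation": [0, 0, 0], "rot": [0, 0, 0]}
  ]
}}

```text
clock: 37.13
position: [649.9, -70.1, 168.7]
ee_rot: [[-0.016, 1.0, -0.001], [1.0, 0.016, 0.002], [0.002, -0.001, -1.0]]
ft_force: [-0.5, 0.2, -3.5]
gripper_width: 0.508
grasp_force: 62.2
```

```bash
python3 - <<'E'
from h import *
from workcell import bot
i=snap(bot,"wrist","wN");s=i["s"];p=s["position"];R=s["ee_rot"];print(s["clock"],p.round(1),R.round(3).tolist(),s["gripper_width"],s["grasp_force"],s["ft_force"])
i,T,K=load("wN")
# tray's +y end wall: rows of strong edges along columns where the rim should be
g=cv2.cvtColor(i["pixels"],cv2.COLOR_RGB2GRAY).astype(float)
for x in(620,650,680):
    ys=np.arange(-60,20,1.);uv=proj(T,K,np.c_[np.full(80,x),ys,np.full(80,32.)])
    pr=map_coordinates(g,[uv[:,1],uv[:,0]],order=1);print(x,uv[0].round(),uv[-1].round(),pr.round().astype(int).tolist())
plan(p,R,[651,-71.4,58],down(.014))
E
cp pics/wN.png pics/last.png
```

```text
37.1333 [649.9 -70.1 168.7] [[-0.016, 1.0, -0.001], [1.0, 0.016, 0.002], [0.002, -0.001, -1.0]] 0.5079023425014441 62.22549319267273 [-0.52468344  0.23607463 -3.50016208]
620 [226. 171.] [224.  78.] [133, 133, 132, 132, 134, 133, 132, 134, 132, 133, 134, 133, 132, 133, 133, 133, 134, 134, 134, 134, 134, 133, 134, 135, 133, 134, 134, 134, 133, 134, 134, 132, 134, 133, 123, 99, 88, 87, 96, 125, 135, 134, 135, 135, 136, 137, 134, 131, 127, 123, 117, 108, 102, 96, 92, 89, 87, 88, 89, 90, 91, 90, 92, 90, 90, 88, 90, 88, 88, 89, 89, 89, 95, 97, 99, 100, 98, 97, 97, 99]
650 [259. 172.] [261.  79.] [137, 136, 137, 137, 136, 136, 135, 137, 137, 137, 138, 138, 138, 135, 137, 138, 138, 137, 137, 138, 139, 138, 137, 136, 137, 138, 137, 138, 136, 130, 130, 134, 135, 133, 133, 115, 91, 89, 87, 88, 89, 90, 91, 91, 90, 88, 90, 90, 90, 90, 89, 90, 90, 91, 90, 91, 89, 90, 89, 91, 91, 89, 90, 90, 90, 92, 101, 102, 101, 114, 144, 150, 151, 153, 154, 154, 154, 155, 154, 154]
680 [292. 173.] [297.  80.] [208, 208, 208, 209, 210, 209, 211, 212, 212, 212, 212, 214, 215, 214, 214, 214, 216, 214, 215, 207, 180, 159, 138, 136, 134, 135, 133, 135, 134, 134, 135, 137, 136, 134, 134, 125, 100, 89, 88, 88, 90, 91, 93, 95, 93, 93, 92, 88, 91, 92, 93, 108, 134, 137, 136, 138, 141, 146, 149, 145, 144, 146, 150, 155, 156, 156, 155, 155, 153, 154, 151, 150, 151, 155, 154, 150, 148, 149, 154, 156]
 t [-0.0039, 0.0031, 0.2767] r [-0.0007, -0.0014, 0.0012]
```

{"op": "move_arm", "data": {
  "plan": [
    {"gripper": -1, "translation": [-0.008, 0.003, 0.05], "rot": [0, 0, 0]},
    {"gripper": -1, "translation": [-0.008, 0.003, 0.12], "rot": [0, 0, 0]},
    {"gripper": -1, "translation": [-0.008, 0.003, 0.19], "rot": [0, 0, 0]},
    {"gripper": -1, "translation": [-0.008, 0.003, 0.245], "rot": [0, 0, 0]},
    {"gripper": -1, "translation": [-0.008, 0.003, 0.27], "rot": [0, 0, 0]}
  ]
}}

```text
clock: 37.6
position: [649.2, -73.9, 57.5]
ee_rot: [[-0.015, 1.0, -0.006], [1.0, 0.015, 0.002], [0.002, -0.006, -1.0]]
ft_force: [0.1, 0.7, -4.1]
gripper_width: 0.506
grasp_force: 62.1
```

{"op": "move_arm", "data": {
  "plan": [
    {"gripper": -1, "translation": [0, 0, 0.001], "rot": [0, 0, 0]},
    {"gripper": -1, "translation": [0, 0, 0.003], "rot": [0, 0, 0]},
    {"gripper": -1, "translation": [0, 0, 0.005], "rot": [0, 0, 0]},
    {"gripper": -1, "translation": [0, 0, 0.007], "rot": [0, 0, 0]},
    {"gripper": -1, "translation": [0, 0, 0.009], "rot": [0, 0, 0]}
  ]
}}

```text
clock: 38.02
position: [652.6, -75.1, 58.6]
ee_rot: [[-0.014, 1.0, 0.002], [1.0, 0.014, 0.001], [0.001, 0.002, -1.0]]
ft_force: [-0.5, -0.3, -3.4]
gripper_width: 0.512
grasp_force: 62.2
```

{"op": "move_arm", "data": {
  "plan": [
    {"gripper": -1, "translation": [0, 0, 0.001], "rot": [0, 0, 0]},
    {"gripper": -1, "translation": [0, 0, 0.002], "rot": [0, 0, 0]},
    {"gripper": -1, "translation": [0, 0, 0.002], "rot": [0, 0, 0]},
    {"gripper": -1, "translation": [0, 0, 0.002], "rot": [0, 0, 0]},
    {"gripper": -1, "translation": [0, 0, 0.002], "rot": [0, 0, 0]}
  ]
}}

```text
clock: 38.43
position: [651.6, -75.0, 56.4]
ee_rot: [[-0.014, 1.0, -0.0], [1.0, 0.014, 0.001], [0.001, -0.0, -1.0]]
ft_force: [-0.1, 0.4, -2.6]
gripper_width: 0.509
grasp_force: 62.2
```

Not yet in contact; lower a little more, release, rise.

{"op": "move_arm", "data": {
  "plan": [
    {"gripper": -1, "translation": [0, 0, 0.001], "rot": [0, 0, 0]},
    {"gripper": -1, "translation": [0, 0, 0.002], "rot": [0, 0, 0]},
    {"gripper": -1, "translation": [0, 0, 0.003], "rot": [0, 0, 0]},
    {"gripper": -1, "translation": [0, 0, 0.003], "rot": [0, 0, 0]},
    {"gripper": -1, "translation": [0, 0, 0.003], "rot": [0, 0, 0]}
  ]
}}

```text
clock: 38.85
position: [651.6, -75.1, 55.4]
ee_rot: [[-0.014, 1.0, -0.0], [1.0, 0.014, 0.001], [0.001, -0.0, -1.0]]
ft_force: [-1.4, 0.0, -0.0]
gripper_width: 0.509
grasp_force: 62.6
```

{"op": "move_arm", "data": {
  "plan": [
    {"gripper": -1, "translation": [0, 0, 0.001], "rot": [0, 0, 0]},
    {"gripper": -1, "translation": [0, 0, 0.002], "rot": [0, 0, 0]},
    {"gripper": -1, "translation": [0, 0, 0.002], "rot": [0, 0, 0]},
    {"gripper": -1, "translation": [0, 0, 0.002], "rot": [0, 0, 0]},
    {"gripper": -1, "translation": [0, 0, 0.002], "rot": [0, 0, 0]}
  ]
}}

```text
clock: 39.27
position: [651.6, -75.0, 55.3]
ee_rot: [[-0.014, 1.0, -0.0], [1.0, 0.014, 0.001], [0.001, -0.0, -1.0]]
ft_force: [-3.6, 0.6, 6.7]
gripper_width: 0.507
grasp_force: 63.3
```

{"op": "move_arm", "data": {
  "plan": [
    {"gripper": 1, "translation": [0, 0, 0], "rot": [0, 0, 0]},
    {"gripper": 1, "translation": [0, 0, 0], "rot": [0, 0, 0]},
    {"gripper": 1, "translation": [0, 0, 0], "rot": [0, 0, 0]},
    {"gripper": 1, "translation": [0, 0, 0], "rot": [0, 0, 0]},
    {"gripper": 1, "translation": [0, 0, 0], "rot": [0, 0, 0]}
  ]
}}

```text
clock: 39.68
position: [651.7, -75.0, 54.2]
ee_rot: [[-0.014, 1.0, -0.0], [1.0, 0.014, 0.001], [0.001, -0.0, -1.0]]
ft_force: [-0.4, 0.1, 0.5]
gripper_width: 0.993
grasp_force: 0.0
```

{"op": "move_arm", "data": {
  "plan": [
    {"gripper": 1, "translation": [0, 0, -0.02], "rot": [0, 0, 0]},
    {"gripper": 1, "translation": [0, 0, -0.08], "rot": [0, 0, 0]},
    {"gripper": 1, "translation": [0, 0, -0.16], "rot": [0, 0, 0]},
    {"gripper": 1, "translation": [0, 0, -0.24], "rot": [0, 0, 0]},
    {"gripper": 1, "translation": [0, 0, -0.32], "rot": [0, 0, 0]}
  ]
}}

```text
clock: 40.1
position: [651.4, -75.2, 184.1]
ee_rot: [[-0.014, 1.0, -0.0], [1.0, 0.014, 0.001], [0.001, -0.0, -1.0]]
ft_force: [1.6, 0.2, -0.7]
gripper_width: 0.998
grasp_force: 0.0
```

Run:
```python
from h import *
from workcell import bot
snap(bot,"top","top8")
s=bot.read_state();p=s["position"];R=s["ee_rot"];print(s["clock"],p.round(1))
plan([651.4,-75,p[2]],R,[456,121,185],down(-.083))
```

```text
40.15 [655.7 -76.  191.4]
 t [0.2482, -0.2411, 0.005] r [0.0038, -0.0001, 0.0306]
 t [0.2363, -0.2527, 0.0065] r [0.0038, -0.0001, 0.0306]
```

{"op": "move_arm", "data": {
  "plan": [
    {"gripper": 1, "translation": [0.04, -0.04, 0], "rot": [0, 0, 0.005]},
    {"gripper": 1, "translation": [0.09, -0.087, 0], "rot": [0, 0, 0.011]},
    {"gripper": 1, "translation": [0.14, -0.136, 0], "rot": [0, 0, 0.017]},
    {"gripper": 1, "translation": [0.19, -0.185, 0], "rot": [0, 0, 0.024]},
    {"gripper": 1, "translation": [0.248, -0.241, 0], "rot": [0, 0, 0.0306]}
  ]
}}

```text
clock: 40.57
position: [553.6, 22.7, 183.0]
ee_rot: [[0.036, 0.999, 0.002], [0.999, -0.036, 0.001], [0.001, 0.002, -1.0]]
ft_force: [1.4, 1.3, 0.4]
gripper_width: 1.005
grasp_force: 0.0
```

{"op": "move_arm", "data": {
  "plan": [
    {"gripper": 1, "translation": [0.06, -0.064, 0], "rot": [0, 0, 0.008]},
    {"gripper": 1, "translation": [0.12, -0.128, 0], "rot": [0, 0, 0.016]},
    {"gripper": 1, "translation": [0.175, -0.187, 0], "rot": [0, 0, 0.023]},
    {"gripper": 1, "translation": [0.215, -0.23, 0], "rot": [0, 0, 0.028]},
    {"gripper": 1, "translation": [0.2363, -0.2527, 0], "rot": [0, 0, 0.0306]}
  ]
}}

```text
clock: 40.98
position: [453.4, 123.4, 182.9]
ee_rot: [[0.079, 0.997, -0.002], [0.997, -0.079, 0.002], [0.002, -0.002, -1.0]]
ft_force: [-0.2, -1.5, 1.2]
gripper_width: 1.002
grasp_force: 0.0
```

{"op": "move_arm", "data": {
  "plan": [
    {"gripper": 1, "translation": [0, 0, 0], "rot": [0, 0, 0]},
    {"gripper": 1, "translation": [0, 0, 0], "rot": [0, 0, 0]},
    {"gripper": 1, "translation": [0, 0, 0], "rot": [0, 0, 0]},
    {"gripper": 1, "translation": [0, 0, 0], "rot": [0, 0, 0]},
    {"gripper": 1, "translation": [0, 0, 0], "rot": [0, 0, 0]}
  ]
}}

```text
clock: 41.4
position: [457.0, 119.7, 182.6]
ee_rot: [[0.084, 0.996, 0.001], [0.996, -0.084, 0.001], [0.001, 0.001, -1.0]]
ft_force: [0.0, -0.6, 0.1]
gripper_width: 1.001
grasp_force: 0.0
```

```bash
cat >> h.py <<'E'
def locate(n,q):
    """toggle-based pose of a breaker near q in view n, with the fit as a check"""
    i,T,K=load(n)
    for _ in range(2):
        P=toggles(n,proj(T,K,place(np.array([(-9.,17.5,80),(-9,0,80),(-9,-17.5,80)]),q)),60,s=1,wd=5);r,sp=frompts(P,-9);q=r
    print("toggles",r.round(3),"span",sp.round(1),"fit",fit([(i,T,K)],edges(54),r,span=(3,3,.04),sgs=(1.2,.8)));return r
E
python3 - <<'E'
from h import *
from workcell import bot
i=snap(bot,"wrist","wO");s=i["s"];p=s["position"];R=s["ee_rot"];print(s["clock"],p.round(1),R.round(3).tolist())
q=locate("wO",(456,76.3,-.083))
plan(p,R,[q[0],q[1],110],down(q[2]))
snap(bot,"top","top9");print("b1 placed",fit([load("top9")],edges(54),(651,-75,.014),span=(6,6,.1),sgs=(1.2,.8)))
a,T,K=load("top1");b=load("top9")[0]
for n,q in(("b3",(486,-69,.2)),("b4",(422,-312,-.26))):
    u=proj(T,K,[[q[0],q[1],60]])[0].astype(int);sl=np.s_[u[1]-18:u[1]+18,u[0]-14:u[0]+14]
    print(n,np.abs(a["pixels"][sl].astype(int)-b["pixels"][sl]).mean())
E
```

```text
41.4 [457.  119.7 182.6] [[0.084, 0.996, 0.001], [0.996, -0.084, 0.001], [0.001, 0.001, -1.0]]
toggles [ 4.55912e+02  7.59760e+01 -9.20000e-02] span 35.3 fit (array([ 4.54177798e+02,  7.92484418e+01, -2.67869372e-02]), np.float64(-59.687713623046875))
 t [-0.1092, 0.0063, 0.1815] r [0.0004, -0.0005, 0.0047]
b1 placed (array([ 6.45150818e+02, -6.79974225e+01, -1.80649908e-01]), np.float64(-75.29740142822266))
b3 1.8776455026455026
b4 2.2774470899470898
```

{"op": "move_arm", "data": {
  "plan": [
    {"gripper": 1, "translation": [-0.03, 0.002, 0.04], "rot": [0, 0, 0]},
    {"gripper": 1, "translation": [-0.06, 0.004, 0.09], "rot": [0, 0, 0.002]},
    {"gripper": 1, "translation": [-0.09, 0.005, 0.135], "rot": [0, 0, 0.004]},
    {"gripper": 1, "translation": [-0.105, 0.006, 0.17], "rot": [0, 0, 0.0047]},
    {"gripper": 1, "translation": [-0.109, 0.006, 0.18], "rot": [0, 0, 0.0047]}
  ]
}}

```text
clock: 41.92
position: [454.0, 75.1, 108.8]
ee_rot: [[0.093, 0.996, -0.003], [0.996, -0.093, -0.0], [-0.001, -0.003, -1.0]]
ft_force: [-0.4, 0.4, -1.1]
gripper_width: 1.002
grasp_force: 0.0
```

{"op": "move_arm", "data": {
  "plan": [
    {"gripper": 1, "translation": [0, 0, 0], "rot": [0, 0, 0]},
    {"gripper": 1, "translation": [0, 0, 0], "rot": [0, 0, 0]},
    {"gripper": 1, "translation": [0, 0, 0], "rot": [0, 0, 0]},
    {"gripper": 1, "translation": [0, 0, 0], "rot": [0, 0, 0]},
    {"gripper": 1, "translation": [0, 0, 0], "rot": [0, 0, 0]}
  ]
}}

```text
clock: 42.33
position: [455.4, 77.7, 111.2]
ee_rot: [[0.089, 0.996, 0.001], [0.996, -0.089, 0.002], [0.002, 0.001, -1.0]]
ft_force: [-0.2, -1.3, -0.2]
gripper_width: 1.002
grasp_force: 0.0
```

{"op": "move_arm", "data": {
  "plan": [
    {"gripper": 1, "translation": [0, 0, 0.04], "rot": [0, 0, 0]},
    {"gripper": 1, "translation": [0, 0, 0.085], "rot": [0, 0, 0]},
    {"gripper": 1, "translation": [0, 0, 0.125], "rot": [0, 0, 0]},
    {"gripper": 1, "translation": [0, 0, 0.145], "rot": [0, 0, 0]},
    {"gripper": 1, "translation": [0, 0, 0.155], "rot": [0, 0, 0]}
  ]
}}

```text
clock: 42.75
position: [454.6, 77.3, 47.8]
ee_rot: [[0.089, 0.996, -0.001], [0.996, -0.089, 0.001], [0.001, -0.001, -1.0]]
ft_force: [0.3, 0.2, 0.3]
gripper_width: 0.998
grasp_force: 0.0
```

{"op": "move_arm", "data": {
  "plan": [
    {"gripper": 1, "translation": [0, 0, 0], "rot": [0, 0, 0]},
    {"gripper": 1, "translation": [0, 0, 0], "rot": [0, 0, 0]},
    {"gripper": 1, "translation": [0, 0, 0], "rot": [0, 0, 0]}
  ]
}}

```text
clock: 43.0
position: [455.3, 77.2, 49.2]
ee_rot: [[0.09, 0.996, 0.001], [0.996, -0.09, 0.001], [0.001, 0.001, -1.0]]
ft_force: [0.6, 0.3, -0.3]
gripper_width: 0.998
grasp_force: 0.0
```

{"op": "move_arm", "data": {
  "plan": [
    {"gripper": -1, "translation": [0, 0, 0], "rot": [0, 0, 0]},
    {"gripper": -1, "translation": [0, 0, 0], "rot": [0, 0, 0]},
    {"gripper": -1, "translation": [0, 0, 0], "rot": [0, 0, 0]},
    {"gripper": -1, "translation": [0, 0, 0], "rot": [0, 0, 0]},
    {"gripper": -1, "translation": [0, 0, 0], "rot": [0, 0, 0]}
  ]
}}

```text
clock: 43.42
position: [455.6, 77.2, 49.3]
ee_rot: [[0.09, 0.996, 0.002], [0.996, -0.09, 0.001], [0.002, 0.002, -1.0]]
ft_force: [-0.5, 0.5, 7.0]
gripper_width: 0.511
grasp_force: 61.5
```

{"op": "move_arm", "data": {
  "plan": [
    {"gripper": -1, "translation": [0, 0, 0], "rot": [0, 0, 0]},
    {"gripper": -1, "translation": [0, 0, 0], "rot": [0, 0, 0]},
    {"gripper": -1, "translation": [0, 0, 0], "rot": [0, 0, 0]}
  ]
}}

```text
clock: 43.67
position: [455.6, 77.2, 49.2]
ee_rot: [[0.09, 0.996, 0.002], [0.996, -0.09, 0.001], [0.002, 0.001, -1.0]]
ft_force: [0.4, -0.1, 6.5]
gripper_width: 0.51
grasp_force: 61.5
```

{"op": "move_arm", "data": {
  "plan": [
    {"gripper": -1, "translation": [0, 0, -0.02], "rot": [0, 0, 0]},
    {"gripper": -1, "translation": [0, 0, -0.08], "rot": [0, 0, 0]},
    {"gripper": -1, "translation": [0, 0, -0.16], "rot": [0, 0, 0]},
    {"gripper": -1, "translation": [0, 0, -0.24], "rot": [0, 0, 0]},
    {"gripper": -1, "translation": [0, 0, -0.3], "rot": [0, 0, 0]}
  ]
}}

```text
clock: 44.08
position: [454.5, 76.9, 170.7]
ee_rot: [[0.09, 0.996, -0.0], [0.996, -0.09, 0.001], [0.001, -0.0, -1.0]]
ft_force: [0.8, 1.0, -4.2]
gripper_width: 0.506
grasp_force: 62.6
```

Run:
```python
from h import *
from workcell import bot
s=bot.read_state();R=s["ee_rot"];print(s["clock"],s["position"].round(1),R.round(3).tolist())
plan([455.3,77.2,170],down(-.09),[651.5,-133.3,170],down(.014))
```

```text
44.0833 [454.5  76.9 170.7] [[0.09, 0.996, -0.0], [0.996, -0.09, 0.001], [0.001, -0.0, -1.0]]
 t [-0.24, 0.2679, 0.0] r [0.0, 0.0, -0.0331]
 t [-0.2536, 0.2551, 0.0] r [0.0, 0.0, -0.0331]
```

{"op": "move_arm", "data": {
  "plan": [
    {"gripper": -1, "translation": [-0.035, 0.039, 0], "rot": [0, 0, -0.005]},
    {"gripper": -1, "translation": [-0.085, 0.095, 0], "rot": [0, 0, -0.012]},
    {"gripper": -1, "translation": [-0.135, 0.151, 0], "rot": [0, 0, -0.019]},
    {"gripper": -1, "translation": [-0.187, 0.209, 0], "rot": [0, 0, -0.026]},
    {"gripper": -1, "translation": [-0.24, 0.2679, 0], "rot": [0, 0, -0.0331]}
  ]
}}

```text
clock: 44.5
position: [552.8, -29.1, 168.6]
ee_rot: [[0.037, 0.999, -0.002], [0.999, -0.037, 0.001], [0.001, -0.002, -1.0]]
ft_force: [1.8, 0.3, -3.6]
gripper_width: 0.508
grasp_force: 62.5
```

{"op": "move_arm", "data": {
  "plan": [
    {"gripper": -1, "translation": [-0.06, 0.06, 0], "rot": [0, 0, -0.008]},
    {"gripper": -1, "translation": [-0.12, 0.121, 0], "rot": [0, 0, -0.016]},
    {"gripper": -1, "translation": [-0.175, 0.176, 0], "rot": [0, 0, -0.023]},
    {"gripper": -1, "translation": [-0.225, 0.226, 0], "rot": [0, 0, -0.029]},
    {"gripper": -1, "translation": [-0.2536, 0.2551, 0], "rot": [0, 0, -0.0331]}
  ]
}}

```text
clock: 44.92
position: [651.9, -137.4, 168.1]
ee_rot: [[-0.011, 1.0, -0.0], [1.0, 0.011, -0.001], [-0.001, -0.0, -1.0]]
ft_force: [-0.2, -0.1, -3.5]
gripper_width: 0.511
grasp_force: 62.5
```

{"op": "move_arm", "data": {
  "plan": [
    {"gripper": -1, "translation": [0, 0, 0], "rot": [0, 0, 0]},
    {"gripper": -1, "translation": [0, 0, 0], "rot": [0, 0, 0]},
    {"gripper": -1, "translation": [0, 0, 0], "rot": [0, 0, 0]},
    {"gripper": -1, "translation": [0, 0, 0], "rot": [0, 0, 0]},
    {"gripper": -1, "translation": [0, 0, 0], "rot": [0, 0, 0]}
  ]
}}

```text
clock: 45.33
position: [650.4, -131.9, 168.2]
ee_rot: [[-0.016, 1.0, -0.001], [1.0, 0.016, 0.002], [0.002, -0.001, -1.0]]
ft_force: [0.1, -0.1, -3.6]
gripper_width: 0.513
grasp_force: 62.5
```

{"op": "move_arm", "data": {
  "plan": [
    {"gripper": -1, "translation": [0, 0, 0], "rot": [0, 0, 0]},
    {"gripper": -1, "translation": [0, 0, 0], "rot": [0, 0, 0]},
    {"gripper": -1, "translation": [0, 0, 0], "rot": [0, 0, 0]},
    {"gripper": -1, "translation": [0, 0, 0], "rot": [0, 0, 0]}
  ]
}}

```text
clock: 45.67
position: [651.1, -133.3, 168.3]
ee_rot: [[-0.014, 1.0, -0.0], [1.0, 0.014, 0.001], [0.001, -0.0, -1.0]]
ft_force: [0.9, -0.4, -4.2]
gripper_width: 0.508
grasp_force: 62.5
```

Run:
```python
from h import *
from workcell import bot
i=snap(bot,"wrist","wP");s=i["s"];p=s["position"];R=s["ee_rot"];print(s["clock"],p.round(1),R.round(3).tolist())
locate("wP",(651,-75,.014))
```

```text
45.6667 [ 651.1 -133.3  168.3] [[-0.014, 1.0, -0.0], [1.0, 0.014, 0.001], [0.001, -0.0, -1.0]]
toggles [ 6.51026e+02 -7.50290e+01  4.00000e-03] span 34.9 fit (array([ 6.46654941e+02, -7.34428641e+01, -7.68284599e-03]), np.float64(-56.2621955871582))
```

{"op": "move_arm", "data": {
  "plan": [
    {"gripper": -1, "translation": [0, 0, 0.05], "rot": [0, 0, 0]},
    {"gripper": -1, "translation": [0, 0, 0.12], "rot": [0, 0, 0]},
    {"gripper": -1, "translation": [0, 0, 0.19], "rot": [0, 0, 0]},
    {"gripper": -1, "translation": [0, 0, 0.245], "rot": [0, 0, 0]},
    {"gripper": -1, "translation": [0, 0, 0.27], "rot": [0, 0, 0]}
  ]
}}

```text
clock: 46.13
position: [648.9, -132.7, 56.9]
ee_rot: [[-0.014, 1.0, -0.005], [1.0, 0.014, 0.002], [0.002, -0.005, -1.0]]
ft_force: [0.1, 0.7, -2.0]
gripper_width: 0.51
grasp_force: 62.4
```

{"op": "move_arm", "data": {
  "plan": [
    {"gripper": -1, "translation": [0, 0, 0.001], "rot": [0, 0, 0]},
    {"gripper": -1, "translation": [0, 0, 0.003], "rot": [0, 0, 0]},
    {"gripper": -1, "translation": [0, 0, 0.005], "rot": [0, 0, 0]},
    {"gripper": -1, "translation": [0, 0, 0.008], "rot": [0, 0, 0]},
    {"gripper": -1, "translation": [0, 0, 0.011], "rot": [0, 0, 0]}
  ]
}}

```text
clock: 46.55
position: [652.2, -133.6, 57.3]
ee_rot: [[-0.014, 1.0, 0.002], [1.0, 0.014, 0.001], [0.001, 0.002, -1.0]]
ft_force: [-0.6, -0.2, -3.3]
gripper_width: 0.513
grasp_force: 62.4
```

{"op": "move_arm", "data": {
  "plan": [
    {"gripper": -1, "translation": [0, 0, 0.001], "rot": [0, 0, 0]},
    {"gripper": -1, "translation": [0, 0, 0.002], "rot": [0, 0, 0]},
    {"gripper": -1, "translation": [0, 0, 0.003], "rot": [0, 0, 0]},
    {"gripper": -1, "translation": [0, 0, 0.004], "rot": [0, 0, 0]},
    {"gripper": -1, "translation": [0, 0, 0.004], "rot": [0, 0, 0]}
  ]
}}

```text
clock: 46.97
position: [651.2, -133.3, 54.4]
ee_rot: [[-0.014, 1.0, -0.0], [1.0, 0.014, 0.001], [0.001, -0.0, -1.0]]
ft_force: [-0.2, 0.3, -2.3]
gripper_width: 0.512
grasp_force: 62.6
```

{"op": "move_arm", "data": {
  "plan": [
    {"gripper": -1, "translation": [0, 0, 0.001], "rot": [0, 0, 0]},
    {"gripper": -1, "translation": [0, 0, 0.002], "rot": [0, 0, 0]},
    {"gripper": -1, "translation": [0, 0, 0.002], "rot": [0, 0, 0]},
    {"gripper": -1, "translation": [0, 0, 0.002], "rot": [0, 0, 0]},
    {"gripper": -1, "translation": [0, 0, 0.002], "rot": [0, 0, 0]}
  ]
}}

```text
clock: 47.38
position: [651.2, -133.3, 54.4]
ee_rot: [[-0.014, 1.0, 0.0], [1.0, 0.014, 0.001], [0.001, 0.0, -1.0]]
ft_force: [-2.7, 0.6, 4.8]
gripper_width: 0.511
grasp_force: 63.4
```

{"op": "move_arm", "data": {
  "plan": [
    {"gripper": 1, "translation": [0, 0, 0], "rot": [0, 0, 0]},
    {"gripper": 1, "translation": [0, 0, 0], "rot": [0, 0, 0]},
    {"gripper": 1, "translation": [0, 0, 0], "rot": [0, 0, 0]},
    {"gripper": 1, "translation": [0, 0, 0], "rot": [0, 0, 0]},
    {"gripper": 1, "translation": [0, 0, 0], "rot": [0, 0, 0]}
  ]
}}

```text
clock: 47.8
position: [651.2, -133.3, 53.4]
ee_rot: [[-0.014, 1.0, -0.0], [1.0, 0.014, 0.001], [0.001, -0.0, -1.0]]
ft_force: [0.3, -0.5, 0.1]
gripper_width: 1.0
grasp_force: 0.0
```

{"op": "move_arm", "data": {
  "plan": [
    {"gripper": 1, "translation": [0, 0, -0.02], "rot": [0, 0, 0]},
    {"gripper": 1, "translation": [0, 0, -0.08], "rot": [0, 0, 0]},
    {"gripper": 1, "translation": [0, 0, -0.16], "rot": [0, 0, 0]},
    {"gripper": 1, "translation": [0, 0, -0.24], "rot": [0, 0, 0]},
    {"gripper": 1, "translation": [0, 0, -0.32], "rot": [0, 0, 0]}
  ]
}}

```text
clock: 48.22
position: [650.9, -133.5, 183.3]
ee_rot: [[-0.014, 1.0, -0.0], [1.0, 0.014, 0.001], [0.001, -0.0, -1.0]]
ft_force: [-0.0, 0.2, 0.6]
gripper_width: 1.001
grasp_force: 0.0
```

Run:
```python
from h import *
plan([651.2,-133.3,182],down(.014),[477,-25,182],down(.21),n=2)
```

```text
t [0.1384, -0.2158, 0.0] r [0.0, 0.0, -0.0624]
 t [0.1589, -0.2013, 0.0] r [0.0, 0.0, -0.0624]
```

{"op": "move_arm", "data": {
  "plan": [
    {"gripper": 1, "translation": [0.02, -0.03, 0], "rot": [0, 0, -0.01]},
    {"gripper": 1, "translation": [0.05, -0.078, 0], "rot": [0, 0, -0.022]},
    {"gripper": 1, "translation": [0.08, -0.125, 0], "rot": [0, 0, -0.036]},
    {"gripper": 1, "translation": [0.11, -0.1715, 0], "rot": [0, 0, -0.05]},
    {"gripper": 1, "translation": [0.1384, -0.2158, 0], "rot": [0, 0, -0.0624]}
  ]
}}

```text
clock: 48.63
position: [563.1, -78.7, 182.3]
ee_rot: [[-0.113, 0.994, 0.0], [0.994, 0.113, 0.001], [0.001, 0.001, -1.0]]
ft_force: [0.0, 0.5, -0.5]
gripper_width: 1.002
grasp_force: 0.0
```

{"op": "move_arm", "data": {
  "plan": [
    {"gripper": 1, "translation": [0.04, -0.051, 0], "rot": [0, 0, -0.016]},
    {"gripper": 1, "translation": [0.08, -0.101, 0], "rot": [0, 0, -0.032]},
    {"gripper": 1, "translation": [0.115, -0.146, 0], "rot": [0, 0, -0.045]},
    {"gripper": 1, "translation": [0.143, -0.181, 0], "rot": [0, 0, -0.056]},
    {"gripper": 1, "translation": [0.1589, -0.2013, 0], "rot": [0, 0, -0.0624]}
  ]
}}

```text
clock: 49.05
position: [474.8, -23.9, 182.2]
ee_rot: [[-0.211, 0.978, -0.001], [0.978, 0.211, 0.002], [0.002, -0.001, -1.0]]
ft_force: [0.1, -0.3, 0.5]
gripper_width: 1.005
grasp_force: 0.0
```

{"op": "move_arm", "data": {
  "plan": [
    {"gripper": 1, "translation": [0, 0, 0], "rot": [0, 0, 0]},
    {"gripper": 1, "translation": [0, 0, 0], "rot": [0, 0, 0]},
    {"gripper": 1, "translation": [0, 0, 0], "rot": [0, 0, 0]},
    {"gripper": 1, "translation": [0, 0, 0], "rot": [0, 0, 0]},
    {"gripper": 1, "translation": [0, 0, 0], "rot": [0, 0, 0]}
  ]
}}

```text
clock: 49.47
position: [477.8, -25.7, 181.6]
ee_rot: [[-0.208, 0.978, 0.001], [0.978, 0.208, 0.001], [0.001, 0.001, -1.0]]
ft_force: [0.8, -0.1, -0.2]
gripper_width: 0.997
grasp_force: 0.0
```

Run:
```python
from h import *
from workcell import bot
i=snap(bot,"wrist","wQ");s=i["s"];p=s["position"];R=s["ee_rot"];print(s["clock"],p.round(1),R.round(3).tolist())
q=locate("wQ",(486.5,-68.5,.21))
plan(p,R,[q[0],q[1],110],down(q[2]))
```

```text
49.4667 [477.8 -25.7 181.6] [[-0.208, 0.978, 0.001], [0.978, 0.208, 0.001], [0.001, 0.001, -1.0]]
toggles [ 4.86688e+02 -6.87890e+01  2.18000e-01] span 35.3 fit (array([ 4.83016502e+02, -6.42221524e+01,  2.04145346e-01]), np.float64(-54.02806091308594))
 t [-0.11, -0.0007, 0.179] r [0.0005, -0.0004, -0.0056]
```

{"op": "move_arm", "data": {
  "plan": [
    {"gripper": 1, "translation": [-0.03, 0, 0.04], "rot": [0, 0, -0.001]},
    {"gripper": 1, "translation": [-0.06, 0, 0.09], "rot": [0, 0, -0.003]},
    {"gripper": 1, "translation": [-0.09, 0, 0.135], "rot": [0, 0, -0.005]},
    {"gripper": 1, "translation": [-0.105, -0.001, 0.17], "rot": [0, 0, -0.0056]},
    {"gripper": 1, "translation": [-0.11, -0.001, 0.179], "rot": [0, 0, -0.0056]}
  ]
}}

```text
clock: 49.93
position: [484.9, -69.8, 108.0]
ee_rot: [[-0.215, 0.977, -0.003], [0.977, 0.215, 0.0], [0.001, -0.003, -1.0]]
ft_force: [0.0, -1.2, -0.5]
gripper_width: 0.995
grasp_force: 0.0
```

{"op": "move_arm", "data": {
  "plan": [
    {"gripper": 1, "translation": [0, 0, 0], "rot": [0, 0, 0]},
    {"gripper": 1, "translation": [0, 0, 0], "rot": [0, 0, 0]},
    {"gripper": 1, "translation": [0, 0, 0], "rot": [0, 0, 0]},
    {"gripper": 1, "translation": [0, 0, 0], "rot": [0, 0, 0]},
    {"gripper": 1, "translation": [0, 0, 0], "rot": [0, 0, 0]}
  ]
}}

```text
clock: 50.35
position: [486.1, -67.7, 110.7]
ee_rot: [[-0.218, 0.976, 0.001], [0.976, 0.218, 0.001], [0.001, 0.001, -1.0]]
ft_force: [-0.3, 0.8, -0.5]
gripper_width: 0.999
grasp_force: 0.0
```

{"op": "move_arm", "data": {
  "plan": [
    {"gripper": 1, "translation": [0, 0, 0.04], "rot": [0, 0, 0]},
    {"gripper": 1, "translation": [0, 0, 0.085], "rot": [0, 0, 0]},
    {"gripper": 1, "translation": [0, 0, 0.125], "rot": [0, 0, 0]},
    {"gripper": 1, "translation": [0, 0, 0.145], "rot": [0, 0, 0]},
    {"gripper": 1, "translation": [0, 0, 0.155], "rot": [0, 0, 0]}
  ]
}}

```text
clock: 50.77
position: [485.3, -67.8, 47.3]
ee_rot: [[-0.218, 0.976, -0.001], [0.976, 0.218, 0.001], [0.002, -0.001, -1.0]]
ft_force: [0.3, -0.1, -0.6]
gripper_width: 1.001
grasp_force: 0.0
```

{"op": "move_arm", "data": {
  "plan": [
    {"gripper": 1, "translation": [0, 0, 0], "rot": [0, 0, 0]},
    {"gripper": 1, "translation": [0, 0, 0], "rot": [0, 0, 0]},
    {"gripper": 1, "translation": [0, 0, 0], "rot": [0, 0, 0]}
  ]
}}

```text
clock: 51.02
position: [486.1, -68.2, 48.7]
ee_rot: [[-0.217, 0.976, 0.001], [0.976, 0.217, 0.001], [0.001, 0.001, -1.0]]
ft_force: [-0.0, -0.9, 0.2]
gripper_width: 1.001
grasp_force: 0.0
```

{"op": "move_arm", "data": {
  "plan": [
    {"gripper": -1, "translation": [0, 0, 0], "rot": [0, 0, 0]},
    {"gripper": -1, "translation": [0, 0, 0], "rot": [0, 0, 0]},
    {"gripper": -1, "translation": [0, 0, 0], "rot": [0, 0, 0]},
    {"gripper": -1, "translation": [0, 0, 0], "rot": [0, 0, 0]},
    {"gripper": -1, "translation": [0, 0, 0], "rot": [0, 0, 0]}
  ]
}}

```text
clock: 51.43
position: [486.1, -68.1, 48.6]
ee_rot: [[-0.217, 0.976, 0.001], [0.976, 0.217, 0.001], [0.001, 0.001, -1.0]]
ft_force: [-0.3, 0.7, 6.8]
gripper_width: 0.51
grasp_force: 61.2
```

{"op": "move_arm", "data": {
  "plan": [
    {"gripper": -1, "translation": [0, 0, 0], "rot": [0, 0, 0]},
    {"gripper": -1, "translation": [0, 0, 0], "rot": [0, 0, 0]},
    {"gripper": -1, "translation": [0, 0, 0], "rot": [0, 0, 0]}
  ]
}}

```text
clock: 51.68
position: [486.1, -68.1, 48.6]
ee_rot: [[-0.217, 0.976, 0.001], [0.976, 0.217, 0.001], [0.001, 0.001, -1.0]]
ft_force: [-1.2, 0.6, 5.8]
gripper_width: 0.512
grasp_force: 61.2
```

{"op": "move_arm", "data": {
  "plan": [
    {"gripper": -1, "translation": [0, 0, -0.02], "rot": [0, 0, 0]},
    {"gripper": -1, "translation": [0, 0, -0.08], "rot": [0, 0, 0]},
    {"gripper": -1, "translation": [0, 0, -0.16], "rot": [0, 0, 0]},
    {"gripper": -1, "translation": [0, 0, -0.24], "rot": [0, 0, 0]},
    {"gripper": -1, "translation": [0, 0, -0.3], "rot": [0, 0, 0]}
  ]
}}

```text
clock: 52.1
position: [485.4, -68.4, 170.1]
ee_rot: [[-0.217, 0.976, 0.0], [0.976, 0.217, 0.001], [0.001, 0.0, -1.0]]
ft_force: [0.1, -0.7, -4.7]
gripper_width: 0.509
grasp_force: 63.0
```

Run:
```python
from h import *
plan([486.2,-68.2,170],down(.218),[651.3,-194.2,170],down(.014),n=2)
```

```text
t [-0.1984, 0.1674, 0.0] r [0.0, 0.0, 0.0649]
 t [-0.1803, 0.1868, 0.0] r [0.0, 0.0, 0.0649]
```

{"op": "move_arm", "data": {
  "plan": [
    {"gripper": -1, "translation": [-0.03, 0.025, 0], "rot": [0, 0, 0.01]},
    {"gripper": -1, "translation": [-0.07, 0.059, 0], "rot": [0, 0, 0.023]},
    {"gripper": -1, "translation": [-0.11, 0.093, 0], "rot": [0, 0, 0.036]},
    {"gripper": -1, "translation": [-0.155, 0.131, 0], "rot": [0, 0, 0.051]},
    {"gripper": -1, "translation": [-0.1984, 0.1674, 0], "rot": [0, 0, 0.0649]}
  ]
}}

```text
clock: 52.52
position: [568.1, -131.6, 167.9]
ee_rot: [[-0.116, 0.993, -0.002], [0.993, 0.116, 0.001], [0.002, -0.002, -1.0]]
ft_force: [0.5, -0.5, -4.2]
gripper_width: 0.512
grasp_force: 62.9
```

{"op": "move_arm", "data": {
  "plan": [
    {"gripper": -1, "translation": [-0.045, 0.047, 0], "rot": [0, 0, 0.016]},
    {"gripper": -1, "translation": [-0.09, 0.093, 0], "rot": [0, 0, 0.032]},
    {"gripper": -1, "translation": [-0.13, 0.135, 0], "rot": [0, 0, 0.047]},
    {"gripper": -1, "translation": [-0.16, 0.166, 0], "rot": [0, 0, 0.058]},
    {"gripper": -1, "translation": [-0.1803, 0.1868, 0], "rot": [0, 0, 0.0649]}
  ]
}}

```text
clock: 52.93
position: [651.2, -195.6, 167.2]
ee_rot: [[-0.013, 1.0, -0.001], [1.0, 0.013, 0.0], [0.001, -0.001, -1.0]]
ft_force: [-0.5, -0.5, -3.8]
gripper_width: 0.511
grasp_force: 62.9
```

{"op": "move_arm", "data": {
  "plan": [
    {"gripper": -1, "translation": [0, 0, 0], "rot": [0, 0, 0]},
    {"gripper": -1, "translation": [0, 0, 0], "rot": [0, 0, 0]},
    {"gripper": -1, "translation": [0, 0, 0], "rot": [0, 0, 0]},
    {"gripper": -1, "translation": [0, 0, 0], "rot": [0, 0, 0]},
    {"gripper": -1, "translation": [0, 0, 0], "rot": [0, 0, 0]}
  ]
}}

```text
clock: 53.35
position: [650.2, -193.2, 167.8]
ee_rot: [[-0.016, 1.0, -0.001], [1.0, 0.016, 0.002], [0.002, -0.001, -1.0]]
ft_force: [0.3, 0.8, -3.8]
gripper_width: 0.512
grasp_force: 62.9
```

{"op": "move_arm", "data": {
  "plan": [
    {"gripper": -1, "translation": [0, 0, 0], "rot": [0, 0, 0]},
    {"gripper": -1, "translation": [0, 0, 0], "rot": [0, 0, 0]},
    {"gripper": -1, "translation": [0, 0, 0], "rot": [0, 0, 0]},
    {"gripper": -1, "translation": [0, 0, 0], "rot": [0, 0, 0]}
  ]
}}

```text
clock: 53.68
position: [650.9, -194.0, 167.8]
ee_rot: [[-0.015, 1.0, -0.0], [1.0, 0.015, 0.001], [0.001, -0.0, -1.0]]
ft_force: [0.6, 0.5, -4.3]
gripper_width: 0.508
grasp_force: 62.9
```

Run:
```python
from h import *
from workcell import bot
i=snap(bot,"wrist","wR");s=i["s"];p=s["position"];R=s["ee_rot"];print(s["clock"],p.round(1),R.round(3).tolist())
locate("wR",(651,-134.5,.014))
```

```text
53.6833 [ 650.9 -194.   167.8] [[-0.015, 1.0, -0.0], [1.0, 0.015, 0.001], [0.001, -0.0, -1.0]]
toggles [ 6.51018e+02 -1.34380e+02  2.40000e-02] span 34.8 fit (array([ 6.52947602e+02, -1.33688459e+02,  2.39151336e-03]), np.float64(-50.952579498291016))
```

{"op": "move_arm", "data": {
  "plan": [
    {"gripper": -1, "translation": [0, 0, 0.05], "rot": [0, 0, 0]},
    {"gripper": -1, "translation": [0, 0, 0.12], "rot": [0, 0, 0]},
    {"gripper": -1, "translation": [0, 0, 0.19], "rot": [0, 0, 0]},
    {"gripper": -1, "translation": [0, 0, 0.245], "rot": [0, 0, 0]},
    {"gripper": -1, "translation": [0, 0, 0.27], "rot": [0, 0, 0]}
  ]
}}

```text
clock: 54.15
position: [648.6, -193.2, 56.3]
ee_rot: [[-0.015, 1.0, -0.006], [1.0, 0.015, 0.003], [0.003, -0.006, -1.0]]
ft_force: [-0.5, -0.4, -3.0]
gripper_width: 0.51
grasp_force: 62.7
```

{"op": "move_arm", "data": {
  "plan": [
    {"gripper": -1, "translation": [0, 0, 0.001], "rot": [0, 0, 0]},
    {"gripper": -1, "translation": [0, 0, 0.003], "rot": [0, 0, 0]},
    {"gripper": -1, "translation": [0, 0, 0.005], "rot": [0, 0, 0]},
    {"gripper": -1, "translation": [0, 0, 0.008], "rot": [0, 0, 0]},
    {"gripper": -1, "translation": [0, 0, 0.011], "rot": [0, 0, 0]}
  ]
}}

```text
clock: 54.57
position: [652.0, -194.3, 56.9]
ee_rot: [[-0.015, 1.0, 0.003], [1.0, 0.015, 0.0], [0.0, 0.003, -1.0]]
ft_force: [0.3, -0.6, -3.8]
gripper_width: 0.515
grasp_force: 62.8
```

{"op": "move_arm", "data": {
  "plan": [
    {"gripper": -1, "translation": [0, 0, 0.001], "rot": [0, 0, 0]},
    {"gripper": -1, "translation": [0, 0, 0.002], "rot": [0, 0, 0]},
    {"gripper": -1, "translation": [0, 0, 0.003], "rot": [0, 0, 0]},
    {"gripper": -1, "translation": [0, 0, 0.004], "rot": [0, 0, 0]},
    {"gripper": -1, "translation": [0, 0, 0.004], "rot": [0, 0, 0]}
  ]
}}

```text
clock: 54.98
position: [651.0, -193.9, 53.8]
ee_rot: [[-0.015, 1.0, -0.0], [1.0, 0.015, 0.001], [0.001, -0.0, -1.0]]
ft_force: [-0.0, -0.3, -2.8]
gripper_width: 0.511
grasp_force: 62.9
```

{"op": "move_arm", "data": {
  "plan": [
    {"gripper": -1, "translation": [0, 0, 0.001], "rot": [0, 0, 0]},
    {"gripper": -1, "translation": [0, 0, 0.002], "rot": [0, 0, 0]},
    {"gripper": -1, "translation": [0, 0, 0.002], "rot": [0, 0, 0]},
    {"gripper": -1, "translation": [0, 0, 0.002], "rot": [0, 0, 0]},
    {"gripper": -1, "translation": [0, 0, 0.002], "rot": [0, 0, 0]}
  ]
}}

```text
clock: 55.4
position: [650.9, -193.9, 53.7]
ee_rot: [[-0.015, 1.0, -0.0], [1.0, 0.015, 0.001], [0.001, -0.0, -1.0]]
ft_force: [-3.3, 1.3, 6.1]
gripper_width: 0.51
grasp_force: 63.9
```

{"op": "move_arm", "data": {
  "plan": [
    {"gripper": 1, "translation": [0, 0, 0], "rot": [0, 0, 0]},
    {"gripper": 1, "translation": [0, 0, 0], "rot": [0, 0, 0]},
    {"gripper": 1, "translation": [0, 0, 0], "rot": [0, 0, 0]},
    {"gripper": 1, "translation": [0, 0, 0], "rot": [0, 0, 0]},
    {"gripper": 1, "translation": [0, 0, 0], "rot": [0, 0, 0]}
  ]
}}

```text
clock: 55.82
position: [651.1, -194.1, 52.9]
ee_rot: [[-0.015, 1.0, 0.0], [1.0, 0.015, 0.001], [0.001, 0.0, -1.0]]
ft_force: [0.8, -0.4, -0.0]
gripper_width: 1.0
grasp_force: 0.0
```

{"op": "move_arm", "data": {
  "plan": [
    {"gripper": 1, "translation": [0, 0, -0.02], "rot": [0, 0, 0]},
    {"gripper": 1, "translation": [0, 0, -0.08], "rot": [0, 0, 0]},
    {"gripper": 1, "translation": [0, 0, -0.16], "rot": [0, 0, 0]},
    {"gripper": 1, "translation": [0, 0, -0.24], "rot": [0, 0, 0]},
    {"gripper": 1, "translation": [0, 0, -0.32], "rot": [0, 0, 0]}
  ]
}}

```text
clock: 56.23
position: [650.8, -194.1, 182.8]
ee_rot: [[-0.015, 1.0, -0.0], [1.0, 0.015, 0.001], [0.001, -0.0, -1.0]]
ft_force: [0.8, 0.3, -0.7]
gripper_width: 0.999
grasp_force: 0.0
```

Run:
```python
from h import *
plan([651,-194,182],down(.014),[433,-270,182],down(-.258),n=2)
```

```text
t [-0.0912, -0.2738, 0.0] r [0.0, 0.0, 0.0866]
 t [-0.1275, -0.2589, 0.0] r [0.0, 0.0, 0.0866]
```

{"op": "move_arm", "data": {
  "plan": [
    {"gripper": 1, "translation": [-0.015, -0.045, 0], "rot": [0, 0, 0.014]},
    {"gripper": 1, "translation": [-0.033, -0.1, 0], "rot": [0, 0, 0.032]},
    {"gripper": 1, "translation": [-0.052, -0.157, 0], "rot": [0, 0, 0.05]},
    {"gripper": 1, "translation": [-0.072, -0.215, 0], "rot": [0, 0, 0.068]},
    {"gripper": 1, "translation": [-0.0912, -0.2738, 0], "rot": [0, 0, 0.0866]}
  ]
}}

```text
clock: 56.65
position: [541.1, -232.6, 181.8]
ee_rot: [[0.122, 0.993, 0.001], [0.993, -0.122, 0.001], [0.001, 0.001, -1.0]]
ft_force: [0.1, -0.6, 0.1]
gripper_width: 1.001
grasp_force: 0.0
```

{"op": "move_arm", "data": {
  "plan": [
    {"gripper": 1, "translation": [-0.033, -0.067, 0], "rot": [0, 0, 0.022]},
    {"gripper": 1, "translation": [-0.065, -0.132, 0], "rot": [0, 0, 0.044]},
    {"gripper": 1, "translation": [-0.094, -0.191, 0], "rot": [0, 0, 0.064]},
    {"gripper": 1, "translation": [-0.115, -0.234, 0], "rot": [0, 0, 0.078]},
    {"gripper": 1, "translation": [-0.1275, -0.2589, 0], "rot": [0, 0, 0.0866]}
  ]
}}

```text
clock: 57.07
position: [430.3, -271.6, 181.7]
ee_rot: [[0.258, 0.966, -0.001], [0.966, -0.258, 0.0], [0.0, -0.001, -1.0]]
ft_force: [-0.4, 0.9, -0.1]
gripper_width: 1.004
grasp_force: 0.0
```

{"op": "move_arm", "data": {
  "plan": [
    {"gripper": 1, "translation": [0, 0, 0], "rot": [0, 0, 0]},
    {"gripper": 1, "translation": [0, 0, 0], "rot": [0, 0, 0]},
    {"gripper": 1, "translation": [0, 0, 0], "rot": [0, 0, 0]},
    {"gripper": 1, "translation": [0, 0, 0], "rot": [0, 0, 0]},
    {"gripper": 1, "translation": [0, 0, 0], "rot": [0, 0, 0]}
  ]
}}

```text
clock: 57.48
position: [434.4, -269.7, 180.9]
ee_rot: [[0.252, 0.968, 0.001], [0.968, -0.252, 0.001], [0.001, 0.0, -1.0]]
ft_force: [0.5, 0.6, -0.1]
gripper_width: 1.0
grasp_force: 0.0
```

Run:
```python
from h import *
from workcell import bot
i=snap(bot,"wrist","wS");s=i["s"];p=s["position"];R=s["ee_rot"];print(s["clock"],p.round(1),R.round(3).tolist())
q=locate("wS",(422.1,-312.8,-.258))
plan(p,R,[q[0],q[1],110],down(q[2]))
```

```text
57.4833 [ 434.4 -269.7  180.9] [[0.252, 0.968, 0.001], [0.968, -0.252, 0.001], [0.001, 0.0, -1.0]]
toggles [ 4.21779e+02 -3.14214e+02 -2.61000e-01] span 35.4 fit (array([ 4.21126803e+02, -3.13210189e+02, -2.54847202e-01]), np.float64(-80.26309204101562))
 t [-0.1158, -0.0025, 0.177] r [0.0002, -0.0008, 0.0039]
```

{"op": "move_arm", "data": {
  "plan": [
    {"gripper": 1, "translation": [-0.03, -0.001, 0.04], "rot": [0, 0, 0]},
    {"gripper": 1, "translation": [-0.06, -0.001, 0.09], "rot": [0, 0, 0.001]},
    {"gripper": 1, "translation": [-0.09, -0.002, 0.135], "rot": [0, 0, 0.002]},
    {"gripper": 1, "translation": [-0.108, -0.003, 0.168], "rot": [0, 0, 0.003]},
    {"gripper": 1, "translation": [-0.114, -0.003, 0.177], "rot": [0, 0, 0.003]}
  ]
}}

```text
clock: 57.95
position: [419.1, -314.7, 108.2]
ee_rot: [[0.26, 0.966, -0.003], [0.966, -0.26, 0.002], [0.001, -0.003, -1.0]]
ft_force: [-0.7, -0.2, -0.4]
gripper_width: 1.0
grasp_force: 0.0
```

{"op": "move_arm", "data": {
  "plan": [
    {"gripper": 1, "translation": [0, 0, 0], "rot": [0, 0, 0]},
    {"gripper": 1, "translation": [0, 0, 0], "rot": [0, 0, 0]},
    {"gripper": 1, "translation": [0, 0, 0], "rot": [0, 0, 0]},
    {"gripper": 1, "translation": [0, 0, 0], "rot": [0, 0, 0]},
    {"gripper": 1, "translation": [0, 0, 0], "rot": [0, 0, 0]}
  ]
}}

```text
clock: 58.37
position: [421.0, -313.8, 110.9]
ee_rot: [[0.258, 0.966, 0.001], [0.966, -0.258, 0.001], [0.001, 0.001, -1.0]]
ft_force: [0.1, -0.4, -0.1]
gripper_width: 1.006
grasp_force: 0.0
```

{"op": "move_arm", "data": {
  "plan": [
    {"gripper": 1, "translation": [0, 0, 0.04], "rot": [0, 0, 0]},
    {"gripper": 1, "translation": [0, 0, 0.085], "rot": [0, 0, 0]},
    {"gripper": 1, "translation": [0, 0, 0.125], "rot": [0, 0, 0]},
    {"gripper": 1, "translation": [0, 0, 0.145], "rot": [0, 0, 0]},
    {"gripper": 1, "translation": [0, 0, 0.154], "rot": [0, 0, 0]}
  ]
}}

```text
clock: 58.78
position: [420.0, -313.5, 47.7]
ee_rot: [[0.258, 0.966, -0.001], [0.966, -0.258, 0.002], [0.002, -0.002, -1.0]]
ft_force: [0.8, 0.1, -0.0]
gripper_width: 0.993
grasp_force: 0.0
```

{"op": "move_arm", "data": {
  "plan": [
    {"gripper": 1, "translation": [0, 0, 0], "rot": [0, 0, 0]},
    {"gripper": 1, "translation": [0, 0, 0], "rot": [0, 0, 0]},
    {"gripper": 1, "translation": [0, 0, 0], "rot": [0, 0, 0]}
  ]
}}

```text
clock: 59.03
position: [420.8, -314.3, 49.3]
ee_rot: [[0.259, 0.966, 0.001], [0.966, -0.259, 0.0], [0.0, 0.001, -1.0]]
ft_force: [0.1, -0.9, 0.8]
gripper_width: 1.003
grasp_force: 0.0
```

{"op": "move_arm", "data": {
  "plan": [
    {"gripper": -1, "translation": [0, 0, 0], "rot": [0, 0, 0]},
    {"gripper": -1, "translation": [0, 0, 0], "rot": [0, 0, 0]},
    {"gripper": -1, "translation": [0, 0, 0], "rot": [0, 0, 0]},
    {"gripper": -1, "translation": [0, 0, 0], "rot": [0, 0, 0]},
    {"gripper": -1, "translation": [0, 0, 0], "rot": [0, 0, 0]}
  ]
}}

```text
clock: 59.45
position: [421.3, -314.5, 49.4]
ee_rot: [[0.259, 0.966, 0.002], [0.966, -0.259, -0.0], [0.0, 0.002, -1.0]]
ft_force: [1.3, 0.8, 5.5]
gripper_width: 0.508
grasp_force: 61.9
```

{"op": "move_arm", "data": {
  "plan": [
    {"gripper": -1, "translation": [0, 0, 0], "rot": [0, 0, 0]},
    {"gripper": -1, "translation": [0, 0, 0], "rot": [0, 0, 0]},
    {"gripper": -1, "translation": [0, 0, 0], "rot": [0, 0, 0]}
  ]
}}

```text
clock: 59.7
position: [421.3, -314.5, 49.4]
ee_rot: [[0.259, 0.966, 0.002], [0.966, -0.259, -0.0], [0.0, 0.002, -1.0]]
ft_force: [0.7, -0.1, 5.6]
gripper_width: 0.509
grasp_force: 61.9
```

{"op": "move_arm", "data": {
  "plan": [
    {"gripper": -1, "translation": [0, 0, -0.02], "rot": [0, 0, 0]},
    {"gripper": -1, "translation": [0, 0, -0.08], "rot": [0, 0, 0]},
    {"gripper": -1, "translation": [0, 0, -0.16], "rot": [0, 0, 0]},
    {"gripper": -1, "translation": [0, 0, -0.24], "rot": [0, 0, 0]},
    {"gripper": -1, "translation": [0, 0, -0.3], "rot": [0, 0, 0]}
  ]
}}

```text
clock: 60.12
position: [419.9, -314.1, 170.7]
ee_rot: [[0.259, 0.966, -0.0], [0.966, -0.259, 0.001], [0.001, -0.0, -1.0]]
ft_force: [1.3, -0.1, -3.8]
gripper_width: 0.508
grasp_force: 62.6
```

Run:
```python
from h import *
plan([421,-314,170],down(-.26),[651.3,-255,170],down(.014),n=2)
```

```text
t [0.1453, 0.2592, 0.0] r [0.0, 0.0, -0.0872]
 t [0.1085, 0.2767, 0.0] r [0.0, 0.0, -0.0872]
```

{"op": "move_arm", "data": {
  "plan": [
    {"gripper": -1, "translation": [0.02, 0.036, 0], "rot": [0, 0, -0.012]},
    {"gripper": -1, "translation": [0.05, 0.089, 0], "rot": [0, 0, -0.03]},
    {"gripper": -1, "translation": [0.08, 0.143, 0], "rot": [0, 0, -0.048]},
    {"gripper": -1, "translation": [0.112, 0.2, 0], "rot": [0, 0, -0.067]},
    {"gripper": -1, "translation": [0.1453, 0.2592, 0], "rot": [0, 0, -0.0872]}
  ]
}}

```text
clock: 60.53
position: [535.1, -284.1, 168.4]
ee_rot: [[0.124, 0.992, -0.003], [0.992, -0.124, 0.002], [0.002, -0.003, -1.0]]
ft_force: [0.4, -0.3, -3.0]
gripper_width: 0.513
grasp_force: 62.6
```

{"op": "move_arm", "data": {
  "plan": [
    {"gripper": -1, "translation": [0.026, 0.066, 0], "rot": [0, 0, -0.021]},
    {"gripper": -1, "translation": [0.052, 0.132, 0], "rot": [0, 0, -0.042]},
    {"gripper": -1, "translation": [0.076, 0.194, 0], "rot": [0, 0, -0.061]},
    {"gripper": -1, "translation": [0.096, 0.245, 0], "rot": [0, 0, -0.077]},
    {"gripper": -1, "translation": [0.1085, 0.2767, 0], "rot": [0, 0, -0.0872]}
  ]
}}

```text
clock: 60.95
position: [652.4, -253.0, 167.8]
ee_rot: [[-0.016, 1.0, -0.0], [1.0, 0.016, 0.003], [0.003, -0.0, -1.0]]
ft_force: [-0.1, 0.7, -2.9]
gripper_width: 0.508
grasp_force: 62.5
```

{"op": "move_arm", "data": {
  "plan": [
    {"gripper": -1, "translation": [0, 0, 0], "rot": [0, 0, 0]},
    {"gripper": -1, "translation": [0, 0, 0], "rot": [0, 0, 0]},
    {"gripper": -1, "translation": [0, 0, 0], "rot": [0, 0, 0]},
    {"gripper": -1, "translation": [0, 0, 0], "rot": [0, 0, 0]},
    {"gripper": -1, "translation": [0, 0, 0], "rot": [0, 0, 0]}
  ]
}}

```text
clock: 61.37
position: [649.3, -256.4, 168.6]
ee_rot: [[-0.011, 1.0, -0.002], [1.0, 0.011, 0.001], [0.001, -0.002, -1.0]]
ft_force: [-0.3, -0.1, -3.4]
gripper_width: 0.508
grasp_force: 62.6
```

{"op": "move_arm", "data": {
  "plan": [
    {"gripper": -1, "translation": [0, 0, 0], "rot": [0, 0, 0]},
    {"gripper": -1, "translation": [0, 0, 0], "rot": [0, 0, 0]},
    {"gripper": -1, "translation": [0, 0, 0], "rot": [0, 0, 0]},
    {"gripper": -1, "translation": [0, 0, 0], "rot": [0, 0, 0]}
  ]
}}

```text
clock: 61.7
position: [650.6, -255.6, 168.6]
ee_rot: [[-0.012, 1.0, -0.0], [1.0, 0.012, 0.001], [0.001, -0.0, -1.0]]
ft_force: [-0.5, 0.6, -4.1]
gripper_width: 0.507
grasp_force: 62.6
```

Run:
```python
from h import *
from workcell import bot
i=snap(bot,"wrist","wT");s=i["s"];p=s["position"];R=s["ee_rot"];print(s["clock"],p.round(1),R.round(3).tolist())
locate("wT",(651,-194.6,.014))
```

```text
61.7 [ 650.6 -255.6  168.6] [[-0.012, 1.0, -0.0], [1.0, 0.012, 0.001], [0.001, -0.0, -1.0]]
toggles [ 6.50867e+02 -1.94629e+02  1.90000e-02] span 34.6 fit (array([ 6.53027527e+02, -1.95667076e+02,  1.84989532e-02]), np.float64(-54.28718566894531))
```

{"op": "move_arm", "data": {
  "plan": [
    {"gripper": -1, "translation": [0, 0, 0.05], "rot": [0, 0, 0]},
    {"gripper": -1, "translation": [0, 0, 0.12], "rot": [0, 0, 0]},
    {"gripper": -1, "translation": [0, 0, 0.19], "rot": [0, 0, 0]},
    {"gripper": -1, "translation": [0, 0, 0.245], "rot": [0, 0, 0]},
    {"gripper": -1, "translation": [0, 0, 0.27], "rot": [0, 0, 0]}
  ]
}}

```text
clock: 62.17
position: [648.4, -254.3, 56.9]
ee_rot: [[-0.012, 1.0, -0.006], [1.0, 0.012, 0.003], [0.003, -0.006, -1.0]]
ft_force: [-1.4, 0.9, -4.3]
gripper_width: 0.512
grasp_force: 62.4
```

{"op": "move_arm", "data": {
  "plan": [
    {"gripper": -1, "translation": [0, 0, 0.001], "rot": [0, 0, 0]},
    {"gripper": -1, "translation": [0, 0, 0.003], "rot": [0, 0, 0]},
    {"gripper": -1, "translation": [0, 0, 0.005], "rot": [0, 0, 0]},
    {"gripper": -1, "translation": [0, 0, 0.008], "rot": [0, 0, 0]},
    {"gripper": -1, "translation": [0, 0, 0.011], "rot": [0, 0, 0]}
  ]
}}

```text
clock: 62.58
position: [651.7, -255.9, 57.7]
ee_rot: [[-0.012, 1.0, 0.002], [1.0, 0.012, 0.0], [-0.0, 0.002, -1.0]]
ft_force: [0.6, 0.1, -4.0]
gripper_width: 0.507
grasp_force: 62.5
```

{"op": "move_arm", "data": {
  "plan": [
    {"gripper": -1, "translation": [0, 0, 0.001], "rot": [0, 0, 0]},
    {"gripper": -1, "translation": [0, 0, 0.002], "rot": [0, 0, 0]},
    {"gripper": -1, "translation": [0, 0, 0.003], "rot": [0, 0, 0]},
    {"gripper": -1, "translation": [0, 0, 0.004], "rot": [0, 0, 0]},
    {"gripper": -1, "translation": [0, 0, 0.004], "rot": [0, 0, 0]}
  ]
}}

```text
clock: 63.0
position: [650.7, -255.4, 54.6]
ee_rot: [[-0.012, 1.0, -0.0], [1.0, 0.012, 0.001], [0.001, -0.0, -1.0]]
ft_force: [-0.9, -0.2, -2.3]
gripper_width: 0.51
grasp_force: 62.6
```

{"op": "move_arm", "data": {
  "plan": [
    {"gripper": -1, "translation": [0, 0, 0.001], "rot": [0, 0, 0]},
    {"gripper": -1, "translation": [0, 0, 0.002], "rot": [0, 0, 0]},
    {"gripper": -1, "translation": [0, 0, 0.002], "rot": [0, 0, 0]},
    {"gripper": -1, "translation": [0, 0, 0.002], "rot": [0, 0, 0]},
    {"gripper": -1, "translation": [0, 0, 0.002], "rot": [0, 0, 0]}
  ]
}}

```text
clock: 63.42
position: [650.7, -255.4, 54.5]
ee_rot: [[-0.012, 1.0, -0.0], [1.0, 0.012, 0.001], [0.001, -0.0, -1.0]]
ft_force: [-3.5, 1.7, 6.3]
gripper_width: 0.51
grasp_force: 63.7
```

{"op": "move_arm", "data": {
  "plan": [
    {"gripper": 1, "translation": [0, 0, 0], "rot": [0, 0, 0]},
    {"gripper": 1, "translation": [0, 0, 0], "rot": [0, 0, 0]},
    {"gripper": 1, "translation": [0, 0, 0], "rot": [0, 0, 0]},
    {"gripper": 1, "translation": [0, 0, 0], "rot": [0, 0, 0]},
    {"gripper": 1, "translation": [0, 0, 0], "rot": [0, 0, 0]}
  ]
}}

```text
clock: 63.83
position: [650.8, -255.5, 53.6]
ee_rot: [[-0.012, 1.0, 0.0], [1.0, 0.012, 0.001], [0.001, 0.0, -1.0]]
ft_force: [0.2, -0.6, 0.8]
gripper_width: 1.002
grasp_force: 0.0
```

{"op": "move_arm", "data": {
  "plan": [
    {"gripper": 1, "translation": [0, 0, -0.02], "rot": [0, 0, 0]},
    {"gripper": 1, "translation": [0, 0, -0.08], "rot": [0, 0, 0]},
    {"gripper": 1, "translation": [0, 0, -0.16], "rot": [0, 0, 0]},
    {"gripper": 1, "translation": [0, 0, -0.24], "rot": [0, 0, 0]},
    {"gripper": 1, "translation": [0, 0, -0.32], "rot": [0, 0, 0]}
  ]
}}

```text
clock: 64.25
position: [650.5, -255.6, 183.6]
ee_rot: [[-0.012, 1.0, -0.0], [1.0, 0.012, 0.001], [0.001, -0.0, -1.0]]
ft_force: [0.7, -0.6, -0.5]
gripper_width: 1.003
grasp_force: 0.0
```

{"op": "move_arm", "data": {
  "plan": [
    {"gripper": 1, "translation": [0.06, -0.04, -0.06], "rot": [0, 0, 0]},
    {"gripper": 1, "translation": [0.12, -0.08, -0.12], "rot": [0, 0, 0]},
    {"gripper": 1, "translation": [0.18, -0.12, -0.18], "rot": [0, 0, 0]},
    {"gripper": 1, "translation": [0.24, -0.16, -0.24], "rot": [0, 0, 0]},
    {"gripper": 1, "translation": [0.28, -0.2, -0.3], "rot": [0, 0, 0]}
  ]
}}

```text
clock: 64.67
position: [568.6, -141.6, 303.6]
ee_rot: [[-0.015, 1.0, 0.0], [1.0, 0.015, 0.003], [0.003, 0.0, -1.0]]
ft_force: [0.6, 0.0, 0.2]
gripper_width: 0.999
grasp_force: 0.0
```

{"op": "move_arm", "data": {
  "plan": [
    {"gripper": 1, "translation": [0, 0, 0], "rot": [0, 0, 0]},
    {"gripper": 1, "translation": [0, 0, 0], "rot": [0, 0, 0]},
    {"gripper": 1, "translation": [0, 0, 0], "rot": [0, 0, 0]},
    {"gripper": 1, "translation": [0, 0, 0], "rot": [0, 0, 0]},
    {"gripper": 1, "translation": [0, 0, 0], "rot": [0, 0, 0]}
  ]
}}

```text
clock: 65.08
position: [569.1, -145.6, 300.6]
ee_rot: [[-0.011, 1.0, -0.002], [1.0, 0.011, 0.001], [0.001, -0.002, -1.0]]
ft_force: [-0.0, 0.4, -0.2]
gripper_width: 1.001
grasp_force: 0.0
```

Run:
```python
from h import *
from workcell import bot
for n in("wrist","side","top"):snap(bot,n,"f"+n)
s=bot.read_state();print(s["clock"],s["position"].round(1))
r=lambda n:cv2.resize(cv2.imread(f"pics/f{n}.png"),(400,300),interpolation=cv2.INTER_AREA)
c=cv2.resize(cv2.imread("pics/fside.png")[100:340,300:620],(400,300))
cv2.imwrite("pics/fin.png",np.vstack([np.hstack([r("wrist"),c]),np.hstack([r("top"),r("side")])]))
```

```text
65.2333 [ 569.2 -145.2  300.9]
```

View pics/fin.png

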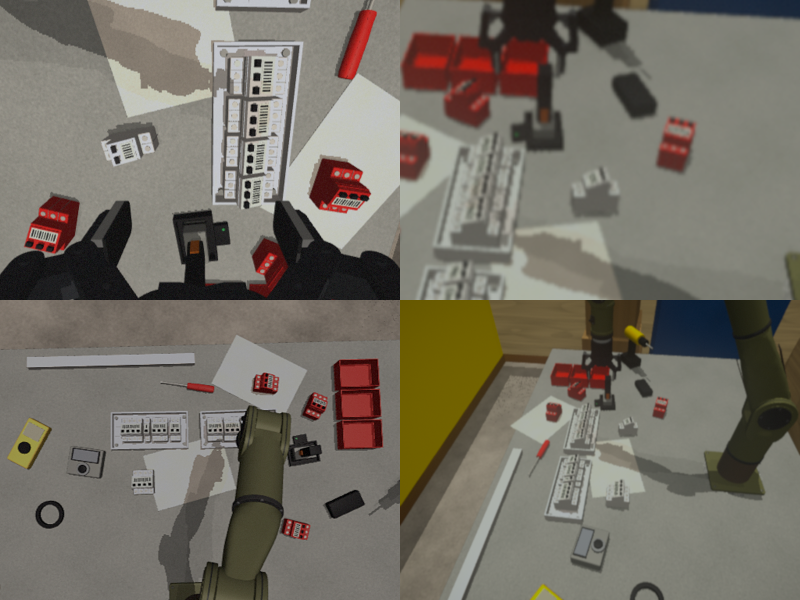

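The final views show all four three-pole breakers upright in the tray at about (260,55–190) in the wrist view. The scanner stands in its dock, the arm touches nothing, and the two- and four-pole breakers remain where they were. Handing in.

```bash
python3 -c "
from workcell import bot
print(bot.sign_off())"
```

```text
the job is handed in; nothing more can be done
None
```

I scanned all four three-pole breakers from left to right, stood the scanner back in its dock, pressed the terminal's button and set the four breakers upright in the empty tray; the job is handed in at about 65 s, but sign-off gave no verdict, so neither the scans nor the button press is confirmed beyond my own pose and force readings.

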